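# Put the copper blanks away in the stock case

### The job

Lever the cover of the wooden stock case open with the knife, by lifting its blade in the notch under the cover's front edge, until the cover leans right back by itself, and lay the knife back on its rubber mat, along the mat. Stack all the copper blanks flat in one squared-up pile in the middle of the grey felt pad in the case, their long sides running from front to hinge, then shut the cover fully over the pile. Leave the hammer, bowl and bottle alone.

Things in the scene. Friction and masses are not known exactly. Their poses are not given: they have to be found in the camera images.
- case: the stock case: a fixed dark wooden base 160 (its x, front to hinge) x 150 (its y) x 30 mm high with a flat top and no rim. Origin at the centre of its underside; its front (notch) side faces its own -x, the cover's hinge runs along its rear (+x) top edge. The front faces roughly the robot's right (world -y).
- pad (a point): centre of the grey felt pad (80 x 64 mm, paper-thin, nothing to feel) on the base's flat top, at the middle of the base, 30 mm above the bench; axes as the case's. Covered while the cover is shut.
- hinge (a point): middle of the hinge line of the cover, on the rear top edge of the base, 80 mm behind the pad's centre and 30 mm above the bench; the hinge line runs along the case's y.
- cover (a joint): angle of the cover in rad: 0 shut, 1.75 fully open against its stop; it lifts at the front. The hinge is softly damped: below about 1.1 rad the cover sinks shut when let go, past that it falls back to the stop. Fully open it stands wholly behind the hinge, its outer top face turned to the rear; pushed forward high on that face past the balance point, it sinks shut.
- notch (a point): on the cover, a deep wooden hood without handle, 160 x 150 mm, 62 mm high outside, walls 5 mm, open below (57 mm of room inside), about 220 g. The point: middle of the upper edge of the notch in its front wall, on the outer face, 160 mm from the hinge line. The notch is 60 mm wide and 8 mm high above the base's top when shut, and open to the inside.
- knife: flat bench knife lying along its x, about 90 g: wooden handle 110 long x 15 wide x 20 mm high from x = -110 to 0 mm, steel blade 90 long x 24 wide x 2.5 mm thick from x = 0 to +90 mm, the blade's underside about level with the handle's. Origin on the underside, where the blade meets the handle; x points to the blade's tip.
- mat: black rubber mat fixed on the bench, 230 (its x) x 64 (its y) x 3 mm; origin at the centre of its underside. The knife lies on it at the start, lengthwise.
- blank1: flat rectangular copper blank, 60 (its x) x 46 (its y) x 8 mm, about 190 g, lying flat on the bench at the start; origin at the centre of its underside. Four to six of the six identical blanks are present
- blank2: flat rectangular copper blank, 60 (its x) x 46 (its y) x 8 mm, about 190 g, lying flat on the bench at the start; origin at the centre of its underside. Four to six of the six identical blanks are present
- blank3: flat rectangular copper blank, 60 (its x) x 46 (its y) x 8 mm, about 190 g, lying flat on the bench at the start; origin at the centre of its underside. Four to six of the six identical blanks are present
- blank4: flat rectangular copper blank, 60 (its x) x 46 (its y) x 8 mm, about 190 g, lying flat on the bench at the start; origin at the centre of its underside. Four to six of the six identical blanks are present
- blank5: flat rectangular copper blank, 60 (its x) x 46 (its y) x 8 mm, about 190 g, lying flat on the bench at the start; origin at the centre of its underside. Four to six of the six identical blanks are present
- blank6: flat rectangular copper blank, 60 (its x) x 46 (its y) x 8 mm, about 190 g, lying flat on the bench at the start; origin at the centre of its underside. Four to six of the six identical blanks are present
- hammer: hammer, 240 mm long, lying beyond the work; origin at its underside. Stands by; leave it where it is.
- bowl: white bowl, 84 mm across, 40 mm high; origin at the centre of its underside. Stands by; leave it where it is.
- flask: yellow bottle, 52 mm across, 130 mm high; origin at the centre of its underside. Stands by; leave it where it is.

How it is judged:
On the way, in this order (a step that is already met when the one before it is completed fails the run):
1. the cover is being levered up with the knife: it stands between 0.12 and 0.9 rad while the knife touches it or the case (value of joint cover between 0.12 and 0.9 rad and contact force between knife and case above 0.2 N), for 0.1 s.
2. the cover leans fully back (over 1.6 rad) (value of joint cover above 1.6 rad), for 0.2 s.
3. all blanks lie in one squared pile on the pad, cover still open (value of joint cover above 1.4 rad and horizontal distance between each of blank1, blank2, blank3, blank4, blank5, blank6 and pad below 0.02 m and z of blank1 in the frame of case between 0.025 and 0.082 m and (angle between blank1's own z axis and vertical below 0.08 rad or angle between blank1's own z axis and vertical above 3.06 rad) and angle between the x axis of each of blank1, blank2, blank3, blank4, blank5, blank6 and the x axis of case, either way round below 0.14 rad and linear speed of each of blank1, blank2, blank3, blank4, blank5, blank6 below 0.02 m/s and z of blank2 in the frame of case between 0.025 and 0.082 m and (angle between blank2's own z axis and vertical below 0.08 rad or angle between blank2's own z axis and vertical above 3.06 rad) and z of blank3 in the frame of case between 0.025 and 0.082 m and (angle between blank3's own z axis and vertical below 0.08 rad or angle between blank3's own z axis and vertical above 3.06 rad) and z of blank4 in the frame of case between 0.025 and 0.082 m and (angle between blank4's own z axis and vertical below 0.08 rad or angle between blank4's own z axis and vertical above 3.06 rad) and z of blank5 in the frame of case between 0.025 and 0.082 m and (angle between blank5's own z axis and vertical below 0.08 rad or angle between blank5's own z axis and vertical above 3.06 rad) and z of blank6 in the frame of case between 0.025 and 0.082 m and (angle between blank6's own z axis and vertical below 0.08 rad or angle between blank6's own z axis and vertical above 3.06 rad) and horizontal distance between each of blank2, blank3, blank4, blank5, blank6 and blank1 below 0.008 m and horizontal distance between each of blank3, blank4, blank5, blank6 and blank2 below 0.008 m and horizontal distance between each of blank4, blank5, blank6 and blank3 below 0.008 m and horizontal distance between each of blank5, blank6 and blank4 below 0.008 m and horizontal distance between blank6 and blank5 below 0.008 m), for 0.2 s.
At the end, for the whole second after the job is handed in: Cover shut (under 0.05 rad); blanks flat, at rest, in one pile on the base: each within 20 mm of the pad centre, 8 mm of each other, 0.14 rad of the front-to-hinge line; knife at rest on the mat, origin within 50 mm along and 30 mm across of its centre, within 0.4 rad of its length (value of joint cover below 0.05 rad and horizontal distance between each of blank1, blank2, blank3, blank4, blank5, blank6 and pad below 0.02 m and z of blank1 in the frame of case between 0.025 and 0.082 m and (angle between blank1's own z axis and vertical below 0.08 rad or angle between blank1's own z axis and vertical above 3.06 rad) and angle between the x axis of each of blank1, blank2, blank3, blank4, blank5, blank6 and the x axis of case, either way round below 0.14 rad and linear speed of each of blank1, blank2, blank3, blank4, blank5, blank6, knife below 0.02 m/s and z of blank2 in the frame of case between 0.025 and 0.082 m and (angle between blank2's own z axis and vertical below 0.08 rad or angle between blank2's own z axis and vertical above 3.06 rad) and z of blank3 in the frame of case between 0.025 and 0.082 m and (angle between blank3's own z axis and vertical below 0.08 rad or angle between blank3's own z axis and vertical above 3.06 rad) and z of blank4 in the frame of case between 0.025 and 0.082 m and (angle between blank4's own z axis and vertical below 0.08 rad or angle between blank4's own z axis and vertical above 3.06 rad) and z of blank5 in the frame of case between 0.025 and 0.082 m and (angle between blank5's own z axis and vertical below 0.08 rad or angle between blank5's own z axis and vertical above 3.06 rad) and z of blank6 in the frame of case between 0.025 and 0.082 m and (angle between blank6's own z axis and vertical below 0.08 rad or angle between blank6's own z axis and vertical above 3.06 rad) and horizontal distance between each of blank2, blank3, blank4, blank5, blank6 and blank1 below 0.008 m and horizontal distance between each of blank3, blank4, blank5, blank6 and blank2 below 0.008 m and horizontal distance between each of blank4, blank5, blank6 and blank3 below 0.008 m and horizontal distance between each of blank5, blank6 and blank4 below 0.008 m and horizontal distance between blank6 and blank5 below 0.008 m and z of knife in the frame of mat between -0.002 and 0.012 m and x of knife in the frame of mat between -0.05 and 0.05 m and y of knife in the frame of mat between -0.03 and 0.03 m and angle between the x axis of knife and the x axis of mat, either way round below 0.4 rad); the robot touches nothing.
It fails at once if the hammer is moved more than 40 mm (distance of hammer from where it was at the start of the episode above 0.04 m).
It fails at once if the bowl is moved more than 40 mm (distance of bowl from where it was at the start of the episode above 0.04 m).
It fails at once if the bottle is moved more than 40 mm (distance of flask from where it was at the start of the episode above 0.04 m).
Of blank1, blank2, blank3, blank4, blank5, blank6 only 4 to 6 are there at a start; the rules pass over those that are not, and their reading is None.
At some moment in a run one of blank1, blank2, blank3, blank4, blank5, blank6 may be knocked a few centimetres aside while the robot is not near it.
It also fails if it takes over 210 s, if anything falls off the work surface, if the arm or the gripper's body presses on something with over 40 N, if the wrist force passes 120 N, or if a joint passes its speed limit or range.

### The arm

A 7-joint arm with a two-finger parallel gripper is mounted at the origin on the work surface. World frame = base frame: x ahead of the robot, y to its left, z up, the work surface at z = 0. Lengths are in m, angles in rad, forces in N, time in s.
With the tool pointing down it reaches from about 0.425 to 0.925 m from the base axis. Payload 6.8 kg.
Tool frame: the origin (TCP) lies on the centre line of the jaws, within the pads' length; the fingertips stand 14 mm ahead of it and the grasp point (between the pads) lies 5 mm behind it; y points along the fingers, x is the direction in which the jaws open and shut, and the axes are right-handed (so a half turn about y gives the same grasp; the last joint's range is limited). The gripper opens to 85 mm and grips with 20 to 120 N. Pads are 22 mm wide; open, the fingers measure 114 mm over their backs; the gripper's body (76 mm by 85 mm) begins 54 mm behind the grasp point. The pads swing forward as they close: fully open they stand 13 mm farther back than shut.
Start: joints at [-1.229, 0.477, 0.022, 1.555, -0.011, 1.109, -0.083], TCP at [0.293, 0.608, 0.245] pointing down, gripper open.
Joint ranges: [-2.96, 2.96], [-0.34, 2.1], [-1.41, 1.46], [0.24, 2.44], [-1.37, 4.51], [0.17, 1.92], [-2.96, 2.96]. Speed limits (rad/s): [2.39, 2.39, 3.14, 3.14, 3.14, 3.14, 3.14].

### API

Orientations are given as a rotation vector (axis times angle).
In Python, from bench import get_obs, vision, ticket gives the robot as it stands. The module is installed in compiled form; this text tells all that it offers.
- The arm moves only by the tool jog_arm, never from a script. Its argument "motion" is a list of rows, each an object of numbers: "gripper": the finger opening in mm, from 0 to 85.4; "tx", "ty", "tz": the shift along the tool's x, y, z in mm; "ax", "ay", "az": the turn, a rotation vector about the tool's x, y, z in rad. In form: [{"gripper": .., "tx": .., "ty": .., "tz": .., "ax": .., "ay": .., "az": ..}, ...]. A call has 1 to 12 rows; each row shifts and turns the commanded pose from where the row before left it, along the tool's axes as they then stand; what a row does not reach is not made up. A row lasts 1/10 s, in which the tool goes at most 50 mm and 8.59 degrees, less where a joint would pass 70% of its speed; a pose out of reach is approached as far as the arm can. A call is refused whole if a number of a shift passes 50 or a number of a turn 0.15, either way. A call with a gripper value outside its range is refused whole. The fingers move at their own pace and stop on an object; "newtons" is the grip in N (left out, the last holds). Time passes only in rows, so rows that do not move let the fingers close. It gives the time, the measured TCP pose, the force and the opening at its end, in the units of the state.
- get_obs(): the state, without advancing time (a new reading comes with each control period).
- vision.grab_frame(name): name is "scene" or "top" or "wrist"; returns the picture (480x640x3 uint8, red, green, blue); there is no depth.
- vision.get_calibration(name): a dict with "camera_matrix" (3x3 intrinsics, pixels), "world_from_camera" (4x4, takes a point from camera to world coordinates). Camera axes: x right, y down, z forward; pixel columns grow to the right and rows downward; lengths in m; the calibration is good to about 2 mm. A picture is of the moment at which its call begins: read the wrist's pose just before it. get_calibration takes no time and is no camera call; for the wrist camera it gives the pose at the moment of the call.
- ticket.hand_in(): hands the job in, once; it reports no verdict.
The state is a dict: "clock": time; "joints": joint angles; "qvel": joint speeds; "tau": joint torques, N m; "tcp_pos": TCP position; "orientation": TCP orientation; "contact_force": force on the tool from outside, world axes, zero at the start; "moment": the same for the moment, N m; "grip_width": finger opening in m.
Only numpy, scipy, OpenCV 4.12 (cv2) and the standard library are available. Lean on these libraries where they do the work, as an engineer would, in place of code of your own. Each camera call takes 0.05 s, during which the arm holds its last target.

## Working session

There is one attempt and no reset: what is moved stays moved. The work goes in short steps, Python scripts to look and compute and a tool call to move; the robot and the scene stay as the last step left them, time stands still between calls to the robot, and variables do not carry over. Pictures are saved under pics/ and viewed, and the job is handed in when it is done.

Besides the shell and the picture viewer there is one more tool, called after "Call:" as name(argument=value, ...) on one line, values as JSON. jog_arm: Moves the arm, as the interface text tells. Its arguments: {"type":"object","properties":{"motion":{"type":"array"},"newtons":{"type":"number"}},"required":["motion"]}

```bash
ls; mkdir -p pics
python3 - <<'E'
from bench import get_obs, vision
import cv2
print(get_obs())
for n in ["scene","top","wrist"]:
    c=vision.get_calibration(n); print(n,c)
    cv2.imwrite(f"pics/{n}0.png",vision.grab_frame(n)[:,:,::-1])
E
```

```text
pics
{'clock': 0.0, 'joints': array([-1.22908013,  0.47778696,  0.02237632,  1.55642572, -0.01148066,
        1.10928834, -0.08310392]), 'qvel': array([-1.33694777e-03, -5.04220908e-04, -5.15085445e-04, -7.46949450e-04,
       -5.65920560e-05,  1.78494608e-04,  6.59120309e-04]), 'tau': array([ 3.90906862e-04, -5.96460021e+01,  1.60711806e+00, -2.81187093e+01,
        1.23823987e-02,  9.39129386e-03, -5.67957159e-06]), 'tcp_pos': array([0.29328708, 0.60734492, 0.24434608]), 'orientation': array([-1.39015495, -0.87078476,  0.87310231]), 'contact_force': array([-0.80813875,  0.15961665, -0.24179291]), 'moment': array([-0.00466752, -0.03167416,  0.04628146]), 'grip_width': 0.08520788129397464}
scene {'camera_matrix': array([[472.46952453,   0.        , 323.39488896],
       [  0.        , 472.46952453, 239.80648383],
       [  0.        ,   0.        ,   1.        ]]), 'world_from_camera': array([[ 0.84065267,  0.29397514, -0.45484251,  1.03164804],
       [ 0.54150722, -0.44301078,  0.71450079, -0.71419121],
       [ 0.00854534, -0.8469475 , -0.53160786,  0.56451162],
       [ 0.       
[... 234 characters left out ...]
camera': array([[-0.01186223, -0.98053962,  0.19596258,  0.43927999],
       [-0.99947721,  0.00573223, -0.03181909, -0.06473494],
       [ 0.03007658, -0.19623758, -0.980095  ,  0.86747458],
       [ 0.        ,  0.        ,  0.        ,  1.        ]])}
wrist {'camera_matrix': array([[332.21433405,   0.        , 320.08415699],
       [  0.        , 332.21433405, 237.6391999 ],
       [  0.        ,   0.        ,   1.        ]]), 'world_from_camera': array([[ 0.43515303,  0.86655687,  0.24437886,  0.23042951],
       [ 0.9003543 , -0.41821489, -0.12024326,  0.63712964],
       [-0.00199474,  0.27235177, -0.96219568,  0.37295984],
       [ 0.        ,  0.        ,  0.        ,  1.        ]])}
```

View pics/scene0.png

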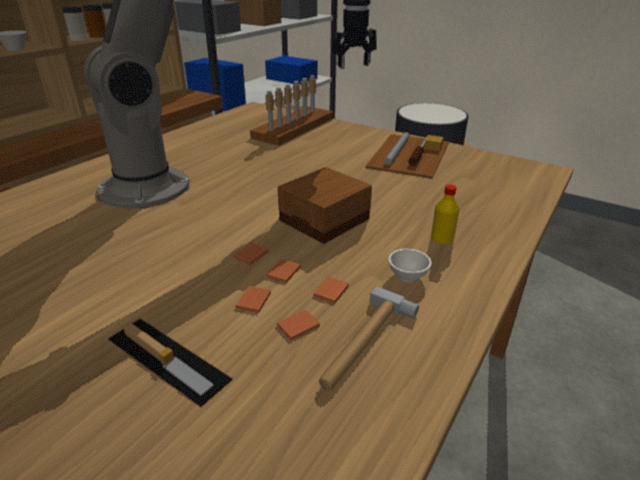

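View pics/top0.png

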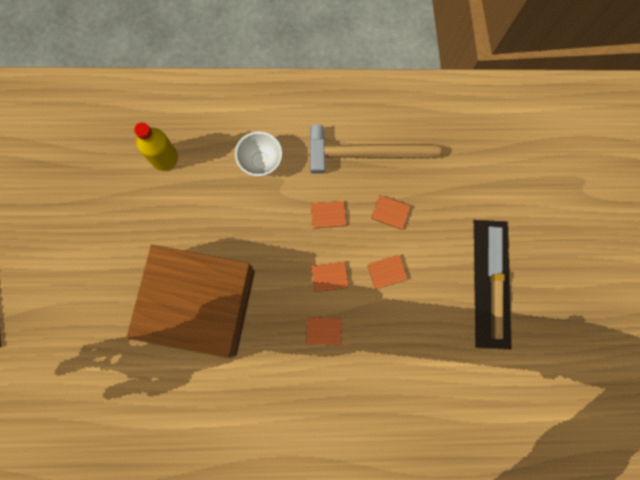

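View pics/wrist0.png

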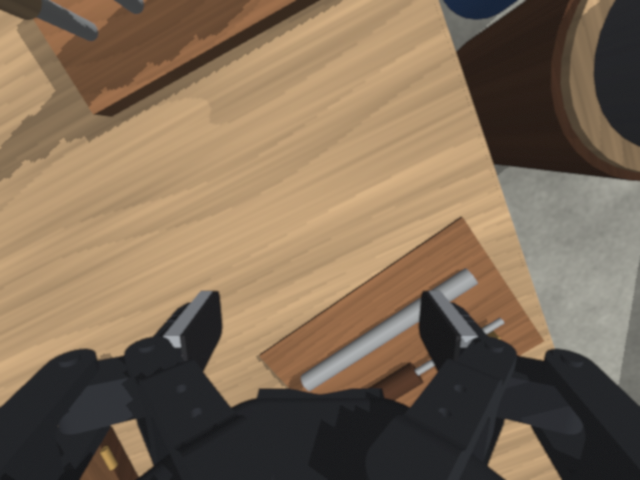

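Scene: 5 blanks between the shut case (top px ~190,300) and the mat with knife (px ~492,285, blade tip toward +x). Bottle is at (157,147), bowl (258,153), hammer (318–450,150). Next I'll measure.

```bash
cat > h.py <<'E'
from bench import get_obs, vision
import cv2, numpy as np
from scipy.spatial.transform import Rotation as R
def cal(n):
    c=vision.get_calibration(n); return c["camera_matrix"],c["world_from_camera"]
def ray(c,uv,z):
    K,T=c; d=T[:3,:3]@np.linalg.solve(K,[uv[0],uv[1],1.]); o=T[:3,3]
    return o+d*(z-o[2])/d[2]
def proj(c,p):
    K,T=c; q=T[:3,:3].T@(np.asarray(p)-T[:3,3]); q=K@q; return q[:2]/q[2]
def grab(n,name=None):
    c=cal(n); im=vision.grab_frame(n)
    if name: cv2.imwrite(f"pics/{name}.png",im[:,:,::-1])
    return im,c
def blobs(mask,amin=60):
    cs,_=cv2.findContours(mask.astype(np.uint8),cv2.RETR_EXTERNAL,cv2.CHAIN_APPROX_NONE)
    return [k for k in cs if cv2.contourArea(k)>amin]
def rect(c,k,z):
    P=np.array([ray(c,p[0],z)[:2] for p in k],np.float32)
    (cx,cy),(w,h),a=cv2.minAreaRect(P*1000)
    if w<h: w,h,a=h,w,a+90
    return np.round([cx,cy,w,h,((a+90)%180)-90],1)   # long-axis yaw deg
def copper(im):
    hsv=cv2.cvtColor(im,cv2.COLOR_RGB2HSV); H,S,V=cv2.split(hsv)
    return ((H<10)|(H>175))&(S>140)&(V>70)
def tool():
    o=get_obs(); return o["tcp_pos"],R.from_rotvec(o["orientation"]).as_matrix(),o
E
python3 - <<'E'
from h import *
im,c=grab("top")
m=copper(im)
for k in blobs(m): print("cop",rect(c,k,.006),cv2.boundingRect(k))
blk=(im.max(2)<40); 
for k in blobs(blk,1500): print("mat",rect(c,k,.003),cv2.boundingRect(k))
hsv=cv2.cvtColor(im,cv2.COLOR_RGB2HSV)
for p in [(190,300),(245,310),(323,330),(330,275),(495,250),(498,310),(484,330)]: print(p,im[p[1],p[0]],hsv[p[1],p[0]])
p,M,o=tool(); print(M)
cv2.imwrite("pics/case0.png",cv2.resize(im[230:370,110:270,::-1],None,fx=5,fy=4.2,interpolation=cv2.INTER_CUBIC)[:600])
cv2.imwrite("pics/mat0.png",cv2.resize(im[210:360,440:540,::-1],None,fx=4,fy=4,interpolation=cv2.INTER_CUBIC))
E
```

```text
cop [824.6 238.5  34.   27.3  62.5] (134, 122, 17, 17)
(190, 300) [140  84  34] [ 14 193 140]
(245, 310) [57 39 18] [ 16 174  57]
(323, 330) [143  76  40] [ 10 184 143]
(330, 275) [200 109  55] [ 11 185 200]
(495, 250) [155 161 156] [ 65  10 161]
(498, 310) [195 153  87] [ 18 141 195]
(484, 330) [35 30 22] [18 95 35]
[[ 4.34767532e-01 -4.23671958e-04 -9.00542622e-01]
 [ 9.00542068e-01 -1.00013582e-03  4.34767736e-01]
 [-1.08486383e-03 -9.99999410e-01 -5.32921602e-05]]
```

View pics/case0.png

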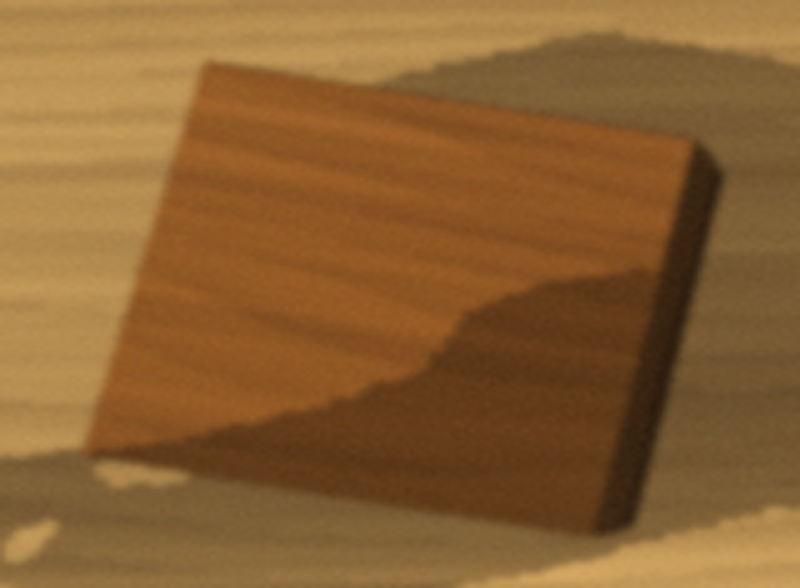

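View pics/mat0.png

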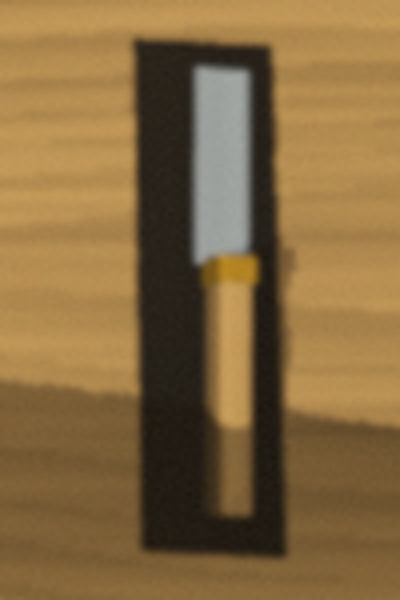

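```bash
sed -i 's/((H<10)|(H>175))&(S>140)&(V>70)/((H<=12)|(H>175))\&(S>150)\&(V>60)/' h.py
python3 - <<'E'
from h import *
im,c=grab("top")
m=cv2.morphologyEx(copper(im).astype(np.uint8),cv2.MORPH_OPEN,np.ones((3,3)))
for k in blobs(m,200): print("cop",rect(c,k,.006),cv2.boundingRect(k))
blk=(im.max(2)<60)
for k in blobs(blk,800): print("mat",rect(c,k,.003),cv2.boundingRect(k))
C=[ray(c,p,.092) for p in [(151,244.8),(248.4,263.3),(229.6,356.2),(128,338.3)]]
C=np.array(C)[:,:2]; print(C, [np.linalg.norm(C[i]-C[i-1]) for i in range(4)],"ctr",C.mean(0))
for i,j in [(1,0),(2,3)]: d=C[j]-C[i]; print(np.degrees(np.arctan2(d[1],d[0])))
for i,j in [(1,2),(0,3)]: d=C[j]-C[i]; print("y?",np.degrees(np.arctan2(d[1],d[0])))
f=lambda u,v,z: ray(c,(440+u/4,210+v/4),z)
print("mat corners",[f(*p,.003)[:2].round(4) for p in [(135,42),(270,46),(285,555),(143,548)]])
print("blade tip L,R",f(193,66,.005)[:2],f(251,69,.005)[:2],"root",f(191,265,.005)[:2],f(251,258,.005)[:2])
print("handle end",f(221,517,.023)[:2],f(252,518,.023)[:2],"front",f(217,257,.023),f(259,257,.023))
E
```

```text
cop [453.6 -93.   57.3  44.2  89.3] (307, 318, 34, 27)
cop [ 548.3 -104.4   60.4   45.   -82.5] (311, 262, 37, 29)
cop [ 556.4 -207.4   60.3   44.9  -73.3] (369, 256, 38, 32)
cop [ 662.  -104.    59.1   45.5  -85.6] (312, 202, 34, 26)
cop [ 665.7 -218.2   59.9   46.6   68.5] (372, 196, 38, 33)
cop [824.1 239.3  32.6  29.4   3.2] (134, 122, 17, 17)
mat [ 534.9 -394.6  226.6   61.7   -3.4] (474, 221, 37, 128)
[[0.59025685 0.18316555]
 [0.55934193 0.02810103]
 [0.4156843  0.05425397]
 [0.44442204 0.20990141]] [np.float64(0.14826529359268836), np.float64(0.15811621648614835), np.float64(0.14601880539705958), np.float64(0.1582781853450564)] ctr [0.50242628 0.11885549]
78.72488585083508
79.53908440743898
y? 169.68227125507656
y? 169.61134086398903
mat corners [array([ 0.6494, -0.3707]), array([ 0.6472, -0.433 ]), array([ 0.4194, -0.4198]), array([ 0.4231, -0.3576])]
blade tip L,R [ 0.63749533 -0.39583838] [ 0.63596088 -0.42247499] root [ 0.54634263 -0.38773012] [ 0.54927131 -0.41510818]
handle end [ 0.43597957 -0.38540769] [ 0.43540299 -0.39874649] front [ 0.54753553 -0.39277268  0.023     ] [ 0.5473882  -0.41137925  0.023     ]
```

```bash
cat >> h.py <<'E'
def yawpitch(M):  # jaw axis yaw (deg), tilt of tool y from down (deg)
    return np.degrees(np.arctan2(M[1,0],M[0,0])), np.degrees(np.arccos(-M[2,1]))
def plan(target,jaw_deg,n,start=None,dpm=1):
    """rows from measured pose to target pose (tool down, jaw axis at yaw), rounded"""
    p,M,o=tool()
    p=np.array(p)
    y=np.array([0,0,-1.]); a=np.radians(jaw_deg); x=np.array([np.cos(a),np.sin(a),0]); G=np.c_[x,y,np.cross(x,y)]
    # unwrap: signed turn about tool
    rv=R.from_matrix(M.T@G).as_rotvec()
    rows=[]; cp,cM=p.copy(),M.copy()
    for i in range(n):
        tp=p+(np.array(target)-p)*(i+1)/n
        d=np.round(cM.T@(tp-cp)*1000,dpm)
        tM=M@R.from_rotvec(rv*(i+1)/n).as_matrix()
        r=np.round(R.from_matrix(cM.T@tM).as_rotvec(),3)
        cp=cp+cM@d/1000; cM=cM@R.from_rotvec(r).as_matrix()
        rows.append((d.tolist(),r.tolist()))
    print("start",p.round(4),"yaw,tilt",np.round(yawpitch(M),2),"F",o["contact_force"].round(1),"w",round(o["grip_width"]*1000,1),"t",round(o["clock"],2))
    for d,r in rows: print("t",d,"a",r)
    print("end",cp.round(4),np.round(yawpitch(cM),1))
E
python3 - <<'E'
from h import *
print(get_obs()["clock"])
plan((.52,.15,.26),15,12)
E
```

```text
0.25
start [0.2934 0.6076 0.2448] yaw,tilt [6.423e+01 5.000e-02] F [-0.  -0.1  0.5] w 85.4 t 0.25
t [-26.1, -1.2, -33.6] a [0.0, 0.072, -0.0]
t [-23.7, -1.3, -35.4] a [0.0, 0.071, -0.0]
t [-21.1, -1.2, -36.9] a [0.0, 0.072, -0.0]
t [-18.3, -1.3, -38.4] a [0.0, 0.071, -0.0]
t [-15.6, -1.2, -39.6] a [0.0, 0.072, -0.0]
t [-12.7, -1.2, -40.6] a [0.0, 0.072, -0.0]
t [-9.8, -1.3, -41.5] a [0.0, 0.071, -0.0]
t [-6.8, -1.2, -42.0] a [0.0, 0.072, -0.0]
t [-3.7, -1.2, -42.4] a [0.0, 0.071, -0.0]
t [-0.8, -1.3, -42.5] a [0.001, 0.072, -0.0]
t [2.4, -1.3, -42.5] a [-0.0, 0.072, -0.001]
t [5.4, -1.2, -42.2] a [-0.0, 0.071, 0.0]
end [0.52 0.15 0.26] [15.  0.]
```

Call:
jog_arm(motion=[{"gripper": 40, "tx": -26, "tz": -34, "ay": 0.07}, {"tx": -24, "tz": -35, "ay": 0.07}, {"tx": -21, "tz": -37, "ay": 0.07}, {"tx": -18, "tz": -38, "ay": 0.07}, {"tx": -15, "tz": -40, "ay": 0.07}, {"tx": -13, "tz": -41, "ay": 0.07}, {"tx": -10, "tz": -41, "ay": 0.07}, {"tx": -7, "tz": -42, "ay": 0.07}, {"tx": -4, "tz": -42, "ay": 0.07}, {"tx": -1, "tz": -42, "ay": 0.07}, {"tx": 2, "tz": -42, "ay": 0.07}, {"tx": 5, "tz": -42, "ay": 0.07}])

```text
schema error: expected keys gripper, tx, ty, tz, ax, ay, az
```

Run:
```python
from h import *
print(get_obs()["joints"].round(2))
plan((.498,-.397,.17),-94.8,14)
```

```text
[-1.23  0.48  0.02  1.56 -0.01  1.11 -0.08]
start [0.2934 0.6076 0.2448] yaw,tilt [6.423e+01 5.000e-02] F [-0.  -0.1  0.5] w 85.4 t 0.25
t [-58.3, 5.4, -44.4] a [0.0, 0.198, -0.0]
t [-48.4, 5.4, -54.9] a [0.0, 0.199, 0.0]
t [-36.5, 5.4, -63.4] a [0.0, 0.198, 0.0]
t [-23.4, 5.4, -69.4] a [0.0, 0.198, 0.0]
t [-9.3, 5.4, -72.7] a [0.0, 0.198, 0.0]
t [5.2, 5.4, -73.0] a [0.0, 0.199, 0.0]
t [19.5, 5.4, -70.6] a [0.0, 0.198, 0.0]
t [33.1, 5.4, -65.4] a [0.001, 0.198, 0.0]
t [45.2, 5.3, -57.6] a [-0.0, 0.198, 0.0]
t [55.7, 5.4, -47.5] a [-0.0, 0.199, 0.0]
t [64.0, 5.3, -35.6] a [-0.0, 0.198, 0.0]
t [69.7, 5.4, -22.4] a [-0.0, 0.198, -0.0]
t [72.8, 5.3, -8.1] a [-0.0, 0.198, -0.0]
t [73.0, 5.3, 6.3] a [-0.0, 0.199, -0.0]
end [ 0.4981 -0.397   0.17  ] [-94.8   0. ]
```

All keys are needed in every row.

Call:
jog_arm(motion=[{"gripper": 40, "tx": -26, "ty": -1, "tz": -34, "ax": 0, "ay": 0.07, "az": 0}, {"gripper": 40, "tx": -24, "ty": -1, "tz": -35, "ax": 0, "ay": 0.07, "az": 0}, {"gripper": 40, "tx": -21, "ty": -1, "tz": -37, "ax": 0, "ay": 0.07, "az": 0}, {"gripper": 40, "tx": -18, "ty": -1, "tz": -38, "ax": 0, "ay": 0.07, "az": 0}, {"gripper": 40, "tx": -15, "ty": -1, "tz": -40, "ax": 0, "ay": 0.07, "az": 0}, {"gripper": 40, "tx": -13, "ty": -1, "tz": -41, "ax": 0, "ay": 0.07, "az": 0}, {"gripper": 40, "tx": -10, "ty": -1, "tz": -41, "ax": 0, "ay": 0.07, "az": 0}, {"gripper": 40, "tx": -7, "ty": -1, "tz": -42, "ax": 0, "ay": 0.07, "az": 0}, {"gripper": 40, "tx": -4, "ty": -1, "tz": -42, "ax": 0, "ay": 0.07, "az": 0}, {"gripper": 40, "tx": -1, "ty": -1, "tz": -42, "ax": 0, "ay": 0.07, "az": 0}, {"gripper": 40, "tx": 2, "ty": -1, "tz": -42, "ax": 0, "ay": 0.07, "az": 0}, {"gripper": 40, "tx": 5, "ty": -1, "tz": -42, "ax": 0, "ay": 0.07, "az": 0}])

```text
clock: 1.45
tcp_pos: [0.5228, 0.1518, 0.2575]
orientation: [-1.559, -0.219, 0.218]
contact_force: [0.5, 0.6, 0.1]
grip_width: 0.0398
```

Run:
```python
from h import *
print(get_obs()["joints"].round(2))
plan((.498,-.397,.17),-94.8,14)
```

```text
[-0.71  0.26  0.37  1.88 -0.11  1.03 -0.01]
start [0.5228 0.1518 0.2575] yaw,tilt [15.95  0.03] F [0.5 0.6 0.1] w 39.8 t 1.45
t [-12.5, 6.2, -37.2] a [-0.0, 0.138, -0.0]
t [-7.2, 6.3, -38.6] a [-0.0, 0.138, -0.0]
t [-1.9, 6.2, -39.2] a [-0.0, 0.138, -0.0]
t [3.6, 6.2, -39.1] a [-0.0, 0.138, -0.0]
t [8.8, 6.3, -38.2] a [-0.0, 0.138, -0.0]
t [14.1, 6.2, -36.6] a [-0.0, 0.138, -0.0]
t [19.0, 6.3, -34.4] a [-0.0, 0.138, -0.0]
t [23.5, 6.2, -31.4] a [-0.0, 0.139, -0.0]
t [27.6, 6.2, -27.8] a [-0.0, 0.138, -0.0]
t [31.2, 6.3, -23.8] a [-0.0, 0.138, -0.0]
t [34.2, 6.2, -19.3] a [-0.0, 0.138, -0.0]
t [36.5, 6.2, -14.4] a [-0.0, 0.138, -0.0]
t [38.2, 6.3, -9.2] a [-0.0, 0.138, -0.0]
t [39.0, 6.2, -3.9] a [-0.0, 0.138, -0.0]
end [ 0.498 -0.397  0.17 ] [-94.8   0. ]
```

Call:
jog_arm(motion=[{"gripper": 40, "tx": -12, "ty": 6, "tz": -37, "ax": 0, "ay": 0.138, "az": 0}, {"gripper": 40, "tx": -7, "ty": 6, "tz": -39, "ax": 0, "ay": 0.138, "az": 0}, {"gripper": 40, "tx": -2, "ty": 6, "tz": -39, "ax": 0, "ay": 0.138, "az": 0}, {"gripper": 40, "tx": 4, "ty": 6, "tz": -39, "ax": 0, "ay": 0.138, "az": 0}, {"gripper": 40, "tx": 9, "ty": 6, "tz": -38, "ax": 0, "ay": 0.138, "az": 0}, {"gripper": 40, "tx": 14, "ty": 6, "tz": -37, "ax": 0, "ay": 0.138, "az": 0}, {"gripper": 40, "tx": 19, "ty": 6, "tz": -34, "ax": 0, "ay": 0.138, "az": 0}, {"gripper": 40, "tx": 24, "ty": 6, "tz": -31, "ax": 0, "ay": 0.138, "az": 0}, {"gripper": 40, "tx": 28, "ty": 6, "tz": -28, "ax": 0, "ay": 0.138, "az": 0}, {"gripper": 40, "tx": 31, "ty": 6, "tz": -24, "ax": 0, "ay": 0.138, "az": 0}, {"gripper": 40, "tx": 34, "ty": 6, "tz": -19, "ax": 0, "ay": 0.138, "az": 0}, {"gripper": 40, "tx": 36, "ty": 6, "tz": -14, "ax": 0, "ay": 0.138, "az": 0}])

```text
clock: 2.65
tcp_pos: [0.5044, -0.3176, 0.1851]
orientation: [-1.293, 1.067, -1.068]
contact_force: [0.9, 0.5, 0.6]
grip_width: 0.0402
```

Call:
jog_arm(motion=[{"gripper": 40, "tx": 38, "ty": 6, "tz": -9, "ax": 0, "ay": 0.138, "az": 0}, {"gripper": 40, "tx": 39, "ty": 6, "tz": -4, "ax": 0, "ay": 0.138, "az": 0}, {"gripper": 40, "tx": 0, "ty": 0, "tz": 0, "ax": 0, "ay": 0, "az": 0}])

```text
clock: 2.95
tcp_pos: [0.4987, -0.4, 0.1728]
orientation: [-1.17, 1.275, -1.278]
contact_force: [-1.1, -1.2, -0.3]
grip_width: 0.04
```

Run:
```python
from h import *
print(get_obs()["joints"].round(2))
im,c=grab("wrist","w1")
grab("top","t1")
print(c)
plan((.498,-.397,.06),-94.8,3)
```

```text
[ 0.01  0.63  0.83  1.75 -0.54  1.   -0.62]
(array([[332.21433405,   0.        , 320.08415699],
       [  0.        , 332.21433405, 237.6391999 ],
       [  0.        ,   0.        ,   1.        ]]), array([[-0.09045905, -0.95781937, -0.27276219,  0.56676368],
       [-0.99588905,  0.08829384,  0.02022869, -0.406157  ],
       [ 0.00470779,  0.27347075, -0.9618688 ,  0.30126377],
       [ 0.        ,  0.        ,  0.        ,  1.        ]]))
start [ 0.5006 -0.3953  0.1728] yaw,tilt [-9.467e+01  6.000e-02] F [ 0.8  0.3 -0.3] w 39.7 t 3.05
t [0.6, 37.6, -0.8] a [0.0, 0.001, 0.0]
t [0.7, 37.6, -0.8] a [0.001, 0.001, 0.0]
t [0.6, 37.6, -0.8] a [0.0, 0.0, 0.0]
end [ 0.498 -0.397  0.06 ] [-94.8   0. ]
```

View pics/w1.png

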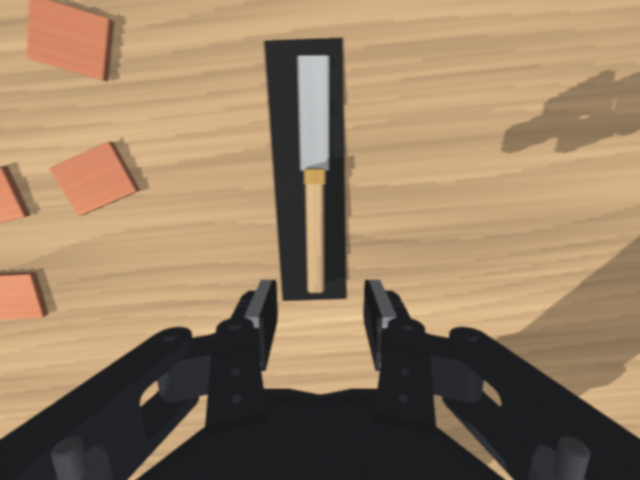

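Wrist view: the knife runs along columns 313–316 (handle end row 292, tip row 56), centred between the fingers. Checking its axis.

Run:
```python
from h import *
c=cal("wrist")
for n,uv,z in [("end",(316,292),.013),("ringfront",(314,169),.023),("root",(314,168),.005),("tip",(313.5,56),.005),("mid",(315,235),.023)]:
    print(n,ray(c,uv,z)[:2].round(4))
```

```text
end [ 0.4342 -0.3865]
ringfront [ 0.5489 -0.3948]
root [ 0.5484 -0.3945]
tip [ 0.6363 -0.4017]
mid [ 0.4927 -0.3908]
```

Call:
jog_arm(motion=[{"gripper": 40, "tx": 1, "ty": 37, "tz": -1, "ax": 0, "ay": 0, "az": 0}, {"gripper": 40, "tx": 1, "ty": 37, "tz": 0, "ax": 0, "ay": 0, "az": 0}, {"gripper": 40, "tx": 0, "ty": 20, "tz": 0, "ax": 0, "ay": 0, "az": 0}, {"gripper": 40, "tx": 0, "ty": 0, "tz": 0, "ax": 0, "ay": 0, "az": 0}])

```text
clock: 3.45
tcp_pos: [0.4995, -0.393, 0.0765]
orientation: [-1.172, 1.271, -1.261]
contact_force: [0.1, -0.1, -0.0]
grip_width: 0.0401
```

Run:
```python
from h import *
plan((.498,-.398,.025),-94.8,4)
grab("wrist","w2")
```

```text
start [ 0.4995 -0.393   0.0765] yaw,tilt [-94.43   0.33] F [ 0.1 -0.1 -0. ] w 40.1 t 3.45
t [1.3, 12.9, -0.2] a [0.001, 0.002, -0.001]
t [1.4, 12.8, -0.3] a [0.001, 0.001, -0.001]
t [1.3, 12.9, -0.2] a [0.001, 0.002, -0.001]
t [1.3, 12.9, -0.3] a [0.001, 0.002, -0.001]
end [ 0.498 -0.398  0.025] [-94.8   0. ]
```

View pics/w2.png

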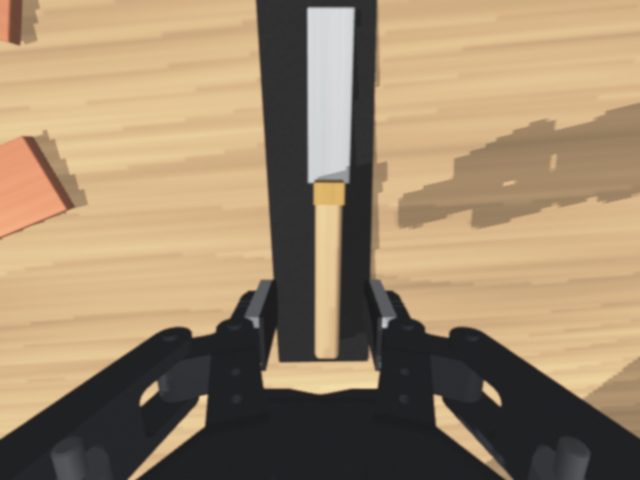

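Call:
jog_arm(motion=[{"gripper": 40, "tx": 2, "ty": 18, "tz": 0, "ax": 0, "ay": 0, "az": 0}, {"gripper": 40, "tx": 2, "ty": 18, "tz": -1, "ax": 0, "ay": 0, "az": 0}, {"gripper": 40, "tx": 0, "ty": 10, "tz": 0, "ax": 0, "ay": 0, "az": 0}, {"gripper": 40, "tx": 0, "ty": 5, "tz": 0, "ax": 0, "ay": 0, "az": 0}, {"gripper": 40, "tx": 0, "ty": 3, "tz": 0, "ax": 0, "ay": 0, "az": 0}, {"gripper": 40, "tx": 0, "ty": 0, "tz": 0, "ax": 0, "ay": 0, "az": 0}, {"gripper": 40, "tx": 0, "ty": 0, "tz": 0, "ax": 0, "ay": 0, "az": 0}])

```text
clock: 4.2
tcp_pos: [0.4991, -0.4005, 0.0257]
orientation: [-1.17, 1.267, -1.269]
contact_force: [-0.2, 1.2, 0.6]
grip_width: 0.0397
```

Call:
jog_arm(motion=[{"gripper": 0, "tx": 0, "ty": 0, "tz": 0, "ax": 0, "ay": 0, "az": 0}, {"gripper": 0, "tx": 0, "ty": 0, "tz": 0, "ax": 0, "ay": 0, "az": 0}, {"gripper": 0, "tx": 0, "ty": 0, "tz": 0, "ax": 0, "ay": 0, "az": 0}, {"gripper": 0, "tx": 0, "ty": 0, "tz": 0, "ax": 0, "ay": 0, "az": 0}, {"gripper": 0, "tx": 0, "ty": 0, "tz": 0, "ax": 0, "ay": 0, "az": 0}, {"gripper": 0, "tx": 0, "ty": 0, "tz": 0, "ax": 0, "ay": 0, "az": 0}], newtons=80)

```text
clock: 4.8
tcp_pos: [0.4991, -0.4004, 0.026]
orientation: [-1.17, 1.267, -1.268]
contact_force: [-1.5, 1.7, 5.5]
grip_width: 0.0125
```

Run:
```python
from h import *
plan((.498,-.397,.021),-94.8,1)
grab("wrist","w3"); im,c=grab("scene")
cv2.imwrite("pics/s3.png",cv2.resize(im[280:420,80:260,::-1],None,fx=4,fy=4))
plan((.498,-.397,.021),-94.8,1)
```

```text
start [ 0.4991 -0.4004  0.026 ] yaw,tilt [-9.459e+01  4.000e-02] F [-1.5  1.7  5.5] w 12.5 t 4.8
t [-3.3, 5.0, -1.3] a [-0.001, 0.004, -0.0]
end [ 0.498 -0.397  0.021] [-94.8   0. ]
start [ 0.4991 -0.4004  0.026 ] yaw,tilt [-9.46e+01  4.00e-02] F [-1.7  0.9  5.3] w 12.7 t 4.9
t [-3.3, 5.0, -1.3] a [-0.001, 0.004, -0.0]
end [ 0.498 -0.397  0.021] [-94.8   0. ]
```

View pics/w3.png

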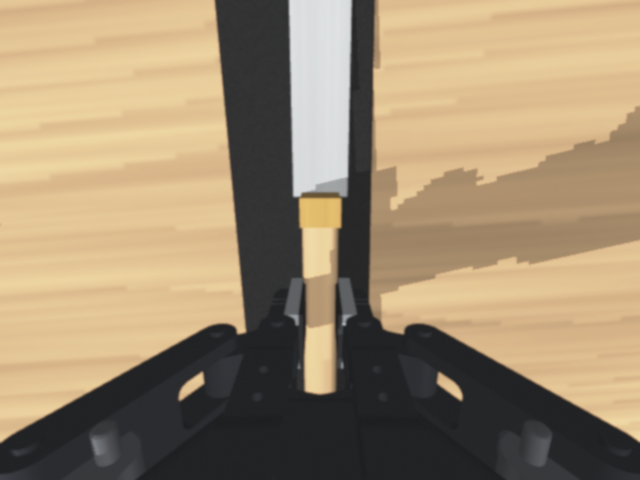

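View pics/s3.png

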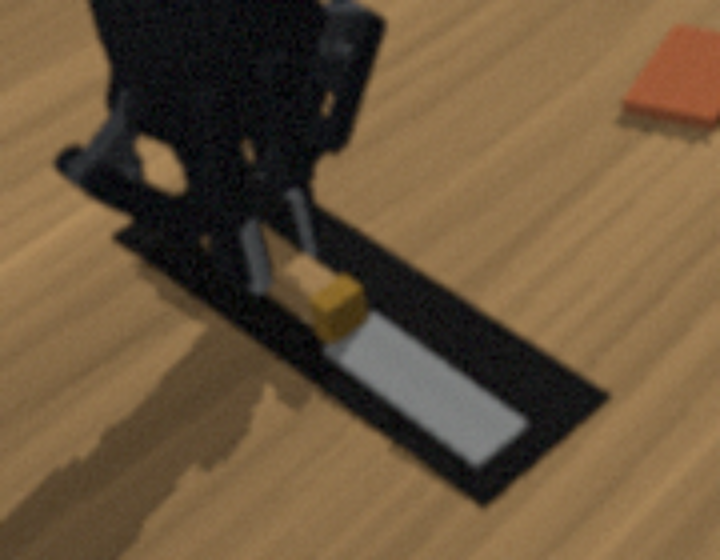

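Call:
jog_arm(motion=[{"gripper": 0, "tx": 0, "ty": -20, "tz": 0, "ax": 0, "ay": 0, "az": 0}, {"gripper": 0, "tx": 0, "ty": -40, "tz": 0, "ax": 0, "ay": 0, "az": 0}, {"gripper": 0, "tx": 0, "ty": -40, "tz": 0, "ax": 0, "ay": 0, "az": 0}, {"gripper": 0, "tx": 0, "ty": 0, "tz": 0, "ax": 0, "ay": 0, "az": 0}], newtons=100)

```text
clock: 5.3
tcp_pos: [0.5008, -0.403, 0.1306]
orientation: [-1.168, 1.261, -1.276]
contact_force: [-0.2, -0.3, -1.6]
grip_width: 0.0121
```

Run:
```python
from h import *
plan((.45,-.16,.13),-10.6,12)
```

```text
start [ 0.5008 -0.403   0.1306] yaw,tilt [-94.63   0.51] F [-0.2 -0.3 -1.6] w 12.1 t 5.3
t [-19.8, -0.1, -5.9] a [-0.0, -0.122, 0.001]
t [-20.4, -0.1, -3.4] a [-0.0, -0.122, 0.001]
t [-20.7, -0.0, -0.8] a [-0.001, -0.123, 0.0]
t [-20.6, -0.1, 1.6] a [0.0, -0.122, 0.001]
t [-20.3, 0.0, 4.2] a [-0.0, -0.122, 0.001]
t [-19.6, -0.0, 6.6] a [-0.0, -0.122, 0.001]
t [-18.7, 0.0, 8.9] a [-0.001, -0.123, 0.001]
t [-17.4, 0.0, 11.1] a [0.0, -0.122, 0.0]
t [-16.0, 0.0, 13.2] a [0.0, -0.122, 0.001]
t [-14.2, 0.1, 15.1] a [-0.0, -0.122, 0.001]
t [-12.3, 0.0, 16.6] a [-0.0, -0.122, 0.001]
t [-10.1, 0.1, 18.0] a [-0.001, -0.123, 0.0]
end [ 0.45 -0.16  0.13] [-10.6   0. ]
```

Call:
jog_arm(motion=[{"gripper": 0, "tx": -20, "ty": 0, "tz": -6, "ax": 0, "ay": -0.122, "az": 0}, {"gripper": 0, "tx": -20, "ty": 0, "tz": -3, "ax": 0, "ay": -0.122, "az": 0}, {"gripper": 0, "tx": -21, "ty": 0, "tz": -1, "ax": 0, "ay": -0.122, "az": 0}, {"gripper": 0, "tx": -21, "ty": 0, "tz": 2, "ax": 0, "ay": -0.122, "az": 0}, {"gripper": 0, "tx": -20, "ty": 0, "tz": 4, "ax": 0, "ay": -0.122, "az": 0}, {"gripper": 0, "tx": -20, "ty": 0, "tz": 7, "ax": 0, "ay": -0.122, "az": 0}, {"gripper": 0, "tx": -19, "ty": 0, "tz": 9, "ax": 0, "ay": -0.122, "az": 0}, {"gripper": 0, "tx": -17, "ty": 0, "tz": 11, "ax": 0, "ay": -0.122, "az": 0}, {"gripper": 0, "tx": -16, "ty": 0, "tz": 13, "ax": 0, "ay": -0.122, "az": 0}, {"gripper": 0, "tx": -14, "ty": 0, "tz": 15, "ax": 0, "ay": -0.122, "az": 0}, {"gripper": 0, "tx": -12, "ty": 0, "tz": 17, "ax": 0, "ay": -0.122, "az": 0}, {"gripper": 0, "tx": -10, "ty": 0, "tz": 18, "ax": 0, "ay": -0.122, "az": 0}])

```text
clock: 6.5
tcp_pos: [0.4486, -0.1556, 0.1248]
orientation: [-1.566, 0.143, -0.142]
contact_force: [-0.0, 0.3, -0.7]
grip_width: 0.0121
```

Run:
```python
from h import *
grab("top","t4");grab("scene","s4");
plan((.4563,-.1253,.075),-10.6,4)
```

```text
start [ 0.4483 -0.1538  0.1246] yaw,tilt [-10.37   0.15] F [ 0.5 -0.  -1.5] w 12.1 t 6.6
t [0.7, 12.4, 7.3] a [-0.0, 0.001, -0.0]
t [0.7, 12.4, 7.4] a [-0.001, 0.001, -0.001]
t [0.7, 12.4, 7.3] a [-0.0, 0.001, -0.0]
t [0.7, 12.4, 7.4] a [-0.001, 0.001, -0.001]
end [ 0.4563 -0.1253  0.075 ] [-10.6   0. ]
```

View pics/t4.png

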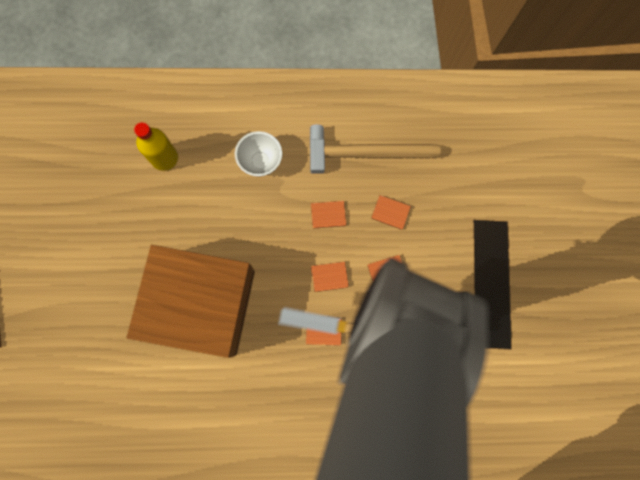

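View pics/s4.png

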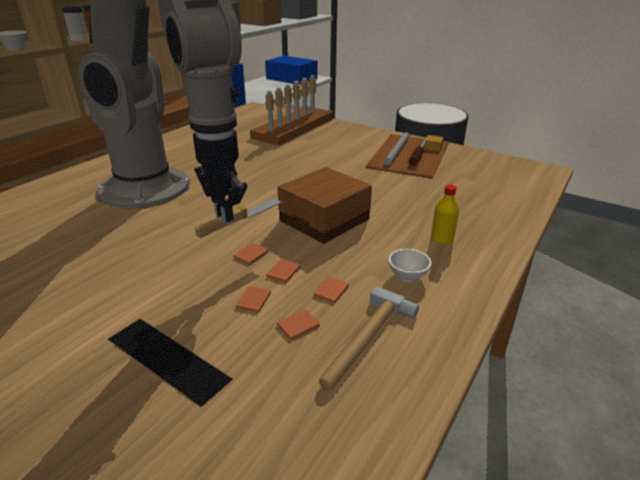

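Run:
```python
import cv2
t=cv2.imread("pics/t4.png");s=cv2.imread("pics/s4.png")
cv2.imwrite("pics/t4c.png",cv2.resize(t[290:350,220:360],None,fx=5,fy=5,interpolation=cv2.INTER_CUBIC))
cv2.imwrite("pics/s4c.png",cv2.resize(s[160:250,190:380],None,fx=4,fy=4,interpolation=cv2.INTER_CUBIC))
```

```text
(no output)
```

View pics/t4c.png

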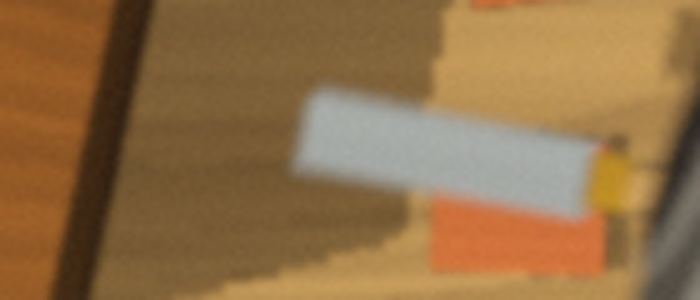

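View pics/s4c.png

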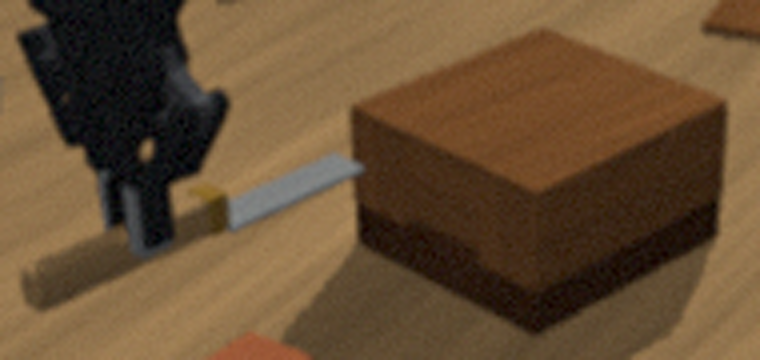

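Run:
```python
from h import *
ct=cal("top");cs=cal("scene")
def tri(a,b):
    A=[];bb=[]
    for (K,T),uv in((ct,a),(cs,b)):
        d=T[:3,:3]@np.linalg.solve(K,[uv[0],uv[1],1.]); d/=np.linalg.norm(d); Q=np.eye(3)-np.outer(d,d); A.append(Q);bb.append(Q@T[:3,3])
    x=np.linalg.lstsq(np.vstack(A),np.hstack(bb),rcond=None)[0]
    return x.round(4),(proj(ct,x)-a).round(1),(proj(cs,x)-b).round(1)
print("tip+x",tri((283.2,307.6),(281.25,202.5)))
print("tip-x",tri((279.2,324.4),(275,198.75)))
print("root+x",tri((341.4,319),(247.5,217)))
# case corners from scene crop
print("covertop front-right",tri((248.4,263.3),(190+540/4,160+190/4)))
print("covertop front-left",tri((229.6,356.2),(190+353/4,160+106/4)))
print("covertop rear",tri((151,244.8),(190+724/4,160+102/4)))
print("cover top rear -x",tri((128,338.3),(190+543/4,160+29/4)))
print("base bottom front+x corner scene z0",ray(cs,(190+537/4,160+332/4),0).round(4))
print("base bottom rear+x scene z0",ray(cs,(190+716/4,160+236/4),0).round(4))
print("base bottom front-x scene z0",ray(cs,(190+360/4,160+240/4),0).round(4))
p,M,o=tool(); print(p,-M[:,0], "tip pred",p+0.138*M[:,2])
```

```text
tip+x (array([ 0.4886, -0.0275,  0.1081]), array([-0.5, -0.5]), array([-0.5,  0.1]))
tip-x (array([ 0.4646, -0.0203,  0.1067]), array([-1.2, -1.4]), array([-1.3,  0.1]))
root+x (array([ 0.4712, -0.1156,  0.1094]), array([-1.1, -1.1]), array([-1.2,  0.1]))
covertop front-right (array([0.5603, 0.0289, 0.0924]), array([-0.5, -0.6]), array([-0.6,  0.1]))
covertop front-left (array([0.4167, 0.055 , 0.0924]), array([-0.5, -0.6]), array([-0.6,  0.1]))
covertop rear (array([0.5901, 0.1833, 0.0905]), array([0.2, 0.3]), array([ 0.2, -0.1]))
cover top rear -x (array([0.4456, 0.2114, 0.0905]), array([-0.6, -0.7]), array([-0.6,  0.1]))
base bottom front+x corner scene z0 [0.5575 0.0344 0.    ]
base bottom rear+x scene z0 [0.5894 0.1853 0.    ]
base bottom front-x scene z0 [0.4132 0.0621 0.    ]
[ 0.44826016 -0.15375083  0.1246076 ] [-0.98365437  0.18005613  0.00197006] tip pred [ 0.47310838 -0.01800656  0.12484907]
```

Run:
```python
from h import *
plan((.4565,-.1075,.0535),-10.8,4)
```

```text
start [ 0.4483 -0.1538  0.1246] yaw,tilt [-10.37   0.15] F [ 0.5 -0.  -1.5] w 12.1 t 6.6
t [-0.0, 17.8, 11.7] a [-0.0, 0.002, -0.0]
t [-0.1, 17.8, 11.7] a [-0.001, 0.002, -0.001]
t [-0.1, 17.8, 11.8] a [-0.0, 0.002, -0.0]
t [-0.1, 17.8, 11.7] a [-0.001, 0.001, -0.001]
end [ 0.4565 -0.1075  0.0535] [-10.8   0. ]
```

Call:
jog_arm(motion=[{"gripper": 0, "tx": 0, "ty": 18, "tz": 12, "ax": 0, "ay": 0.002, "az": 0}, {"gripper": 0, "tx": 0, "ty": 18, "tz": 12, "ax": 0, "ay": 0.002, "az": 0}, {"gripper": 0, "tx": 0, "ty": 18, "tz": 12, "ax": 0, "ay": 0.002, "az": 0}, {"gripper": 0, "tx": 0, "ty": 17, "tz": 11, "ax": 0, "ay": 0.002, "az": 0}, {"gripper": 0, "tx": 0, "ty": 0, "tz": 0, "ax": 0, "ay": 0, "az": 0}, {"gripper": 0, "tx": 0, "ty": 0, "tz": 0, "ax": 0, "ay": 0, "az": 0}, {"gripper": 0, "tx": 0, "ty": 0, "tz": 0, "ax": 0, "ay": 0, "az": 0}])

```text
clock: 7.3
tcp_pos: [0.4585, -0.1117, 0.055]
orientation: [-1.566, 0.154, -0.155]
contact_force: [0.3, -0.6, -0.5]
grip_width: 0.0118
```

Run:
```python
from h import *
plan((.4565,-.1075,.0535),-10.8,1)
t,_=grab("top");s,_=grab("scene"); w,_=grab("wrist","w5")
cv2.imwrite("pics/t5c.png",cv2.resize(t[280:370,210:350,::-1],None,fx=5,fy=5,interpolation=cv2.INTER_CUBIC))
cv2.imwrite("pics/s5c.png",cv2.resize(s[180:250,220:350,::-1],None,fx=6,fy=6,interpolation=cv2.INTER_CUBIC))
```

```text
start [ 0.4585 -0.1117  0.055 ] yaw,tilt [-11.28   0.08] F [ 0.3 -0.6 -0.5] w 11.8 t 7.3
t [-2.8, 1.4, 3.7] a [0.0, -0.008, 0.001]
end [ 0.4565 -0.1075  0.0535] [-10.8   0. ]
```

View pics/t5c.png

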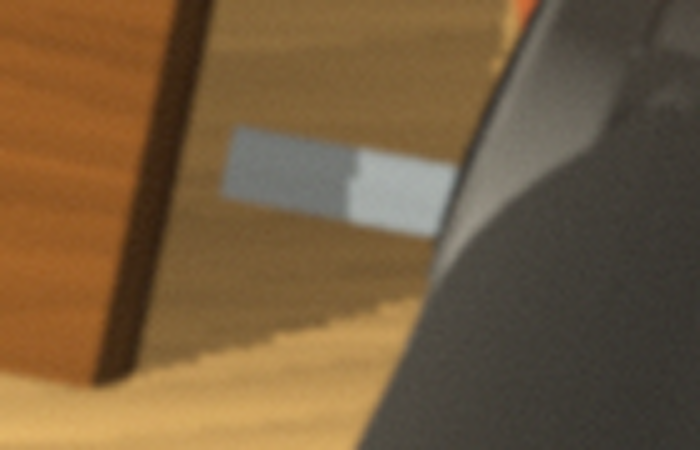

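View pics/s5c.png

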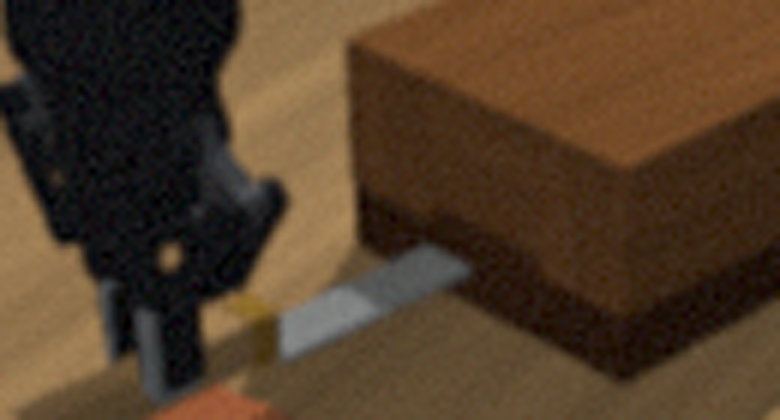

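View pics/w5.png

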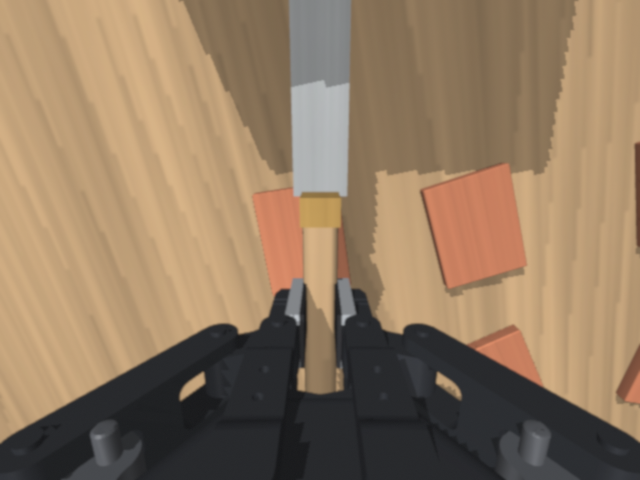

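```bash
cat >> h.py <<'E'
def tri(a,b):
    ct=cal("top");cs=cal("scene");A=[];bb=[]
    for (K,T),uv in((ct,a),(cs,b)):
        d=T[:3,:3]@np.linalg.solve(K,[uv[0],uv[1],1.]); d/=np.linalg.norm(d); Q=np.eye(3)-np.outer(d,d); A.append(Q);bb.append(Q@T[:3,3])
    x=np.linalg.lstsq(np.vstack(A),np.hstack(bb),rcond=None)[0]
    return x.round(4),(proj(ct,x)-a).round(1)
E
python3 - <<'E'
from h import *
print(tri((257.6,305),(298.7,224.7)),tri((254.4,319.2),(291.3,220.5)))
cs=cal("scene"); f=np.array([.4885,.043]); u=np.array([.187,.982]); v=np.array([-.982,.187])
for l in (-.03,.03,.075,-.075):
    for z in (.03,.038): 
        q=proj(cs,[*(f+l*v),z]); print(l,z,((q-[220,180])*6).round(0))
plan((.4565,-.1075,.0535),-10.8,1)
E
```

```text
(array([0.4981, 0.0191, 0.0351]), array([-0.5, -0.6])) (array([0.4745, 0.0239, 0.0361]), array([-0.4, -0.5]))
-0.03 0.03 [541. 275.]
-0.03 0.038 [541. 256.]
0.03 0.03 [431. 219.]
0.03 0.038 [430. 201.]
0.075 0.03 [352. 180.]
0.075 0.038 [352. 162.]
-0.075 0.03 [629. 319.]
-0.075 0.038 [629. 300.]
start [ 0.4585 -0.1112  0.055 ] yaw,tilt [-11.24   0.09] F [-0.2  1.  -1.4] w 11.9 t 7.45
t [-2.7, 1.5, 3.2] a [-0.0, -0.008, 0.001]
end [ 0.4565 -0.1075  0.0535] [-10.8   0. ]
```

Call:
jog_arm(motion=[{"gripper": 0, "tx": 0, "ty": 0, "tz": 8, "ax": 0, "ay": -0.004, "az": 0}, {"gripper": 0, "tx": 0, "ty": 0, "tz": 8, "ax": 0, "ay": 0, "az": 0}, {"gripper": 0, "tx": 0, "ty": 0, "tz": 6, "ax": 0, "ay": 0, "az": 0}, {"gripper": 0, "tx": 0, "ty": 0, "tz": 6, "ax": 0, "ay": 0, "az": 0}, {"gripper": 0, "tx": 0, "ty": 0, "tz": 4, "ax": 0, "ay": 0, "az": 0}, {"gripper": 0, "tx": 0, "ty": 0, "tz": 0, "ax": 0, "ay": 0, "az": 0}])

```text
clock: 8.05
tcp_pos: [0.4644, -0.0782, 0.0542]
orientation: [-1.565, 0.149, -0.149]
contact_force: [0.0, -0.4, -1.3]
grip_width: 0.012
```

Run:
```python
from h import *
p,M,o=tool();print(p,o["contact_force"],yawpitch(M))
s,_=grab("scene")
cv2.imwrite("pics/s6c.png",cv2.resize(s[180:250,220:350,::-1],None,fx=6,fy=6,interpolation=cv2.INTER_CUBIC))
```

```text
[ 0.46438239 -0.07822305  0.05424738] [ 0.03706179 -0.38437279 -1.33262537] (np.float64(-10.863641511459335), np.float64(0.011580268798160912))
```

View pics/s6c.png

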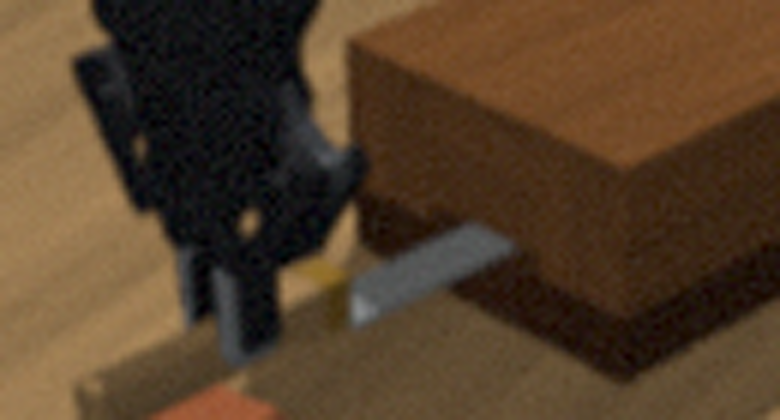

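Call:
jog_arm(motion=[{"gripper": 0, "tx": 0, "ty": 0, "tz": 8, "ax": 0, "ay": 0, "az": 0}, {"gripper": 0, "tx": 0, "ty": 0, "tz": 8, "ax": 0, "ay": 0, "az": 0}, {"gripper": 0, "tx": 0, "ty": 0, "tz": 8, "ax": 0, "ay": 0, "az": 0}, {"gripper": 0, "tx": 0, "ty": 0, "tz": 4, "ax": 0, "ay": 0, "az": 0}, {"gripper": 0, "tx": 0, "ty": 0, "tz": 0, "ax": 0, "ay": 0, "az": 0}, {"gripper": 0, "tx": 0, "ty": 0, "tz": 0, "ax": 0, "ay": 0, "az": 0}])

```text
clock: 8.7
tcp_pos: [0.4695, -0.0516, 0.0543]
orientation: [-1.566, 0.15, -0.15]
contact_force: [-0.3, -0.3, -0.3]
grip_width: 0.012
```

Run:
```python
from h import *
p,M,o=tool();print(p,o["contact_force"],yawpitch(M))
s,_=grab("scene")
cv2.imwrite("pics/s7c.png",cv2.resize(s[180:250,220:350,::-1],None,fx=6,fy=6,interpolation=cv2.INTER_CUBIC))
```

```text
[ 0.46952598 -0.05157375  0.05429066] [-0.27818549 -0.32212262 -0.34624191] (np.float64(-10.931851113311799), np.float64(0.007929124241239285))
```

View pics/s7c.png

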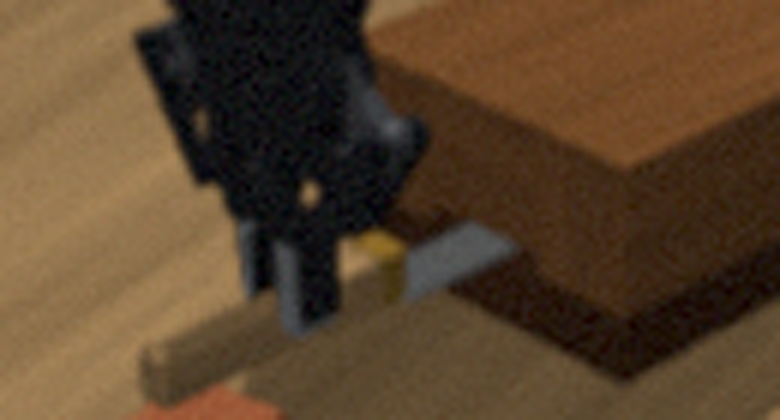

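Call:
jog_arm(motion=[{"gripper": 0, "tx": 0, "ty": -8, "tz": 1, "ax": 0, "ay": 0, "az": 0}, {"gripper": 0, "tx": 0, "ty": -8, "tz": 1, "ax": 0, "ay": 0, "az": 0}, {"gripper": 0, "tx": 0, "ty": -8, "tz": 1, "ax": 0, "ay": 0, "az": 0}, {"gripper": 0, "tx": 0, "ty": -9, "tz": 2, "ax": 0, "ay": 0, "az": 0}, {"gripper": 0, "tx": 0, "ty": -10, "tz": 3, "ax": 0, "ay": 0, "az": 0}, {"gripper": 0, "tx": 0, "ty": -10, "tz": 4, "ax": 0, "ay": 0, "az": 0}, {"gripper": 0, "tx": 0, "ty": 0, "tz": 0, "ax": 0, "ay": 0, "az": 0}, {"gripper": 0, "tx": 0, "ty": 0, "tz": 0, "ax": 0, "ay": 0, "az": 0}])

```text
clock: 9.55
tcp_pos: [0.4724, -0.0394, 0.1077]
orientation: [-1.565, 0.148, -0.151]
contact_force: [-0.0, 0.5, -2.1]
grip_width: 0.0124
```

Run:
```python
from h import *
p,M,o=tool();print(p,o["contact_force"],yawpitch(M))
s,_=grab("scene")
cv2.imwrite("pics/s8c.png",cv2.resize(s[130:260,200:390,::-1],None,fx=4,fy=4,interpolation=cv2.INTER_CUBIC))
```

```text
[ 0.47242472 -0.03938599  0.10773337] [-0.01719223  0.51055724 -2.0933675 ] (np.float64(-10.914489553956203), np.float64(0.0924073512374125))
```

View pics/s8c.png

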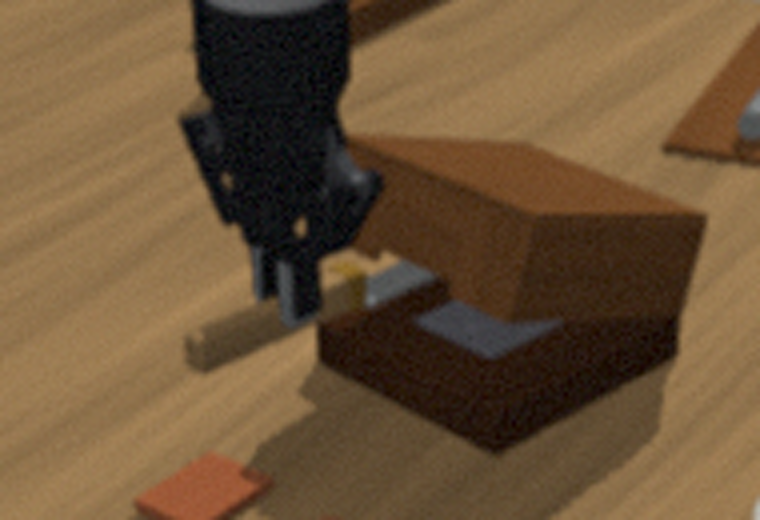

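The cover is rising on the blade (about 0.3 rad) and the grey pad is visible below. Continuing along the arc.

Call:
jog_arm(motion=[{"gripper": 0, "tx": 0, "ty": -9, "tz": 4, "ax": 0, "ay": 0, "az": 0}, {"gripper": 0, "tx": 0, "ty": -9, "tz": 5, "ax": 0, "ay": 0, "az": 0}, {"gripper": 0, "tx": 0, "ty": -9, "tz": 6, "ax": 0, "ay": 0, "az": 0}, {"gripper": 0, "tx": 0, "ty": -8, "tz": 6, "ax": 0, "ay": 0, "az": 0}, {"gripper": 0, "tx": 0, "ty": -8, "tz": 7, "ax": 0, "ay": 0, "az": 0}, {"gripper": 0, "tx": 0, "ty": -8, "tz": 7, "ax": 0, "ay": 0, "az": 0}, {"gripper": 0, "tx": 0, "ty": -6, "tz": 7, "ax": 0, "ay": 0, "az": 0}, {"gripper": 0, "tx": 0, "ty": 0, "tz": 0, "ax": 0, "ay": 0, "az": 0}, {"gripper": 0, "tx": 0, "ty": 0, "tz": 0, "ax": 0, "ay": 0, "az": 0}])

```text
clock: 10.5
tcp_pos: [0.4798, 0.0017, 0.1644]
orientation: [-1.565, 0.149, -0.15]
contact_force: [0.5, -0.5, -2.3]
grip_width: 0.0119
```

Run:
```python
from h import *
p,M,o=tool();print(p,o["contact_force"],yawpitch(M))
s,_=grab("scene")
cv2.imwrite("pics/s9c.png",cv2.resize(s[100:260,200:390,::-1],None,fx=3.5,fy=3.5,interpolation=cv2.INTER_CUBIC))
```

```text
[0.47984986 0.00173992 0.16435383] [ 0.51887528 -0.52074546 -2.27532613] (np.float64(-10.906895982406882), np.float64(0.016665692534735668))
```

View pics/s9c.png

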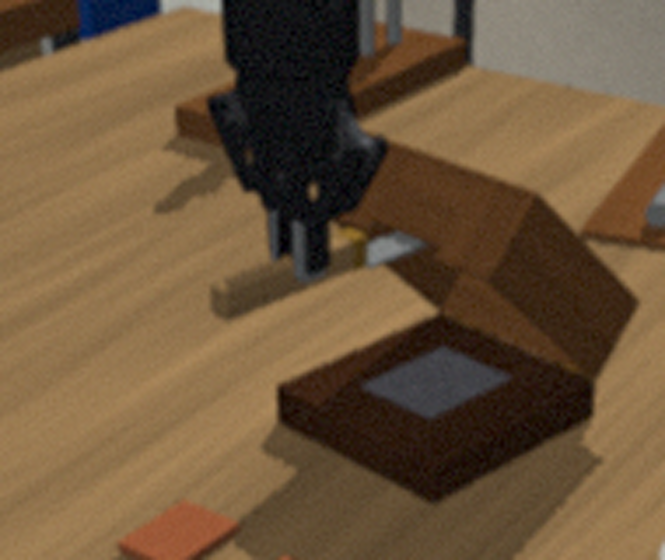

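Call:
jog_arm(motion=[{"gripper": 0, "tx": 0, "ty": -7, "tz": 8, "ax": 0, "ay": 0, "az": 0}, {"gripper": 0, "tx": 0, "ty": -6, "tz": 9, "ax": 0, "ay": 0, "az": 0}, {"gripper": 0, "tx": 0, "ty": -5, "tz": 9, "ax": 0, "ay": 0, "az": 0}, {"gripper": 0, "tx": 0, "ty": -5, "tz": 10, "ax": 0, "ay": 0, "az": 0}, {"gripper": 0, "tx": 0, "ty": -4, "tz": 10, "ax": 0, "ay": 0, "az": 0}, {"gripper": 0, "tx": 0, "ty": -2, "tz": 10, "ax": 0, "ay": 0, "az": 0}, {"gripper": 0, "tx": 0, "ty": -2, "tz": 10, "ax": 0, "ay": 0, "az": 0}, {"gripper": 0, "tx": 0, "ty": 0, "tz": 0, "ax": 0, "ay": 0, "az": 0}])

```text
clock: 11.35
tcp_pos: [0.4927, 0.0682, 0.1955]
orientation: [-1.565, 0.148, -0.148]
contact_force: [0.3, -0.4, -0.0]
grip_width: 0.0124
```

Run:
```python
from h import *
p,M,o=tool();print(p,o["contact_force"],yawpitch(M))
s,_=grab("scene")
cv2.imwrite("pics/s10c.png",cv2.resize(s[100:260,200:390,::-1],None,fx=3.5,fy=3.5,interpolation=cv2.INTER_CUBIC))
```

```text
[0.49271809 0.06824077 0.1954682 ] [ 0.33559813 -0.43325237 -0.04888903] (np.float64(-10.800246682780898), np.float64(0.04754683514801867))
```

View pics/s10c.png

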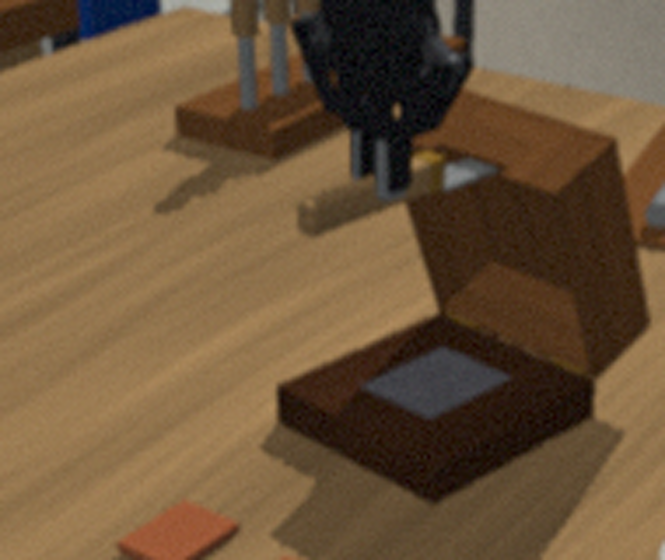

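Call:
jog_arm(motion=[{"gripper": 0, "tx": 0, "ty": 0, "tz": 8, "ax": 0, "ay": 0, "az": 0}, {"gripper": 0, "tx": 0, "ty": 0, "tz": 8, "ax": 0, "ay": 0, "az": 0}, {"gripper": 0, "tx": 0, "ty": 0, "tz": 0, "ax": 0, "ay": 0, "az": 0}, {"gripper": 0, "tx": 0, "ty": 0, "tz": 0, "ax": 0, "ay": 0, "az": 0}, {"gripper": 0, "tx": 0, "ty": 0, "tz": 0, "ax": 0, "ay": 0, "az": 0}])

```text
clock: 11.9
tcp_pos: [0.4953, 0.0816, 0.1952]
orientation: [-1.566, 0.15, -0.15]
contact_force: [0.2, 0.4, -1.6]
grip_width: 0.0119
```

Run:
```python
from h import *
p,M,o=tool();print(p,o["contact_force"],yawpitch(M))
s,_=grab("scene")
cv2.imwrite("pics/s11c.png",cv2.resize(s[100:260,200:390,::-1],None,fx=3.5,fy=3.5,interpolation=cv2.INTER_CUBIC))
```

```text
[0.49525555 0.08164411 0.19524127] [ 0.16519522  0.36333169 -1.64137627] (np.float64(-10.965523146493272), np.float64(0.01345783583239538))
```

View pics/s11c.png

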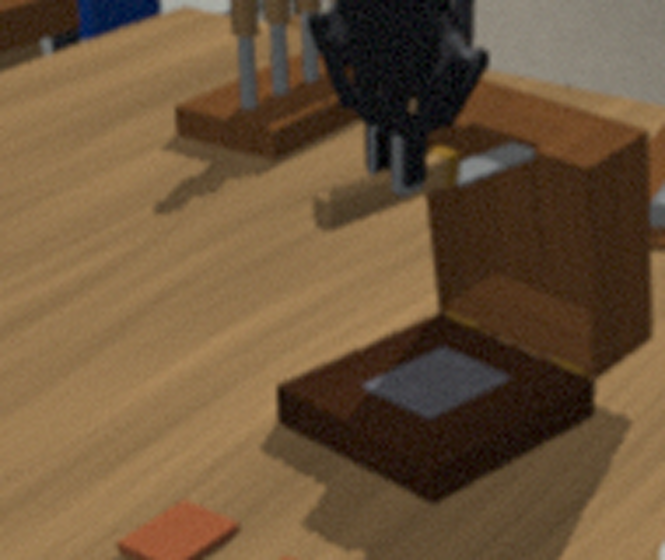

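Call:
jog_arm(motion=[{"gripper": 0, "tx": 0, "ty": 1, "tz": -12, "ax": 0, "ay": 0, "az": 0}, {"gripper": 0, "tx": 0, "ty": 0, "tz": -20, "ax": 0, "ay": 0, "az": 0}, {"gripper": 0, "tx": 0, "ty": 0, "tz": -25, "ax": 0, "ay": 0, "az": 0}, {"gripper": 0, "tx": 0, "ty": 0, "tz": -30, "ax": 0, "ay": 0, "az": 0}, {"gripper": 0, "tx": 0, "ty": 0, "tz": -35, "ax": 0, "ay": 0, "az": 0}, {"gripper": 0, "tx": 0, "ty": 0, "tz": -35, "ax": 0, "ay": 0, "az": 0}, {"gripper": 0, "tx": 0, "ty": 0, "tz": -35, "ax": 0, "ay": 0, "az": 0}, {"gripper": 0, "tx": 0, "ty": 0, "tz": 0, "ax": 0, "ay": 0, "az": 0}])

```text
clock: 12.75
tcp_pos: [0.4568, -0.1124, 0.1945]
orientation: [-1.567, 0.157, -0.157]
contact_force: [0.7, -0.3, -1.7]
grip_width: 0.0123
```

Run:
```python
from h import *
plan((.4985,-.399,.12),-94.6,12)
s,_=grab("scene","s12")
grab("top","t12")
```

```text
start [ 0.4568 -0.1124  0.1945] yaw,tilt [-11.44   0.09] F [ 0.7 -0.3 -1.7] w 12.3 t 12.75
t [8.1, 6.2, -22.7] a [0.0, 0.121, 0.0]
t [10.9, 6.3, -21.6] a [0.0, 0.121, 0.0]
t [13.3, 6.2, -20.1] a [0.0, 0.121, 0.0]
t [15.7, 6.3, -18.3] a [0.0, 0.121, 0.0]
t [17.8, 6.2, -16.3] a [0.0, 0.121, 0.001]
t [19.6, 6.3, -14.1] a [0.0, 0.121, -0.0]
t [21.1, 6.2, -11.6] a [0.001, 0.121, -0.0]
t [22.5, 6.2, -8.9] a [-0.0, 0.121, -0.0]
t [23.3, 6.2, -6.2] a [-0.0, 0.121, 0.0]
t [23.9, 6.2, -3.3] a [-0.0, 0.121, 0.0]
t [24.1, 6.3, -0.4] a [-0.0, 0.12, 0.0]
t [24.0, 6.2, 2.5] a [-0.0, 0.121, 0.0]
end [ 0.4985 -0.399   0.12  ] [-94.6   0. ]
```

View pics/s12.png

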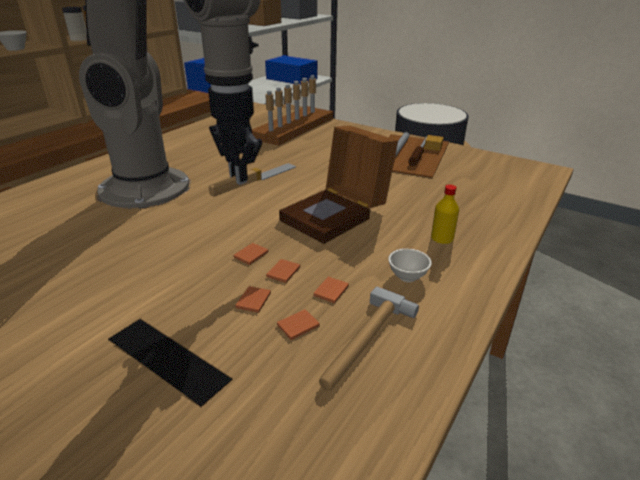

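View pics/t12.png

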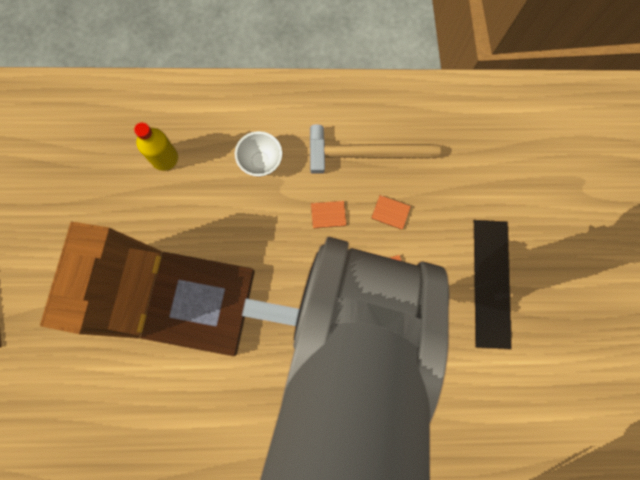

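The cover now stands fully back and the pad is visible (top px ~197,303). Taking the knife back to the mat.

Call:
jog_arm(motion=[{"gripper": 0, "tx": 8, "ty": 6, "tz": -23, "ax": 0, "ay": 0.121, "az": 0}, {"gripper": 0, "tx": 11, "ty": 6, "tz": -22, "ax": 0, "ay": 0.121, "az": 0}, {"gripper": 0, "tx": 13, "ty": 6, "tz": -20, "ax": 0, "ay": 0.121, "az": 0}, {"gripper": 0, "tx": 16, "ty": 6, "tz": -18, "ax": 0, "ay": 0.121, "az": 0}, {"gripper": 0, "tx": 18, "ty": 6, "tz": -16, "ax": 0, "ay": 0.121, "az": 0}, {"gripper": 0, "tx": 20, "ty": 6, "tz": -14, "ax": 0, "ay": 0.121, "az": 0}, {"gripper": 0, "tx": 21, "ty": 6, "tz": -12, "ax": 0, "ay": 0.121, "az": 0}, {"gripper": 0, "tx": 22, "ty": 6, "tz": -9, "ax": 0, "ay": 0.121, "az": 0}, {"gripper": 0, "tx": 23, "ty": 6, "tz": -6, "ax": 0, "ay": 0.121, "az": 0}, {"gripper": 0, "tx": 24, "ty": 6, "tz": -3, "ax": 0, "ay": 0.121, "az": 0}, {"gripper": 0, "tx": 24, "ty": 6, "tz": 0, "ax": 0, "ay": 0.121, "az": 0}, {"gripper": 0, "tx": 24, "ty": 6, "tz": 2, "ax": 0, "ay": 0.121, "az": 0}])

```text
clock: 14.05
tcp_pos: [0.5044, -0.3919, 0.1215]
orientation: [-1.172, 1.265, -1.263]
contact_force: [0.4, -0.3, -0.5]
grip_width: 0.0118
```

Call:
jog_arm(motion=[{"gripper": 0, "tx": 0, "ty": 20, "tz": 0, "ax": 0, "ay": 0, "az": 0}, {"gripper": 0, "tx": 0, "ty": 25, "tz": 0, "ax": 0, "ay": 0, "az": 0}, {"gripper": 0, "tx": 0, "ty": 25, "tz": 0, "ax": 0, "ay": 0, "az": 0}, {"gripper": 0, "tx": 0, "ty": 0, "tz": 0, "ax": 0, "ay": 0, "az": 0}, {"gripper": 0, "tx": 0, "ty": 0, "tz": 0, "ax": 0, "ay": 0, "az": 0}])

```text
clock: 14.55
tcp_pos: [0.5036, -0.3918, 0.0522]
orientation: [-1.175, 1.262, -1.261]
contact_force: [-1.1, -0.2, -0.7]
grip_width: 0.0119
```

Run:
```python
from h import *
plan((.4985,-.398,.026),-94.6,5)
grab("top","t13")
grab("wrist","w13")
```

```text
start [ 0.5036 -0.3918  0.0522] yaw,tilt [-9.407e+01  6.000e-02] F [-1.1 -0.2 -0.7] w 11.9 t 14.55
t [1.3, 5.2, -0.9] a [0.0, 0.002, -0.0]
t [1.3, 5.3, -1.0] a [0.0, 0.002, -0.0]
t [1.4, 5.2, -0.9] a [0.0, 0.002, -0.0]
t [1.3, 5.3, -0.9] a [0.001, 0.001, -0.001]
t [1.3, 5.2, -0.9] a [-0.0, 0.002, 0.0]
end [ 0.4985 -0.398   0.026 ] [-94.6   0. ]
```

View pics/w13.png

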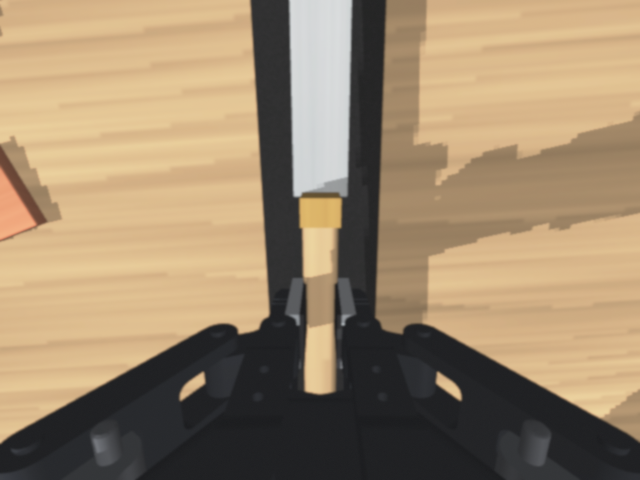

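The knife is over the mat, centred (blade columns 290–350, mat 255–385). Lowering.

Call:
jog_arm(motion=[{"gripper": 0, "tx": 0, "ty": 6, "tz": -2, "ax": 0, "ay": 0, "az": 0}, {"gripper": 0, "tx": 0, "ty": 6, "tz": -2, "ax": 0, "ay": 0, "az": 0}, {"gripper": 0, "tx": 0, "ty": 6, "tz": -1, "ax": 0, "ay": 0, "az": 0}, {"gripper": 0, "tx": 0, "ty": 3, "tz": 0, "ax": 0, "ay": 0, "az": 0}, {"gripper": 0, "tx": 0, "ty": 3, "tz": 0, "ax": 0, "ay": 0, "az": 0}, {"gripper": 0, "tx": 0, "ty": 0, "tz": 0, "ax": 0, "ay": 0, "az": 0}, {"gripper": 0, "tx": 0, "ty": 0, "tz": 0, "ax": 0, "ay": 0, "az": 0}])

```text
clock: 15.35
tcp_pos: [0.4984, -0.3922, 0.0283]
orientation: [-1.174, 1.262, -1.262]
contact_force: [0.3, -0.4, -0.7]
grip_width: 0.0117
```

Call:
jog_arm(motion=[{"gripper": 0, "tx": 0, "ty": 1, "tz": 0, "ax": 0, "ay": 0, "az": 0}, {"gripper": 0, "tx": 0, "ty": 1, "tz": 0, "ax": 0, "ay": 0, "az": 0}, {"gripper": 0, "tx": 0, "ty": 0, "tz": 0, "ax": 0, "ay": 0, "az": 0}])

```text
clock: 15.65
tcp_pos: [0.4983, -0.392, 0.0262]
orientation: [-1.174, 1.262, -1.262]
contact_force: [-0.2, 0.2, -1.2]
grip_width: 0.0121
```

Call:
jog_arm(motion=[{"gripper": 0, "tx": 0, "ty": 1, "tz": 0, "ax": 0, "ay": 0, "az": 0}, {"gripper": 0, "tx": 0, "ty": 1, "tz": 0, "ax": 0, "ay": 0, "az": 0}, {"gripper": 0, "tx": 0, "ty": 0, "tz": 0, "ax": 0, "ay": 0, "az": 0}, {"gripper": 0, "tx": 0, "ty": 0, "tz": 0, "ax": 0, "ay": 0, "az": 0}])

```text
clock: 16.05
tcp_pos: [0.4983, -0.3922, 0.0261]
orientation: [-1.172, 1.262, -1.262]
contact_force: [-3.2, 4.9, 15.6]
grip_width: 0.0119
```

Call:
jog_arm(motion=[{"gripper": 0, "tx": 0, "ty": -2, "tz": 0, "ax": 0, "ay": 0, "az": 0}, {"gripper": 36, "tx": 0, "ty": 0, "tz": 0, "ax": 0, "ay": 0, "az": 0}, {"gripper": 36, "tx": 0, "ty": 0, "tz": 0, "ax": 0, "ay": 0, "az": 0}, {"gripper": 36, "tx": 0, "ty": 0, "tz": 0, "ax": 0, "ay": 0, "az": 0}, {"gripper": 36, "tx": 0, "ty": 0, "tz": 0, "ax": 0, "ay": 0, "az": 0}, {"gripper": 36, "tx": 0, "ty": -15, "tz": 0, "ax": 0, "ay": 0, "az": 0}, {"gripper": 36, "tx": 0, "ty": -40, "tz": 0, "ax": 0, "ay": 0, "az": 0}, {"gripper": 60, "tx": 0, "ty": -40, "tz": 0, "ax": 0, "ay": 0, "az": 0}, {"gripper": 60, "tx": 0, "ty": -20, "tz": 0, "ax": 0, "ay": 0, "az": 0}])

```text
clock: 16.95
tcp_pos: [0.499, -0.3938, 0.1457]
orientation: [-1.173, 1.259, -1.267]
contact_force: [0.3, 0.2, -0.1]
grip_width: 0.0599
```

Run:
```python
from h import *
grab("scene","s14"); im,c=grab("wrist","w14"); im,c=grab("top","t14")
m=cv2.morphologyEx(copper(im).astype(np.uint8),cv2.MORPH_OPEN,np.ones((3,3)))
for k in blobs(m,150): print("cop",rect(c,k,.006),cv2.boundingRect(k))
p,M,o=tool(); print(p,yawpitch(M),o["grip_width"])
```

```text
cop [454.5 -92.9  57.2  45.8  88.9] (307, 317, 34, 28)
cop [ 548.4 -104.9   59.    44.4  -83.6] (312, 263, 36, 28)
cop [ 556.4 -207.4   60.3   44.7  -73.3] (369, 256, 38, 32)
cop [ 661.8 -104.1   59.5   45.2  -86. ] (312, 202, 34, 26)
cop [ 665.6 -218.3   59.2   46.6   69.6] (373, 196, 37, 32)
cop [824.1 239.3  32.6  29.4   3.2] (134, 122, 17, 17)
[ 0.49900242 -0.39286271  0.1435576 ] (np.float64(-94.14648308058041), np.float64(0.203745972980144)) 0.05978039122122154
```

View pics/s14.png

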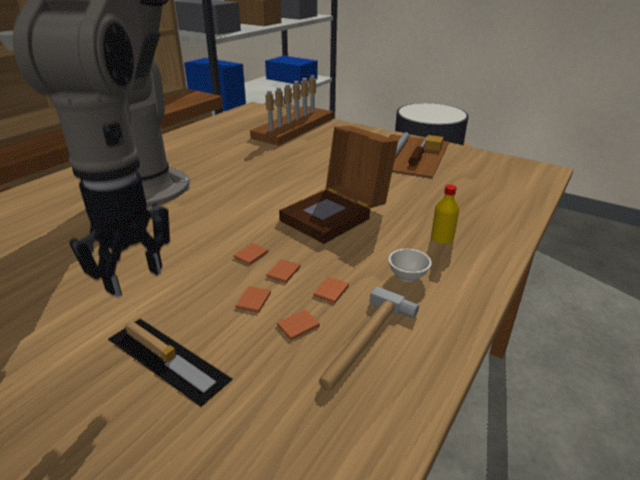

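View pics/t14.png

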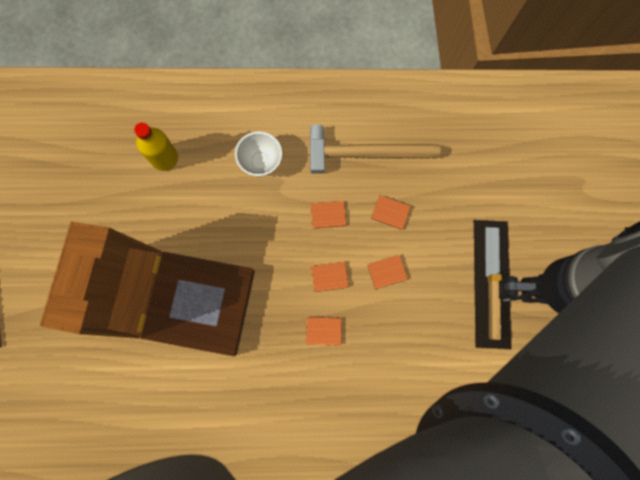

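```bash
cat >> h.py <<'E'
def pad(im,c,z=.030):
    hsv=cv2.cvtColor(im,cv2.COLOR_RGB2HSV)
    b=(im[:,:,2].astype(int)-im[:,:,0]>0)&(im.max(2)>45); b[:230]=0;b[370:]=0;b[:,:110]=0;b[:,260:]=0
    k=max(blobs(b,100),key=cv2.contourArea); return rect(c,k,z)
E
python3 - <<'E'
from h import *
im,c=grab("top")
print("pad",pad(im,c))
f=lambda u,v,z: ray(c,(u,v),z)[:2]
plan((.5564,-.2074,.06),16.7,13)
w=cv2.imread("pics/t14.png")
cv2.imwrite("pics/t14c.png",cv2.resize(w[215:365,30:270],None,fx=3.3,fy=3.3,interpolation=cv2.INTER_CUBIC))
E
```

```text
pad [502.8 120.9  77.3  60.6  78.2]
start [ 0.4985 -0.3921  0.142 ] yaw,tilt [-9.413e+01  7.000e-02] F [-0.8  0.7 -0.7] w 60.0 t 17.15
t [-14.5, 6.3, 3.4] a [-0.0, -0.149, 0.0]
t [-13.8, 6.3, 5.5] a [-0.0, -0.149, 0.0]
t [-12.9, 6.3, 7.6] a [-0.0, -0.148, 0.0]
t [-11.6, 6.4, 9.3] a [-0.0, -0.149, 0.0]
t [-10.1, 6.3, 10.9] a [-0.0, -0.149, 0.0]
t [-8.3, 6.3, 12.3] a [-0.0, -0.149, 0.001]
t [-6.4, 6.3, 13.5] a [-0.0, -0.149, -0.0]
t [-4.4, 6.3, 14.2] a [-0.0, -0.148, -0.0]
t [-2.2, 6.3, 14.7] a [-0.0, -0.149, -0.0]
t [0.0, 6.4, 14.9] a [-0.0, -0.149, 0.0]
t [2.2, 6.3, 14.7] a [-0.0, -0.149, 0.0]
t [4.4, 6.3, 14.2] a [-0.0, -0.149, 0.0]
t [6.4, 6.3, 13.5] a [-0.0, -0.148, 0.001]
end [ 0.5564 -0.2074  0.06  ] [16.7  0. ]
```

View pics/t14c.png

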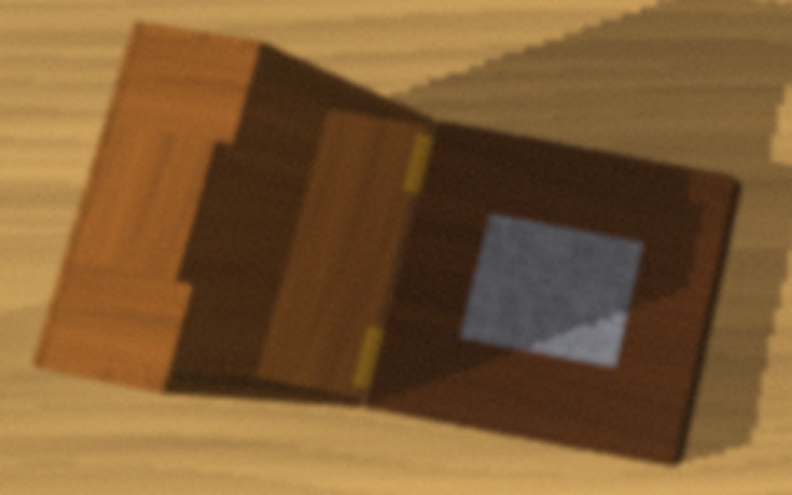

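Pad centre measures (0.503, 0.121), yaw ≈79°, matching the case corners. Going to the first blank.

Call:
jog_arm(motion=[{"gripper": 62, "tx": -14, "ty": 0, "tz": 3, "ax": 0, "ay": -0.149, "az": 0}, {"gripper": 62, "tx": -14, "ty": 0, "tz": 6, "ax": 0, "ay": -0.149, "az": 0}, {"gripper": 62, "tx": -13, "ty": 0, "tz": 8, "ax": 0, "ay": -0.149, "az": 0}, {"gripper": 62, "tx": -12, "ty": 0, "tz": 9, "ax": 0, "ay": -0.149, "az": 0}, {"gripper": 62, "tx": -10, "ty": 0, "tz": 11, "ax": 0, "ay": -0.149, "az": 0}, {"gripper": 62, "tx": -8, "ty": 0, "tz": 12, "ax": 0, "ay": -0.149, "az": 0}, {"gripper": 62, "tx": -6, "ty": 0, "tz": 13, "ax": 0, "ay": -0.149, "az": 0}, {"gripper": 62, "tx": -4, "ty": 0, "tz": 14, "ax": 0, "ay": -0.149, "az": 0}, {"gripper": 62, "tx": -2, "ty": 0, "tz": 15, "ax": 0, "ay": -0.149, "az": 0}, {"gripper": 62, "tx": 0, "ty": 0, "tz": 15, "ax": 0, "ay": -0.149, "az": 0}, {"gripper": 62, "tx": 2, "ty": 0, "tz": 15, "ax": 0, "ay": -0.149, "az": 0}, {"gripper": 62, "tx": 4, "ty": 0, "tz": 14, "ax": 0, "ay": -0.149, "az": 0}])

```text
clock: 18.35
tcp_pos: [0.5508, -0.2214, 0.14]
orientation: [-1.567, -0.117, 0.121]
contact_force: [-0.2, -0.4, -0.1]
grip_width: 0.0621
```

Call:
jog_arm(motion=[{"gripper": 62, "tx": 6, "ty": 0, "tz": 14, "ax": 0, "ay": -0.149, "az": 0}, {"gripper": 62, "tx": 0, "ty": 20, "tz": 0, "ax": 0, "ay": 0, "az": 0}, {"gripper": 62, "tx": 0, "ty": 20, "tz": 0, "ax": 0, "ay": 0, "az": 0}, {"gripper": 62, "tx": 0, "ty": 0, "tz": 0, "ax": 0, "ay": 0, "az": 0}])

```text
clock: 18.75
tcp_pos: [0.5528, -0.2066, 0.0979]
orientation: [-1.555, -0.226, 0.236]
contact_force: [-0.1, -0.1, -0.8]
grip_width: 0.0621
```

Run:
```python
from h import *
p,M,o=tool()
im,c=grab("wrist","w15")
m=cv2.morphologyEx(copper(im).astype(np.uint8),cv2.MORPH_OPEN,np.ones((3,3)))
for k in blobs(m,150): print("cop",rect(c,k,.006),cv2.boundingRect(k))
plan((.5564,-.2074,.04),16.7,3)
```

```text
start [ 0.5538 -0.2073  0.0994] yaw,tilt [16.84  0.27] F [-0.5  0.6  0.2] w 62.4 t 18.8
t [0.9, 19.8, -0.3] a [-0.001, 0.001, -0.001]
t [0.9, 19.8, -0.4] a [-0.001, 0.001, -0.002]
t [0.8, 19.8, -0.3] a [-0.0, 0.0, -0.001]
end [ 0.5564 -0.2074  0.04  ] [16.7  0. ]
```

View pics/w15.png

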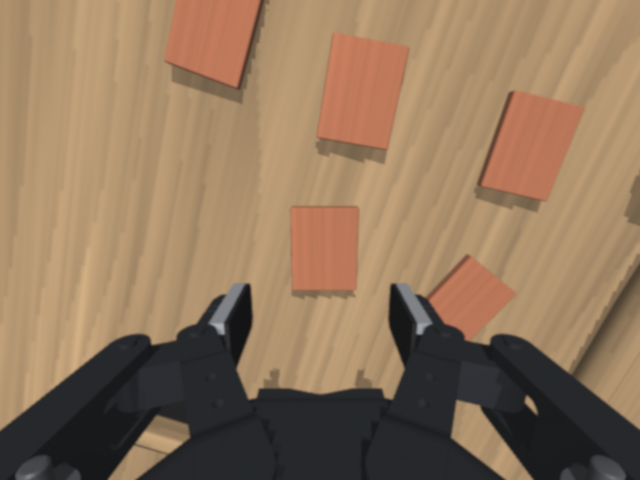

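Run:
```python
from h import *
im=cv2.imread("pics/w15.png")[:,:,::-1].copy(); c=cal("wrist")
hsv=cv2.cvtColor(im,cv2.COLOR_RGB2HSV); 
for p in [(325,248),(360,92),(200,300),(325,207)]: print(hsv[p[1],p[0]])
H,S,V=cv2.split(hsv)
m=cv2.morphologyEx(((H<=11)&(S>110)&(V>80)).astype(np.uint8),cv2.MORPH_OPEN,np.ones((3,3)))
for k in blobs(m,300): print("cop",rect(c,k,.008),cv2.boundingRect(k))
p,M,o=tool();print(c[1][:3,3], M.T@(c[1][:3,3]-p))
```

```text
[  9 134 190]
[  9 132 189]
[ 17  95 180]
[ 10 129 170]
cop [ 666.  -214.2   49.5   49.2   68.3] (428, 256, 87, 85)
cop [ 555.6 -208.9   60.5   45.6  -73.2] (291, 207, 67, 84)
cop [ 660.7 -105.3   60.    48.4  -85.8] (478, 91, 106, 110)
cop [ 547.9 -106.    60.1   45.8  -82.8] (317, 33, 92, 116)
cop [453.1 -99.5  49.9  46.8  87.8] (165, 0, 97, 89)
[ 0.53355327 -0.14183663  0.2281351 ] [-0.00091754 -0.12852157  0.06877812]
```

Call:
jog_arm(motion=[{"gripper": 60, "tx": 2, "ty": 25, "tz": -1, "ax": 0, "ay": 0, "az": 0}, {"gripper": 60, "tx": 0, "ty": 25, "tz": -1, "ax": 0, "ay": 0, "az": 0}, {"gripper": 60, "tx": 0, "ty": 18, "tz": 0, "ax": 0, "ay": 0, "az": 0}, {"gripper": 60, "tx": 0, "ty": 0, "tz": 0, "ax": 0, "ay": 0, "az": 0}, {"gripper": 60, "tx": 0, "ty": 0, "tz": 0, "ax": 0, "ay": 0, "az": 0}])

```text
clock: 19.3
tcp_pos: [0.5582, -0.2094, 0.034]
orientation: [-1.559, -0.231, 0.23]
contact_force: [1.1, 0.3, -0.1]
grip_width: 0.0597
```

Call:
jog_arm(motion=[{"gripper": 60, "tx": 0, "ty": 4, "tz": 0, "ax": 0, "ay": 0, "az": 0}, {"gripper": 60, "tx": 0, "ty": 4, "tz": 0, "ax": 0, "ay": 0, "az": 0}, {"gripper": 60, "tx": 0, "ty": 2, "tz": 0, "ax": 0, "ay": 0, "az": 0}, {"gripper": 60, "tx": 0, "ty": 0, "tz": 0, "ax": 0, "ay": 0, "az": 0}])

```text
clock: 19.7
tcp_pos: [0.5579, -0.2091, 0.0233]
orientation: [-1.558, -0.231, 0.231]
contact_force: [-0.1, 0.8, 0.2]
grip_width: 0.0603
```

Run:
```python
from h import *
im,c=grab("wrist","w16")
plan((.5558,-.2085,.016),16.8,3)
```

```text
start [ 0.558  -0.2091  0.0234] yaw,tilt [16.85  0.  ] F [-0.3 -0.7  0.3] w 60.0 t 19.75
t [-0.6, 2.5, 0.4] a [-0.0, 0.0, 0.0]
t [-0.7, 2.4, 0.4] a [-0.0, 0.001, 0.0]
t [-0.6, 2.5, 0.4] a [-0.0, -0.0, 0.0]
end [ 0.5558 -0.2085  0.016 ] [16.8  0. ]
```

View pics/w16.png

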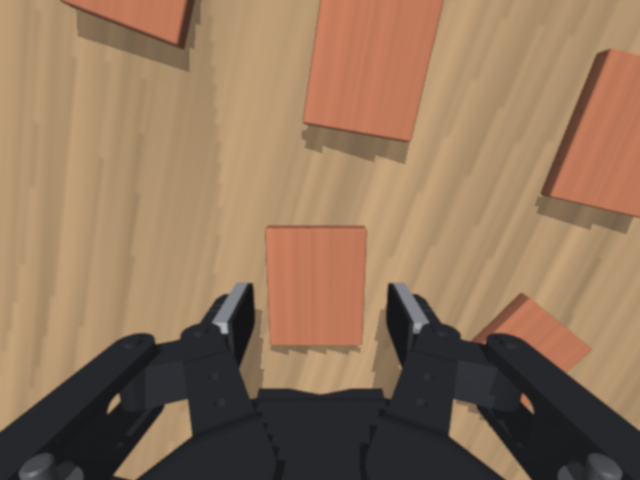

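Call:
jog_arm(motion=[{"gripper": 56, "tx": -1, "ty": 3, "tz": 0, "ax": 0, "ay": 0, "az": 0}, {"gripper": 56, "tx": -1, "ty": 3, "tz": 1, "ax": 0, "ay": 0, "az": 0}, {"gripper": 56, "tx": 0, "ty": 2, "tz": 0, "ax": 0, "ay": 0, "az": 0}, {"gripper": 56, "tx": 0, "ty": 0, "tz": 0, "ax": 0, "ay": 0, "az": 0}, {"gripper": 56, "tx": 0, "ty": 0, "tz": 0, "ax": 0, "ay": 0, "az": 0}])

```text
clock: 20.25
tcp_pos: [0.5558, -0.2088, 0.0152]
orientation: [-1.558, -0.231, 0.231]
contact_force: [-0.6, -0.1, 0.9]
grip_width: 0.0559
```

Call:
jog_arm(motion=[{"gripper": 54, "tx": 0, "ty": 2, "tz": 0, "ax": 0, "ay": 0, "az": 0}, {"gripper": 54, "tx": 0, "ty": 1, "tz": 0, "ax": 0, "ay": 0, "az": 0}, {"gripper": 54, "tx": 0, "ty": 0, "tz": 0, "ax": 0, "ay": 0, "az": 0}])

```text
clock: 20.55
tcp_pos: [0.5557, -0.2087, 0.0121]
orientation: [-1.558, -0.231, 0.231]
contact_force: [0.4, 0.6, 0.4]
grip_width: 0.0546
```

Call:
jog_arm(motion=[{"gripper": 30, "tx": 0, "ty": 0, "tz": 0, "ax": 0, "ay": 0, "az": 0}, {"gripper": 30, "tx": 0, "ty": 0, "tz": 0, "ax": 0, "ay": 0, "az": 0}, {"gripper": 30, "tx": 0, "ty": 0, "tz": 0, "ax": 0, "ay": 0, "az": 0}, {"gripper": 30, "tx": 0, "ty": 0, "tz": 0, "ax": 0, "ay": 0, "az": 0}], newtons=60)

```text
clock: 20.95
tcp_pos: [0.5559, -0.2088, 0.0127]
orientation: [-1.558, -0.231, 0.23]
contact_force: [-1.7, 0.8, 6.1]
grip_width: 0.0439
```

Run:
```python
from h import *
im,c=grab("wrist","w17")
plan((.5558,-.2085,.1),16.8,3)
```

```text
start [ 0.5558 -0.2088  0.0127] yaw,tilt [1.684e+01 1.000e-02] F [-0.8  0.3  5.7] w 44.0 t 21.0
t [0.0, -29.1, 0.1] a [0.0, 0.0, 0.0]
t [0.0, -29.1, 0.1] a [0.0, 0.0, 0.0]
t [0.1, -29.1, 0.1] a [0.0, 0.001, 0.0]
end [ 0.5558 -0.2085  0.1   ] [16.8  0. ]
```

View pics/w17.png

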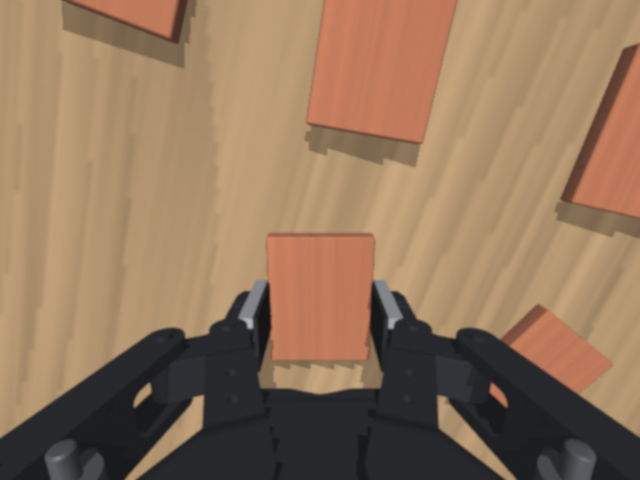

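```bash
cat >> h.py <<'E'
def wmask(im):
    H,S,V=cv2.split(cv2.cvtColor(im,cv2.COLOR_RGB2HSV))
    return cv2.morphologyEx(((H<=11)&(S>110)&(V>80)).astype(np.uint8),cv2.MORPH_OPEN,np.ones((3,3)))
def wblanks(name,z):
    im,c=grab("wrist",name); out=[]
    for k in blobs(wmask(im),600): out.append(rect(c,k,z))
    return out
E
python3 - <<'E'
from h import *
im=cv2.imread("pics/w17.png")[:,:,::-1].copy(); c=cal("wrist")
p,M,o=tool()
for k in blobs(wmask(im),600):
    r=rect(c,k,.008); print(r, M.T@(np.array([r[0]/1000,r[1]/1000,p[2]])-p))
E
```

```text
[ 666.8 -200.    51.3   23.3  -20.8] [ 1.08745319e-01  2.41281138e-05 -2.37080464e-02]
[ 554.  -206.8   61.2   46.   -73.2] [-1.18756195e-03 -2.67899099e-07  2.46142423e-03]
[ 638.6 -113.1   65.5   30.1  -58.5] [1.06929294e-01 2.35432409e-05 6.76349996e-02]
[ 547.  -110.9   48.8   45.4  -82.7] [1.98945973e-02 4.21288165e-06 9.62769482e-02]
[ 457.6 -123.1   38.9   12.3   16.8] [-6.92060827e-02 -1.55461247e-05  1.10499059e-01]
```

Call:
jog_arm(motion=[{"gripper": 30, "tx": 0, "ty": -15, "tz": 0, "ax": 0, "ay": 0, "az": 0}, {"gripper": 30, "tx": 0, "ty": -35, "tz": 0, "ax": 0, "ay": 0, "az": 0}, {"gripper": 30, "tx": 0, "ty": -35, "tz": 0, "ax": 0, "ay": 0, "az": 0}, {"gripper": 30, "tx": 0, "ty": -20, "tz": 0, "ax": 0, "ay": 0, "az": 0}])

```text
clock: 21.4
tcp_pos: [0.5567, -0.2093, 0.1205]
orientation: [-1.56, -0.233, 0.228]
contact_force: [0.2, 0.3, -1.9]
grip_width: 0.044
```

Run:
```python
from h import *
plan((.503,.121,.12),-10.8,9)
```

```text
start [ 0.5567 -0.2093  0.1205] yaw,tilt [16.82  0.18] F [ 0.2  0.3 -1.9] w 44.0 t 21.4
t [4.9, 0.0, 36.9] a [0.0, 0.054, 0.0]
t [2.9, 0.0, 37.0] a [0.0, 0.053, 0.001]
t [1.0, 0.0, 37.2] a [0.0, 0.054, 0.0]
t [-1.1, -0.0, 37.2] a [0.0, 0.053, 0.0]
t [-3.0, -0.0, 37.0] a [0.001, 0.054, 0.001]
t [-5.1, 0.0, 36.9] a [-0.0, 0.053, 0.0]
t [-6.9, 0.1, 36.5] a [-0.0, 0.054, 0.0]
t [-9.0, 0.0, 36.1] a [-0.0, 0.054, 0.001]
t [-10.8, 0.1, 35.5] a [0.0, 0.053, 0.0]
end [0.503 0.121 0.12 ] [-10.8   0. ]
```

Call:
jog_arm(motion=[{"gripper": 30, "tx": 5, "ty": 0, "tz": 37, "ax": 0, "ay": 0.054, "az": 0}, {"gripper": 30, "tx": 3, "ty": 0, "tz": 37, "ax": 0, "ay": 0.054, "az": 0}, {"gripper": 30, "tx": 1, "ty": 0, "tz": 37, "ax": 0, "ay": 0.054, "az": 0}, {"gripper": 30, "tx": -1, "ty": 0, "tz": 37, "ax": 0, "ay": 0.054, "az": 0}, {"gripper": 30, "tx": -3, "ty": 0, "tz": 37, "ax": 0, "ay": 0.054, "az": 0}, {"gripper": 30, "tx": -5, "ty": 0, "tz": 37, "ax": 0, "ay": 0.054, "az": 0}, {"gripper": 30, "tx": -7, "ty": 0, "tz": 36, "ax": 0, "ay": 0.054, "az": 0}, {"gripper": 30, "tx": -9, "ty": 0, "tz": 36, "ax": 0, "ay": 0.054, "az": 0}, {"gripper": 30, "tx": -11, "ty": 0, "tz": 33, "ax": 0, "ay": 0.053, "az": 0}, {"gripper": 30, "tx": 0, "ty": 0, "tz": 0, "ax": 0, "ay": 0, "az": 0}, {"gripper": 30, "tx": 0, "ty": 0, "tz": 0, "ax": 0, "ay": 0, "az": 0}])

```text
clock: 22.5
tcp_pos: [0.502, 0.1193, 0.1177]
orientation: [-1.566, 0.148, -0.148]
contact_force: [0.9, 0.0, -2.6]
grip_width: 0.0439
```

Run:
```python
from h import *
p,M,o=tool(); u=M[:,2]
plan(np.array([.503,.121,.055])-u*.0025,-10.8,3)
grab("wrist","w18")
```

```text
start [0.502  0.1193 0.1177] yaw,tilt [-1.078e+01  1.000e-02] F [ 0.9  0.  -2.6] w 43.9 t 22.5
t [0.2, 20.9, -0.2] a [-0.0, 0.0, 0.0]
t [0.2, 20.9, -0.2] a [-0.0, 0.0, 0.0]
t [0.2, 20.9, -0.2] a [-0.0, 0.0, 0.0]
end [0.5025 0.1186 0.055 ] [-10.8   0. ]
```

View pics/w18.png

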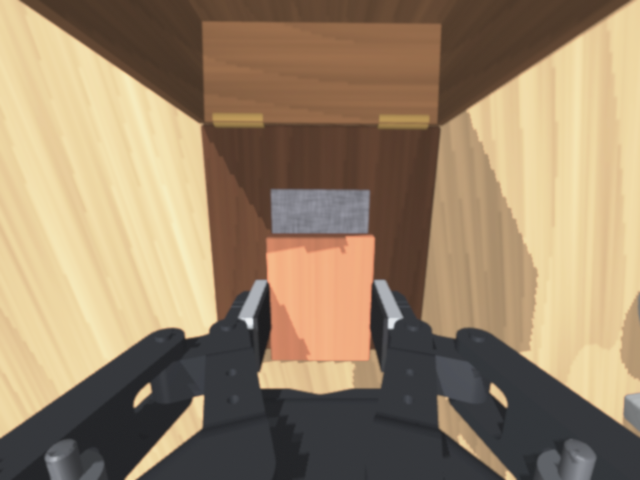

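Call:
jog_arm(motion=[{"gripper": 30, "tx": 0, "ty": 21, "tz": 0, "ax": 0, "ay": 0, "az": 0}, {"gripper": 30, "tx": 0, "ty": 21, "tz": 0, "ax": 0, "ay": 0, "az": 0}, {"gripper": 30, "tx": 0, "ty": 21, "tz": 0, "ax": 0, "ay": 0, "az": 0}, {"gripper": 30, "tx": 0, "ty": 8, "tz": 0, "ax": 0, "ay": 0, "az": 0}, {"gripper": 30, "tx": 0, "ty": 0, "tz": 0, "ax": 0, "ay": 0, "az": 0}, {"gripper": 30, "tx": 0, "ty": 0, "tz": 0, "ax": 0, "ay": 0, "az": 0}])

```text
clock: 23.15
tcp_pos: [0.5029, 0.1176, 0.047]
orientation: [-1.565, 0.15, -0.152]
contact_force: [1.2, -0.1, -1.8]
grip_width: 0.0443
```

Run:
```python
from h import *
p,M,o=tool(); u=M[:,2]
plan(np.array([.503,.121,.043])-u*.0025,-10.8,1)
grab("wrist","w19")
```

```text
start [0.5029 0.1176 0.047 ] yaw,tilt [-11.02   0.04] F [ 1.2 -0.1 -1.8] w 44.3 t 23.15
t [-0.5, 4.0, 0.8] a [-0.0, -0.004, 0.001]
end [0.5026 0.1185 0.043 ] [-10.8   0. ]
```

View pics/w19.png

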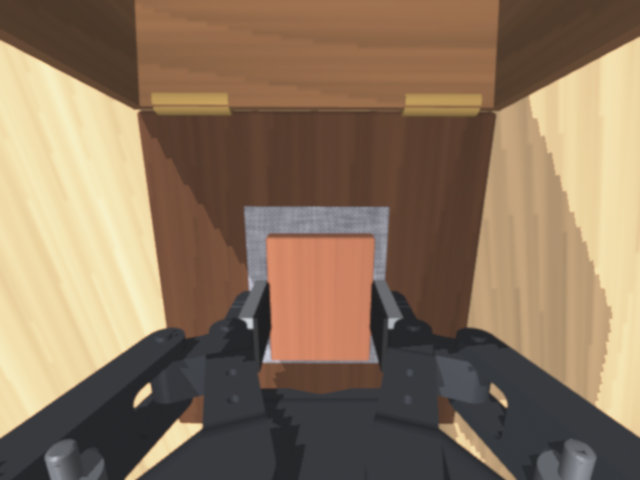

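Run:
```python
from h import *
p,M,o=tool(); c=cal("wrist")
f=lambda uv,z:(M.T@(ray(c,uv,z)-p)*1000).round(1)[[0,2]]
print("pad far/near",f((317,207),.03),f((320,362),.03)," blank",f((320,235),.0425),f((320,360),.0425))
```

```text
pad far/near [-2.1 41.2] [ -0.8 -38.8]  blank [-0.8 31.8] [ -0.8 -28.5]
```

Call:
jog_arm(motion=[{"gripper": 30, "tx": 0, "ty": 2, "tz": 0, "ax": 0, "ay": -0.004, "az": 0}, {"gripper": 30, "tx": 0, "ty": 1, "tz": 0, "ax": 0, "ay": 0, "az": 0}, {"gripper": 30, "tx": 0, "ty": 1, "tz": 0, "ax": 0, "ay": 0, "az": 0}, {"gripper": 30, "tx": 0, "ty": 0, "tz": 0, "ax": 0, "ay": 0, "az": 0}])

```text
clock: 23.6
tcp_pos: [0.5025, 0.1186, 0.0427]
orientation: [-1.565, 0.147, -0.147]
contact_force: [-0.6, 0.4, 2.7]
grip_width: 0.044
```

Contact at TCP z = 0.0427, as expected (0.030 + 0.0127). Releasing.

Call:
jog_arm(motion=[{"gripper": 54, "tx": 0, "ty": 0, "tz": 0, "ax": 0, "ay": 0, "az": 0}, {"gripper": 54, "tx": 0, "ty": 0, "tz": 0, "ax": 0, "ay": 0, "az": 0}, {"gripper": 54, "tx": 0, "ty": -10, "tz": 0, "ax": 0, "ay": 0, "az": 0}, {"gripper": 58, "tx": 0, "ty": -30, "tz": 0, "ax": 0, "ay": 0, "az": 0}, {"gripper": 60, "tx": 0, "ty": -40, "tz": 0, "ax": 0, "ay": 0, "az": 0}, {"gripper": 60, "tx": 0, "ty": 0, "tz": 0, "ax": 0, "ay": 0, "az": 0}])

```text
clock: 24.2
tcp_pos: [0.5055, 0.1189, 0.1271]
orientation: [-1.562, 0.141, -0.153]
contact_force: [0.6, 0.2, -0.1]
grip_width: 0.0605
```

Run:
```python
from h import *
c=cal("wrist")
print(wblanks("w20",.038))
im,c=grab("top","t20")
m=cv2.morphologyEx(copper(im).astype(np.uint8),cv2.MORPH_OPEN,np.ones((3,3)))
for k in blobs(m,150): print("cop",rect(c,k,.006),cv2.boundingRect(k))
plan((.548,-.1055,.10),7,7)
```

```text
[array([501.3, 123.1, 150.6, 140.6,  79. ])]
cop [454.3 -93.2  59.   45.2  86.6] (307, 317, 35, 28)
cop [505.6 122.8  52.3  45.6  79.2] (182, 288, 35, 30)
cop [ 548.4 -104.7   59.    45.2  -82.4] (312, 262, 36, 29)
cop [ 661.9 -104.    58.8   45.2  -85.8] (312, 202, 34, 26)
cop [ 665.5 -218.1   59.8   46.8   70.4] (373, 196, 37, 32)
cop [824.1 239.3  32.6  29.4   3.2] (134, 122, 17, 17)
start [0.5029 0.1188 0.1235] yaw,tilt [-10.71   0.16] F [ 0.3  0.3 -0.5] w 60.1 t 24.3
t [12.3, 3.3, -30.3] a [-0.0, -0.044, 0.0]
t [10.9, 3.4, -30.8] a [-0.0, -0.044, 0.001]
t [9.6, 3.3, -31.2] a [-0.001, -0.044, 0.0]
t [8.1, 3.3, -31.7] a [0.0, -0.045, 0.0]
t [6.8, 3.4, -32.0] a [-0.0, -0.044, 0.001]
t [5.3, 3.3, -32.2] a [-0.0, -0.044, -0.0]
t [4.0, 3.4, -32.5] a [-0.0, -0.044, 0.0]
end [ 0.548  -0.1055  0.1   ] [7. 0.]
```

View pics/w20.png

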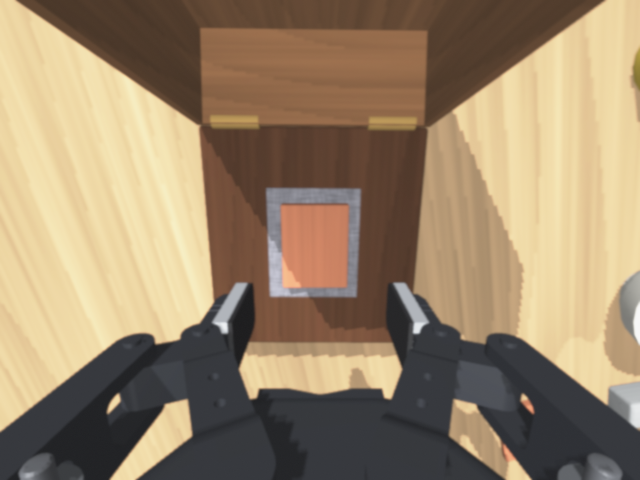

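Blank 1 sits centred on the pad (px ~315,246 within pad 267–360 × 188–297). Next blank.

Call:
jog_arm(motion=[{"gripper": 60, "tx": 12, "ty": 0, "tz": -30, "ax": 0, "ay": -0.044, "az": 0}, {"gripper": 60, "tx": 11, "ty": 2, "tz": -31, "ax": 0, "ay": -0.044, "az": 0}, {"gripper": 60, "tx": 10, "ty": 4, "tz": -31, "ax": 0, "ay": -0.044, "az": 0}, {"gripper": 60, "tx": 8, "ty": 4, "tz": -32, "ax": 0, "ay": -0.044, "az": 0}, {"gripper": 60, "tx": 7, "ty": 4, "tz": -32, "ax": 0, "ay": -0.044, "az": 0}, {"gripper": 60, "tx": 5, "ty": 4, "tz": -32, "ax": 0, "ay": -0.044, "az": 0}, {"gripper": 60, "tx": 4, "ty": 5, "tz": -32, "ax": 0, "ay": -0.044, "az": 0}, {"gripper": 60, "tx": 0, "ty": 0, "tz": 0, "ax": 0, "ay": 0, "az": 0}, {"gripper": 60, "tx": 0, "ty": 0, "tz": 0, "ax": 0, "ay": 0, "az": 0}])

```text
clock: 25.2
tcp_pos: [0.5462, -0.1059, 0.0981]
orientation: [-1.568, -0.091, 0.095]
contact_force: [0.3, 1.1, 0.4]
grip_width: 0.06
```

```bash
cat >> h.py <<'E'
def near(z,name):
    """blank nearest to below the tool, then tool-axis offset and turn"""
    p,M,o=tool(); bs=wblanks(name,z)
    bs=[b for b in bs if 50<b[2]<70 and 38<b[3]<54]
    b=min(bs,key=lambda b:np.hypot(b[0]/1000-p[0],b[1]/1000-p[1]))
    d=M.T@(np.array([b[0]/1000,b[1]/1000,p[2]])-p)*1000
    jaw=b[4]+90 if b[4]<0 else b[4]-90
    print("blank",b,"tool offset x,z",d[[0,2]].round(1),"jaw wanted",round(jaw,1),"have",round(yawpitch(M)[0],1),"ay",round(-np.radians(jaw-yawpitch(M)[0]),3),"z",p[2].round(4),"n",len(bs))
E
python3 - <<'E'
from h import *
near(.008,"w21")
E
```

```text
blank [ 546.4 -104.    60.3   45.5  -83.2] tool offset x,z [0.5 1.9] jaw wanted 6.8 have 6.8 ay -0.0 z 0.0981 n 3
```

Call:
jog_arm(motion=[{"gripper": 58, "tx": 0, "ty": 30, "tz": 0, "ax": 0, "ay": 0, "az": 0}, {"gripper": 58, "tx": 0, "ty": 30, "tz": 0, "ax": 0, "ay": 0, "az": 0}, {"gripper": 56, "tx": 0, "ty": 15, "tz": 0, "ax": 0, "ay": 0, "az": 0}, {"gripper": 55, "tx": 0, "ty": 5, "tz": 0, "ax": 0, "ay": 0, "az": 0}, {"gripper": 55, "tx": 0, "ty": 0, "tz": 0, "ax": 0, "ay": 0, "az": 0}, {"gripper": 55, "tx": 0, "ty": 0, "tz": 0, "ax": 0, "ay": 0, "az": 0}])

```text
clock: 25.85
tcp_pos: [0.548, -0.1052, 0.0202]
orientation: [-1.569, -0.096, 0.094]
contact_force: [0.1, -0.2, 1.2]
grip_width: 0.0549
```

Run:
```python
from h import *
near(.008,"w22"); print(get_obs()["contact_force"])
```

```text
blank [ 546.2 -104.2   61.1   45.6  -82.7] tool offset x,z [-1.7  1.2] jaw wanted 7.3 have 6.9 ay -0.006 z 0.0202 n 3
[0.7719887  0.54570728 0.80807133]
```

Call:
jog_arm(motion=[{"gripper": 55, "tx": -2, "ty": 4, "tz": 0, "ax": 0, "ay": -0.005, "az": 0}, {"gripper": 55, "tx": 0, "ty": 4, "tz": 0, "ax": 0, "ay": 0, "az": 0}, {"gripper": 55, "tx": 0, "ty": 0, "tz": 0, "ax": 0, "ay": 0, "az": 0}, {"gripper": 30, "tx": 0, "ty": 0, "tz": 0, "ax": 0, "ay": 0, "az": 0}, {"gripper": 30, "tx": 0, "ty": 0, "tz": 0, "ax": 0, "ay": 0, "az": 0}, {"gripper": 30, "tx": 0, "ty": 0, "tz": 0, "ax": 0, "ay": 0, "az": 0}, {"gripper": 30, "tx": 0, "ty": 0, "tz": 0, "ax": 0, "ay": 0, "az": 0}])

```text
clock: 26.6
tcp_pos: [0.5459, -0.1056, 0.0122]
orientation: [-1.568, -0.1, 0.098]
contact_force: [-1.0, 0.9, 6.8]
grip_width: 0.044
```

Call:
jog_arm(motion=[{"gripper": 30, "tx": 0, "ty": -15, "tz": 0, "ax": 0, "ay": 0, "az": 0}, {"gripper": 30, "tx": 0, "ty": -35, "tz": 0, "ax": 0, "ay": 0, "az": 0}, {"gripper": 30, "tx": 0, "ty": -35, "tz": 0, "ax": 0, "ay": 0, "az": 0}, {"gripper": 30, "tx": 0, "ty": -20, "tz": 0, "ax": 0, "ay": 0, "az": 0}, {"gripper": 30, "tx": 0, "ty": 0, "tz": 0, "ax": 0, "ay": 0, "az": 0}])

```text
clock: 27.1
tcp_pos: [0.5471, -0.106, 0.1197]
orientation: [-1.569, -0.103, 0.094]
contact_force: [0.0, 0.2, -1.8]
grip_width: 0.0441
```

Run:
```python
from h import *
near(tool()[0][2]-.0045,"w23"); 
plan((.5025,.1186,.12),-10.8,7)
```

```text
blank [ 546.1 -104.9   61.    45.5  -83. ] tool offset x,z [-0.9  1.2] jaw wanted 7.0 have 7.2 ay 0.003 z 0.1197 n 1
start [ 0.5459 -0.1055  0.1178] yaw,tilt [7.22 0.16] F [ 0.3  1.  -2.1] w 43.9 t 27.15
t [-2.1, -0.3, 32.5] a [-0.0, 0.045, 0.0]
t [-3.6, -0.4, 32.5] a [-0.0, 0.045, 0.001]
t [-5.1, -0.3, 32.2] a [-0.0, 0.045, 0.0]
t [-6.5, -0.3, 31.9] a [-0.0, 0.045, 0.001]
t [-7.9, -0.3, 31.7] a [-0.0, 0.045, 0.0]
t [-9.3, -0.3, 31.2] a [-0.0, 0.045, 0.0]
t [-10.8, -0.4, 30.8] a [-0.0, 0.045, 0.001]
end [0.5025 0.1186 0.12  ] [-10.8   0. ]
```

View pics/w23.png

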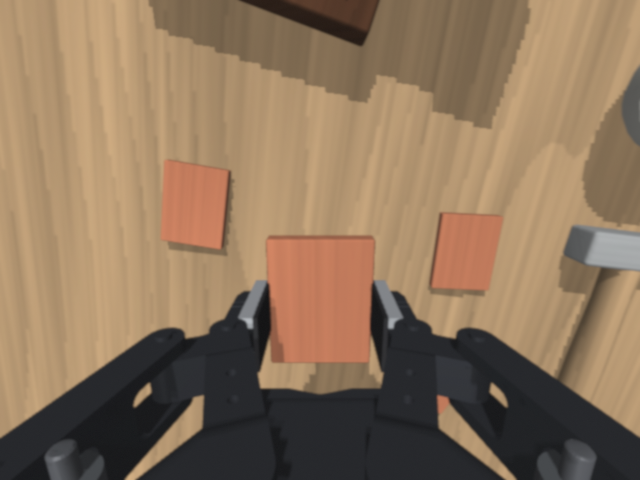

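Call:
jog_arm(motion=[{"gripper": 30, "tx": -2, "ty": 0, "tz": 32, "ax": 0, "ay": 0.045, "az": 0}, {"gripper": 30, "tx": -4, "ty": 0, "tz": 32, "ax": 0, "ay": 0.045, "az": 0}, {"gripper": 30, "tx": -5, "ty": 0, "tz": 32, "ax": 0, "ay": 0.045, "az": 0}, {"gripper": 30, "tx": -6, "ty": 0, "tz": 32, "ax": 0, "ay": 0.045, "az": 0}, {"gripper": 30, "tx": -8, "ty": 0, "tz": 32, "ax": 0, "ay": 0.045, "az": 0}, {"gripper": 30, "tx": -9, "ty": 0, "tz": 31, "ax": 0, "ay": 0.045, "az": 0}, {"gripper": 30, "tx": -11, "ty": 0, "tz": 31, "ax": 0, "ay": 0.045, "az": 0}, {"gripper": 30, "tx": 0, "ty": 20, "tz": 0, "ax": 0, "ay": 0, "az": 0}, {"gripper": 30, "tx": 0, "ty": 20, "tz": 0, "ax": 0, "ay": 0, "az": 0}, {"gripper": 30, "tx": 0, "ty": 15, "tz": 0, "ax": 0, "ay": 0, "az": 0}, {"gripper": 30, "tx": 0, "ty": 0, "tz": 0, "ax": 0, "ay": 0, "az": 0}, {"gripper": 30, "tx": 0, "ty": 0, "tz": 0, "ax": 0, "ay": 0, "az": 0}])

```text
clock: 28.35
tcp_pos: [0.5015, 0.1173, 0.0606]
orientation: [-1.567, 0.15, -0.147]
contact_force: [1.4, 0.4, -1.5]
grip_width: 0.0441
```

Run:
```python
from h import *
plan((.5026,.1191,.0515),-10.8,3)
grab("wrist","w24")
```

```text
start [0.5015 0.1173 0.0606] yaw,tilt [-10.85   0.13] F [ 1.4  0.4 -1.5] w 44.1 t 28.35
t [0.3, 3.0, 0.7] a [0.0, -0.0, -0.001]
t [0.2, 3.1, 0.6] a [0.001, -0.001, -0.0]
t [0.3, 3.0, 0.7] a [0.0, 0.0, -0.001]
end [0.5026 0.1191 0.0515] [-10.8   0. ]
```

View pics/w24.png

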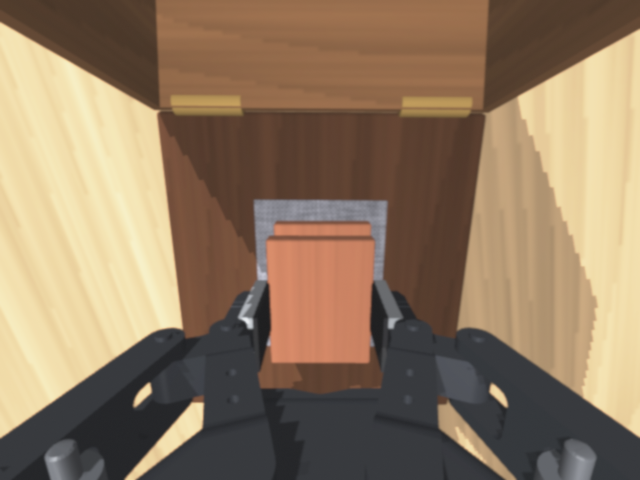

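Call:
jog_arm(motion=[{"gripper": 30, "tx": 1, "ty": 3, "tz": 2, "ax": 0, "ay": 0, "az": 0}, {"gripper": 30, "tx": 0, "ty": 4, "tz": 0, "ax": 0, "ay": 0, "az": 0}, {"gripper": 30, "tx": 0, "ty": 2, "tz": 0, "ax": 0, "ay": 0, "az": 0}, {"gripper": 30, "tx": 0, "ty": 0, "tz": 0, "ax": 0, "ay": 0, "az": 0}, {"gripper": 30, "tx": 0, "ty": 0, "tz": 0, "ax": 0, "ay": 0, "az": 0}])

```text
clock: 28.9
tcp_pos: [0.5035, 0.1195, 0.0523]
orientation: [-1.566, 0.149, -0.148]
contact_force: [-0.1, -0.7, -2.3]
grip_width: 0.0441
```

Call:
jog_arm(motion=[{"gripper": 30, "tx": -1, "ty": 1, "tz": 0, "ax": 0, "ay": 0, "az": 0}, {"gripper": 30, "tx": 0, "ty": 1, "tz": 0, "ax": 0, "ay": 0, "az": 0}, {"gripper": 30, "tx": 0, "ty": 0, "tz": 0, "ax": 0, "ay": 0, "az": 0}, {"gripper": 54, "tx": 0, "ty": 0, "tz": 0, "ax": 0, "ay": 0, "az": 0}, {"gripper": 54, "tx": 0, "ty": 0, "tz": 0, "ax": 0, "ay": 0, "az": 0}, {"gripper": 54, "tx": 0, "ty": -10, "tz": 0, "ax": 0, "ay": 0, "az": 0}, {"gripper": 58, "tx": 0, "ty": -30, "tz": 0, "ax": 0, "ay": 0, "az": 0}, {"gripper": 60, "tx": 0, "ty": -38, "tz": 0, "ax": 0, "ay": 0, "az": 0}, {"gripper": 60, "tx": 0, "ty": 0, "tz": 0, "ax": 0, "ay": 0, "az": 0}])

```text
clock: 29.8
tcp_pos: [0.5058, 0.1203, 0.1331]
orientation: [-1.562, 0.143, -0.155]
contact_force: [1.4, 0.0, 0.2]
grip_width: 0.0603
```

Run:
```python
from h import *
grab("wrist","w25")
im,c=grab("top","t25")
m=cv2.morphologyEx(copper(im).astype(np.uint8),cv2.MORPH_OPEN,np.ones((3,3)))
for k in blobs(m,150): print("cop",rect(c,k,.006),cv2.boundingRect(k))
plan((.4538,-.095,.10),-3,7)
```

```text
cop [453.5 -93.   57.3  44.2  89.4] (307, 318, 34, 27)
cop [506.  124.9  55.6  46.3  79.2] (180, 287, 36, 31)
cop [ 661.8 -104.2   58.8   45.2  -85.6] (312, 202, 34, 26)
cop [ 665.7 -217.9   59.6   46.7   68.8] (373, 196, 37, 33)
cop [824.  239.3  32.5  29.4   3.2] (134, 122, 17, 17)
start [0.5032 0.1201 0.1296] yaw,tilt [-10.82   0.16] F [-0.5 -0.2 -0.3] w 59.8 t 29.9
t [-1.2, 4.2, -31.5] a [-0.0, -0.02, 0.0]
t [-1.8, 4.1, -31.5] a [-0.0, -0.019, 0.001]
t [-2.4, 4.2, -31.5] a [-0.001, -0.02, -0.0]
t [-3.0, 4.2, -31.4] a [-0.0, -0.019, 0.0]
t [-3.6, 4.2, -31.3] a [-0.0, -0.02, 0.001]
t [-4.3, 4.2, -31.2] a [-0.001, -0.019, -0.0]
t [-4.8, 4.2, -31.2] a [0.0, -0.02, 0.0]
end [ 0.4538 -0.095   0.1   ] [-3.  0.]
```

View pics/w25.png

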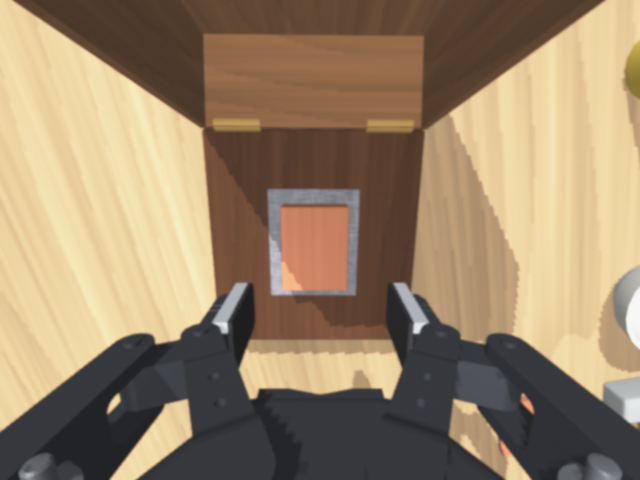

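Two blanks are squared on the pad (px 281–348 × 205–290). Third blank.

Call:
jog_arm(motion=[{"gripper": 60, "tx": -1, "ty": 0, "tz": -31, "ax": 0, "ay": -0.02, "az": 0}, {"gripper": 60, "tx": -2, "ty": 3, "tz": -31, "ax": 0, "ay": -0.02, "az": 0}, {"gripper": 60, "tx": -2, "ty": 5, "tz": -31, "ax": 0, "ay": -0.02, "az": 0}, {"gripper": 60, "tx": -3, "ty": 5, "tz": -31, "ax": 0, "ay": -0.02, "az": 0}, {"gripper": 60, "tx": -4, "ty": 5, "tz": -31, "ax": 0, "ay": -0.02, "az": 0}, {"gripper": 60, "tx": -4, "ty": 6, "tz": -31, "ax": 0, "ay": -0.02, "az": 0}, {"gripper": 60, "tx": -5, "ty": 6, "tz": -31, "ax": 0, "ay": -0.02, "az": 0}, {"gripper": 60, "tx": 0, "ty": 0, "tz": 0, "ax": 0, "ay": 0, "az": 0}, {"gripper": 60, "tx": 0, "ty": 0, "tz": 0, "ax": 0, "ay": 0, "az": 0}])

```text
clock: 30.8
tcp_pos: [0.4529, -0.0934, 0.0976]
orientation: [-1.57, 0.042, -0.039]
contact_force: [0.4, 0.6, 0.0]
grip_width: 0.0601
```

Run:
```python
from h import *
near(.008,"w26")
```

```text
blank [452.2 -92.7  59.7  45.8  87.2] tool offset x,z [-0.7  0.7] jaw wanted -2.8 have -2.9 ay -0.002 z 0.0976 n 3
```

Call:
jog_arm(motion=[{"gripper": 58, "tx": -1, "ty": 30, "tz": -1, "ax": 0, "ay": 0, "az": 0}, {"gripper": 58, "tx": 0, "ty": 30, "tz": 0, "ax": 0, "ay": 0, "az": 0}, {"gripper": 56, "tx": 0, "ty": 15, "tz": 0, "ax": 0, "ay": 0, "az": 0}, {"gripper": 55, "tx": 0, "ty": 3, "tz": 0, "ax": 0, "ay": 0, "az": 0}, {"gripper": 55, "tx": 0, "ty": 0, "tz": 0, "ax": 0, "ay": 0, "az": 0}, {"gripper": 55, "tx": 0, "ty": 0, "tz": 0, "ax": 0, "ay": 0, "az": 0}])

```text
clock: 31.45
tcp_pos: [0.4535, -0.0934, 0.021]
orientation: [-1.57, 0.037, -0.039]
contact_force: [0.2, 0.4, 0.2]
grip_width: 0.0547
```

Run:
```python
from h import *
near(.008,"w27"); print(get_obs()["contact_force"])
```

```text
blank [451.9 -92.3  60.8  45.6  87.3] tool offset x,z [-1.7  1. ] jaw wanted -2.7 have -2.8 ay -0.001 z 0.021 n 1
[ 7.93884495e-01 -1.19076137e+00 -3.93372269e-04]
```

Call:
jog_arm(motion=[{"gripper": 55, "tx": -1, "ty": 4, "tz": 0, "ax": 0, "ay": 0, "az": 0}, {"gripper": 55, "tx": 0, "ty": 4, "tz": 0, "ax": 0, "ay": 0, "az": 0}, {"gripper": 55, "tx": 0, "ty": 0, "tz": 0, "ax": 0, "ay": 0, "az": 0}, {"gripper": 30, "tx": 0, "ty": 0, "tz": 0, "ax": 0, "ay": 0, "az": 0}, {"gripper": 30, "tx": 0, "ty": 0, "tz": 0, "ax": 0, "ay": 0, "az": 0}, {"gripper": 30, "tx": 0, "ty": 0, "tz": 0, "ax": 0, "ay": 0, "az": 0}, {"gripper": 30, "tx": 0, "ty": 0, "tz": 0, "ax": 0, "ay": 0, "az": 0}])

```text
clock: 32.2
tcp_pos: [0.4518, -0.0938, 0.0127]
orientation: [-1.57, 0.039, -0.039]
contact_force: [-2.2, 0.1, 6.1]
grip_width: 0.044
```

Call:
jog_arm(motion=[{"gripper": 30, "tx": 0, "ty": -15, "tz": 0, "ax": 0, "ay": 0, "az": 0}, {"gripper": 30, "tx": 0, "ty": -35, "tz": 0, "ax": 0, "ay": 0, "az": 0}, {"gripper": 30, "tx": 0, "ty": -35, "tz": 0, "ax": 0, "ay": 0, "az": 0}, {"gripper": 30, "tx": 0, "ty": -25, "tz": 0, "ax": 0, "ay": 0, "az": 0}, {"gripper": 30, "tx": 0, "ty": 0, "tz": 0, "ax": 0, "ay": 0, "az": 0}])

```text
clock: 32.7
tcp_pos: [0.4537, -0.0941, 0.125]
orientation: [-1.57, 0.034, -0.043]
contact_force: [0.9, 0.5, -1.9]
grip_width: 0.0442
```

Run:
```python
from h import *
near(tool()[0][2]-.0045,"w28"); 
plan((.5025,.1195,.12),-10.8,7)
```

```text
blank [453.  -92.5  60.9  45.4  87.1] tool offset x,z [-0.8  1.6] jaw wanted -2.9 have -2.8 ay 0.001 z 0.125 n 1
start [ 0.4527 -0.0937  0.1234] yaw,tilt [-2.79  0.19] F [ 0.2  0.6 -2.1] w 44.4 t 32.75
t [5.6, 0.5, 30.8] a [-0.0, 0.02, 0.0]
t [5.0, 0.5, 30.8] a [-0.0, 0.02, 0.001]
t [4.4, 0.5, 31.0] a [-0.0, 0.02, 0.0]
t [3.8, 0.6, 31.1] a [-0.001, 0.02, 0.001]
t [3.1, 0.4, 31.1] a [0.0, 0.02, 0.0]
t [2.5, 0.5, 31.2] a [0.0, 0.02, 0.001]
t [1.9, 0.5, 31.2] a [0.0, 0.02, 0.0]
end [0.5025 0.1195 0.12  ] [-10.8   0. ]
```

Call:
jog_arm(motion=[{"gripper": 30, "tx": 6, "ty": 0, "tz": 31, "ax": 0, "ay": 0.02, "az": 0}, {"gripper": 30, "tx": 5, "ty": 0, "tz": 31, "ax": 0, "ay": 0.02, "az": 0}, {"gripper": 30, "tx": 4, "ty": 0, "tz": 31, "ax": 0, "ay": 0.02, "az": 0}, {"gripper": 30, "tx": 4, "ty": 0, "tz": 31, "ax": 0, "ay": 0.02, "az": 0}, {"gripper": 30, "tx": 3, "ty": 0, "tz": 31, "ax": 0, "ay": 0.02, "az": 0}, {"gripper": 30, "tx": 3, "ty": 0, "tz": 31, "ax": 0, "ay": 0.02, "az": 0}, {"gripper": 30, "tx": 2, "ty": 0, "tz": 31, "ax": 0, "ay": 0.02, "az": 0}, {"gripper": 30, "tx": 0, "ty": 20, "tz": 0, "ax": 0, "ay": 0, "az": 0}, {"gripper": 30, "tx": 0, "ty": 20, "tz": 0, "ax": 0, "ay": 0, "az": 0}, {"gripper": 30, "tx": 0, "ty": 14, "tz": 0, "ax": 0, "ay": 0, "az": 0}, {"gripper": 30, "tx": 0, "ty": 0, "tz": 0, "ax": 0, "ay": 0, "az": 0}, {"gripper": 30, "tx": 0, "ty": 0, "tz": 0, "ax": 0, "ay": 0, "az": 0}])

```text
clock: 33.95
tcp_pos: [0.5019, 0.1185, 0.0678]
orientation: [-1.566, 0.15, -0.148]
contact_force: [0.4, 0.8, -1.7]
grip_width: 0.0441
```

Run:
```python
from h import *
plan((.5026,.119,.0585),-10.8,2)
grab("wrist","w29")
```

```text
start [0.5019 0.1185 0.0678] yaw,tilt [-10.88   0.08] F [ 0.4  0.8 -1.7] w 44.1 t 33.95
t [0.3, 4.7, 0.3] a [0.0, -0.001, -0.001]
t [0.3, 4.6, 0.3] a [0.001, -0.0, -0.0]
end [0.5026 0.119  0.0585] [-10.8   0. ]
```

View pics/w29.png

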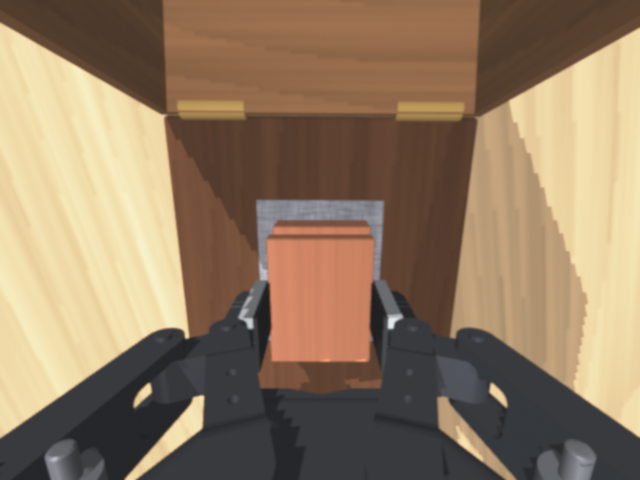

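Call:
jog_arm(motion=[{"gripper": 30, "tx": 0, "ty": 4, "tz": 1, "ax": 0, "ay": 0, "az": 0}, {"gripper": 30, "tx": 0, "ty": 3, "tz": 0, "ax": 0, "ay": 0, "az": 0}, {"gripper": 30, "tx": 0, "ty": 2, "tz": 0, "ax": 0, "ay": 0, "az": 0}, {"gripper": 30, "tx": 0, "ty": 1, "tz": 0, "ax": 0, "ay": 0, "az": 0}, {"gripper": 30, "tx": 0, "ty": 0, "tz": 0, "ax": 0, "ay": 0, "az": 0}])

```text
clock: 34.5
tcp_pos: [0.5025, 0.1202, 0.0588]
orientation: [-1.565, 0.149, -0.148]
contact_force: [-1.7, 0.3, 4.3]
grip_width: 0.0438
```

Contact at 0.0588 (expected 0.0587). Release.

Call:
jog_arm(motion=[{"gripper": 54, "tx": 0, "ty": 0, "tz": 0, "ax": 0, "ay": 0, "az": 0}, {"gripper": 54, "tx": 0, "ty": 0, "tz": 0, "ax": 0, "ay": 0, "az": 0}, {"gripper": 54, "tx": 0, "ty": -10, "tz": 0, "ax": 0, "ay": 0, "az": 0}, {"gripper": 58, "tx": 0, "ty": -30, "tz": 0, "ax": 0, "ay": 0, "az": 0}, {"gripper": 60, "tx": 0, "ty": -32, "tz": 0, "ax": 0, "ay": 0, "az": 0}, {"gripper": 60, "tx": 0, "ty": 0, "tz": 0, "ax": 0, "ay": 0, "az": 0}])

```text
clock: 35.1
tcp_pos: [0.5052, 0.1206, 0.1344]
orientation: [-1.562, 0.144, -0.154]
contact_force: [0.6, -0.1, 0.6]
grip_width: 0.0598
```

Run:
```python
from h import *
grab("wrist","w30")
im,c=grab("top","t30")
m=cv2.morphologyEx(copper(im).astype(np.uint8),cv2.MORPH_OPEN,np.ones((3,3)))
for k in blobs(m,150): print("cop",rect(c,k,.006),cv2.boundingRect(k))
plan((.6618,-.1052,.10),4.2,8)
```

```text
cop [506.3 125.5  56.9  46.7  79.2] (179, 287, 37, 31)
cop [ 661.9 -104.1   59.1   45.   -85.9] (312, 202, 34, 26)
cop [ 665.7 -218.    58.9   46.8   69. ] (373, 196, 37, 33)
cop [824.1 239.3  32.6  29.4   3.2] (134, 122, 17, 17)
start [0.5029 0.1204 0.1313] yaw,tilt [-10.82   0.13] F [ 0.5 -0.4 -0. ] w 60.2 t 35.2
t [24.8, 3.9, -24.0] a [-0.0, -0.033, 0.0]
t [24.0, 3.9, -24.8] a [-0.0, -0.033, 0.0]
t [23.2, 3.9, -25.5] a [-0.0, -0.032, 0.001]
t [22.3, 3.9, -26.3] a [-0.001, -0.033, -0.0]
t [21.4, 3.9, -27.0] a [0.0, -0.033, 0.0]
t [20.6, 4.0, -27.7] a [0.0, -0.033, 0.0]
t [19.6, 3.9, -28.4] a [-0.0, -0.032, 0.001]
t [18.7, 3.9, -28.9] a [-0.0, -0.033, -0.0]
end [ 0.6618 -0.1052  0.1   ] [4.2 0. ]
```

View pics/w30.png

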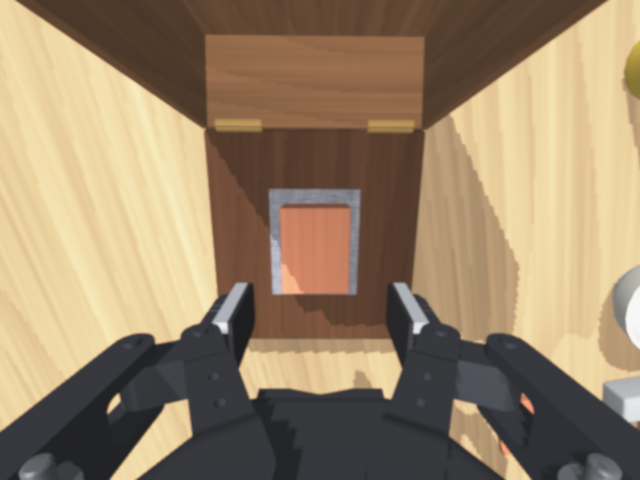

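Three stacked squarely. Fourth blank.

Call:
jog_arm(motion=[{"gripper": 60, "tx": 25, "ty": 0, "tz": -24, "ax": 0, "ay": -0.033, "az": 0}, {"gripper": 60, "tx": 24, "ty": 3, "tz": -25, "ax": 0, "ay": -0.033, "az": 0}, {"gripper": 60, "tx": 23, "ty": 4, "tz": -25, "ax": 0, "ay": -0.033, "az": 0}, {"gripper": 60, "tx": 22, "ty": 4, "tz": -26, "ax": 0, "ay": -0.033, "az": 0}, {"gripper": 60, "tx": 21, "ty": 5, "tz": -27, "ax": 0, "ay": -0.033, "az": 0}, {"gripper": 60, "tx": 21, "ty": 5, "tz": -28, "ax": 0, "ay": -0.033, "az": 0}, {"gripper": 60, "tx": 20, "ty": 5, "tz": -28, "ax": 0, "ay": -0.033, "az": 0}, {"gripper": 60, "tx": 19, "ty": 5, "tz": -29, "ax": 0, "ay": -0.033, "az": 0}, {"gripper": 60, "tx": 0, "ty": 0, "tz": 0, "ax": 0, "ay": 0, "az": 0}, {"gripper": 60, "tx": 0, "ty": 0, "tz": 0, "ax": 0, "ay": 0, "az": 0}])

```text
clock: 36.2
tcp_pos: [0.6608, -0.1056, 0.0977]
orientation: [-1.57, -0.055, 0.059]
contact_force: [-0.2, 0.2, -0.2]
grip_width: 0.0598
```

Run:
```python
from h import *
near(.008,"w31")
```

```text
blank [ 659.8 -103.3   59.5   45.6  -85.8] tool offset x,z [-0.8  2.3] jaw wanted 4.2 have 4.2 ay -0.0 z 0.0977 n 1
```

Call:
jog_arm(motion=[{"gripper": 58, "tx": -2, "ty": 30, "tz": 0, "ax": 0, "ay": 0, "az": 0}, {"gripper": 58, "tx": 0, "ty": 30, "tz": 0, "ax": 0, "ay": 0, "az": 0}, {"gripper": 56, "tx": 0, "ty": 15, "tz": 0, "ax": 0, "ay": 0, "az": 0}, {"gripper": 55, "tx": 0, "ty": 3, "tz": 0, "ax": 0, "ay": 0, "az": 0}, {"gripper": 55, "tx": 0, "ty": 0, "tz": 0, "ax": 0, "ay": 0, "az": 0}, {"gripper": 55, "tx": 0, "ty": 0, "tz": 0, "ax": 0, "ay": 0, "az": 0}])

```text
clock: 36.85
tcp_pos: [0.6608, -0.1049, 0.0227]
orientation: [-1.57, -0.061, 0.057]
contact_force: [0.5, -0.5, 0.7]
grip_width: 0.055
```

Run:
```python
from h import *
near(.008,"w32"); print(get_obs()["contact_force"])
```

```text
blank [ 659.6 -103.3   60.7   45.7  -85.8] tool offset x,z [-1.1  1.7] jaw wanted 4.2 have 4.3 ay 0.002 z 0.0227 n 1
[-0.08658957 -0.95994594  0.76161826]
```

Call:
jog_arm(motion=[{"gripper": 55, "tx": -1, "ty": 5, "tz": 0, "ax": 0, "ay": 0, "az": 0}, {"gripper": 55, "tx": 0, "ty": 5, "tz": 0, "ax": 0, "ay": 0, "az": 0}, {"gripper": 55, "tx": 0, "ty": 0, "tz": 0, "ax": 0, "ay": 0, "az": 0}, {"gripper": 30, "tx": 0, "ty": 0, "tz": 0, "ax": 0, "ay": 0, "az": 0}, {"gripper": 30, "tx": 0, "ty": 0, "tz": 0, "ax": 0, "ay": 0, "az": 0}, {"gripper": 30, "tx": 0, "ty": 0, "tz": 0, "ax": 0, "ay": 0, "az": 0}, {"gripper": 30, "tx": 0, "ty": 0, "tz": 0, "ax": 0, "ay": 0, "az": 0}])

```text
clock: 37.6
tcp_pos: [0.6596, -0.1051, 0.0123]
orientation: [-1.57, -0.06, 0.058]
contact_force: [0.0, 0.7, 6.0]
grip_width: 0.0442
```

Call:
jog_arm(motion=[{"gripper": 30, "tx": 0, "ty": -15, "tz": 0, "ax": 0, "ay": 0, "az": 0}, {"gripper": 30, "tx": 0, "ty": -35, "tz": 0, "ax": 0, "ay": 0, "az": 0}, {"gripper": 30, "tx": 0, "ty": -35, "tz": 0, "ax": 0, "ay": 0, "az": 0}, {"gripper": 30, "tx": 0, "ty": -25, "tz": 0, "ax": 0, "ay": 0, "az": 0}, {"gripper": 30, "tx": 0, "ty": 0, "tz": 0, "ax": 0, "ay": 0, "az": 0}])

```text
clock: 38.1
tcp_pos: [0.6612, -0.1058, 0.126]
orientation: [-1.571, -0.064, 0.053]
contact_force: [0.8, 0.2, -2.1]
grip_width: 0.044
```

Run:
```python
from h import *
near(tool()[0][2]-.0045,"w33"); 
plan((.5025,.1195,.125),-10.8,8)
```

```text
Traceback (most recent call last):
  File "h.py", line 69, in near
    b=min(bs,key=lambda b:np.hypot(b[0]/1000-p[0],b[1]/1000-p[1]))
ValueError: min() iterable argument is empty
```

View pics/w33.png

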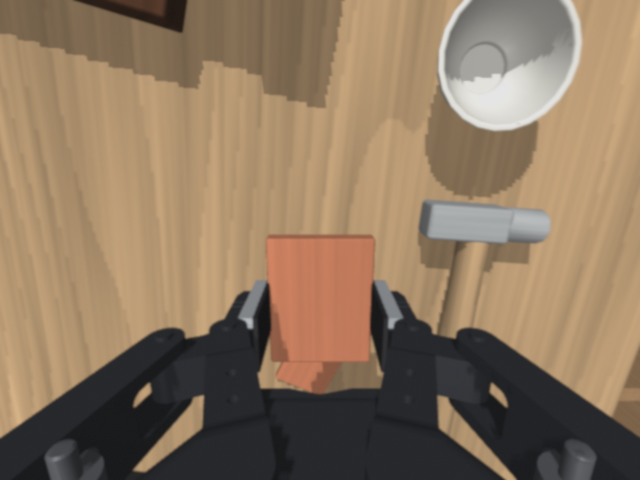

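Run:
```python
from h import *
plan((.5025,.1195,.125),-10.8,8)
```

```text
start [ 0.6599 -0.1053  0.1235] yaw,tilt [4.29 0.21] F [ 0.3  0.  -2.1] w 43.9 t 38.15
t [-17.5, -0.3, 29.5] a [-0.0, 0.033, 0.0]
t [-18.5, -0.2, 28.9] a [-0.0, 0.033, 0.001]
t [-19.4, -0.3, 28.3] a [-0.0, 0.033, 0.0]
t [-20.4, -0.2, 27.6] a [-0.0, 0.033, 0.001]
t [-21.2, -0.2, 26.9] a [-0.0, 0.033, 0.0]
t [-22.1, -0.2, 26.2] a [-0.0, 0.032, 0.001]
t [-23.0, -0.2, 25.5] a [-0.0, 0.033, 0.0]
t [-23.7, -0.2, 24.7] a [-0.0, 0.033, 0.001]
end [0.5025 0.1195 0.125 ] [-10.8   0. ]
```

Held blank spans rows 235–361, the same offset as before (the blob merged with the last blank behind it). On to the pile.

Call:
jog_arm(motion=[{"gripper": 30, "tx": -17, "ty": 0, "tz": 29, "ax": 0, "ay": 0.033, "az": 0}, {"gripper": 30, "tx": -18, "ty": 0, "tz": 29, "ax": 0, "ay": 0.033, "az": 0}, {"gripper": 30, "tx": -19, "ty": 0, "tz": 28, "ax": 0, "ay": 0.033, "az": 0}, {"gripper": 30, "tx": -20, "ty": 0, "tz": 28, "ax": 0, "ay": 0.033, "az": 0}, {"gripper": 30, "tx": -21, "ty": 0, "tz": 27, "ax": 0, "ay": 0.033, "az": 0}, {"gripper": 30, "tx": -22, "ty": 0, "tz": 26, "ax": 0, "ay": 0.033, "az": 0}, {"gripper": 30, "tx": -23, "ty": 0, "tz": 26, "ax": 0, "ay": 0.033, "az": 0}, {"gripper": 30, "tx": -24, "ty": 0, "tz": 25, "ax": 0, "ay": 0.033, "az": 0}, {"gripper": 30, "tx": 0, "ty": 25, "tz": 0, "ax": 0, "ay": 0, "az": 0}, {"gripper": 30, "tx": 0, "ty": 20, "tz": 0, "ax": 0, "ay": 0, "az": 0}, {"gripper": 30, "tx": 0, "ty": 0, "tz": 0, "ax": 0, "ay": 0, "az": 0}, {"gripper": 30, "tx": 0, "ty": 0, "tz": 0, "ax": 0, "ay": 0, "az": 0}])

```text
clock: 39.35
tcp_pos: [0.5027, 0.1197, 0.0757]
orientation: [-1.567, 0.15, -0.147]
contact_force: [-0.0, -0.1, -1.3]
grip_width: 0.0441
```

Run:
```python
from h import *
plan((.5026,.1195,.0665),-10.8,2)
grab("wrist","w34")
```

```text
start [0.5027 0.1197 0.0757] yaw,tilt [-10.86   0.14] F [-0.  -0.1 -1.3] w 44.1 t 39.35
t [-0.0, 4.6, -0.1] a [0.001, -0.001, -0.001]
t [-0.1, 4.6, -0.1] a [0.001, -0.0, -0.001]
end [0.5026 0.1195 0.0665] [-10.8   0. ]
```

View pics/w34.png

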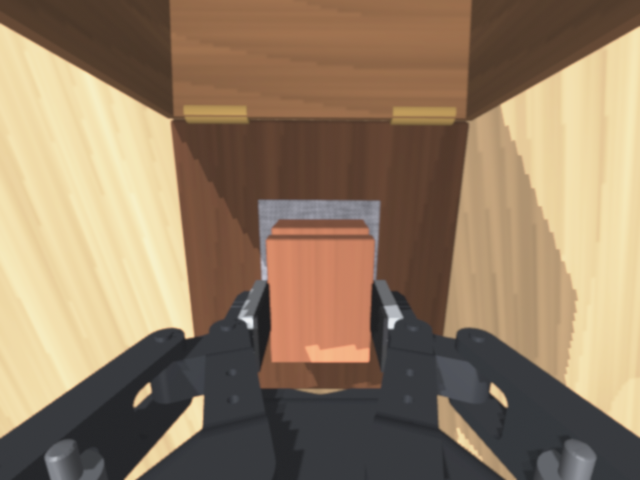

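Call:
jog_arm(motion=[{"gripper": 30, "tx": 0, "ty": 4, "tz": 0, "ax": 0, "ay": 0, "az": 0}, {"gripper": 30, "tx": 0, "ty": 3, "tz": 0, "ax": 0, "ay": 0, "az": 0}, {"gripper": 30, "tx": 0, "ty": 2, "tz": 0, "ax": 0, "ay": 0, "az": 0}, {"gripper": 30, "tx": 0, "ty": 0, "tz": 0, "ax": 0, "ay": 0, "az": 0}, {"gripper": 30, "tx": 0, "ty": 0, "tz": 0, "ax": 0, "ay": 0, "az": 0}])

```text
clock: 39.9
tcp_pos: [0.5035, 0.1202, 0.0674]
orientation: [-1.566, 0.148, -0.149]
contact_force: [-1.0, -0.1, -1.6]
grip_width: 0.0439
```

Call:
jog_arm(motion=[{"gripper": 30, "tx": -1, "ty": 1, "tz": 0, "ax": 0, "ay": 0, "az": 0}, {"gripper": 30, "tx": 0, "ty": 0, "tz": 0, "ax": 0, "ay": 0, "az": 0}, {"gripper": 54, "tx": 0, "ty": 0, "tz": 0, "ax": 0, "ay": 0, "az": 0}, {"gripper": 54, "tx": 0, "ty": 0, "tz": 0, "ax": 0, "ay": 0, "az": 0}, {"gripper": 54, "tx": 0, "ty": -10, "tz": 0, "ax": 0, "ay": 0, "az": 0}, {"gripper": 58, "tx": 0, "ty": -30, "tz": 0, "ax": 0, "ay": 0, "az": 0}, {"gripper": 60, "tx": 0, "ty": -25, "tz": 0, "ax": 0, "ay": 0, "az": 0}, {"gripper": 60, "tx": 0, "ty": 0, "tz": 0, "ax": 0, "ay": 0, "az": 0}])

```text
clock: 40.7
tcp_pos: [0.5049, 0.1209, 0.1349]
orientation: [-1.562, 0.144, -0.153]
contact_force: [0.3, 0.6, 0.3]
grip_width: 0.0596
```

Run:
```python
from h import *
grab("wrist","w35")
im,c=grab("top","t35")
m=cv2.morphologyEx(copper(im).astype(np.uint8),cv2.MORPH_OPEN,np.ones((3,3)))
for k in blobs(m,150): print("cop",rect(c,k,.006),cv2.boundingRect(k))
plan((.6657,-.2185,.10),-20.5,11)
```

```text
cop [506.1 125.6  57.2  47.6  78.7] (179, 287, 37, 30)
cop [ 665.8 -217.8   59.2   46.8   69.6] (373, 196, 37, 32)
cop [824.  239.3  32.7  29.4   3.2] (134, 122, 17, 17)
start [0.5029 0.1207 0.1322] yaw,tilt [-10.82   0.11] F [-0.   0.  -1.2] w 60.4 t 40.8
t [20.3, 2.9, -27.5] a [-0.0, 0.015, 0.0]
t [20.8, 2.9, -27.2] a [-0.0, 0.016, 0.0]
t [21.1, 2.9, -26.9] a [-0.0, 0.015, 0.0]
t [21.6, 3.0, -26.5] a [-0.001, 0.015, 0.0]
t [22.0, 2.9, -26.3] a [0.0, 0.016, 0.001]
t [22.4, 2.9, -25.8] a [0.0, 0.015, -0.0]
t [22.7, 2.9, -25.6] a [0.0, 0.016, -0.0]
t [23.2, 2.9, -25.1] a [-0.0, 0.015, -0.0]
t [23.6, 3.0, -24.8] a [-0.0, 0.015, -0.0]
t [23.9, 2.9, -24.5] a [-0.0, 0.016, 0.0]
t [24.3, 2.9, -24.1] a [-0.0, 0.015, 0.0]
end [ 0.6657 -0.2185  0.1   ] [-20.5   0. ]
```

View pics/w35.png

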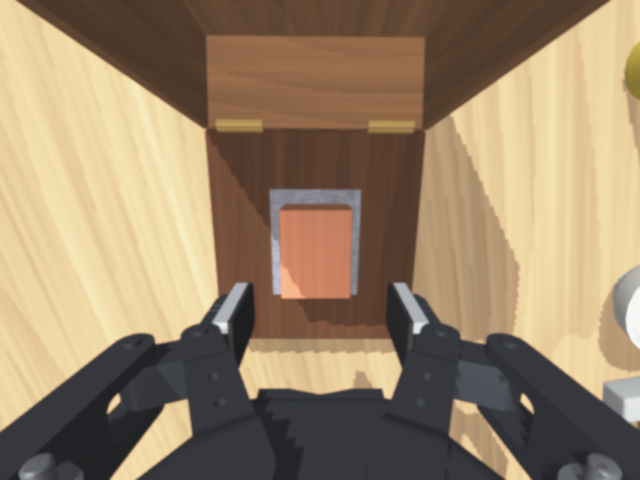

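Four stacked. Fifth blank.

Call:
jog_arm(motion=[{"gripper": 60, "tx": 20, "ty": 0, "tz": -27, "ax": 0, "ay": 0.015, "az": 0}, {"gripper": 60, "tx": 21, "ty": 2, "tz": -27, "ax": 0, "ay": 0.015, "az": 0}, {"gripper": 60, "tx": 21, "ty": 3, "tz": -27, "ax": 0, "ay": 0.015, "az": 0}, {"gripper": 60, "tx": 22, "ty": 3, "tz": -27, "ax": 0, "ay": 0.015, "az": 0}, {"gripper": 60, "tx": 22, "ty": 3, "tz": -26, "ax": 0, "ay": 0.015, "az": 0}, {"gripper": 60, "tx": 22, "ty": 3, "tz": -26, "ax": 0, "ay": 0.016, "az": 0}, {"gripper": 60, "tx": 23, "ty": 4, "tz": -26, "ax": 0, "ay": 0.016, "az": 0}, {"gripper": 60, "tx": 23, "ty": 4, "tz": -25, "ax": 0, "ay": 0.016, "az": 0}, {"gripper": 60, "tx": 24, "ty": 4, "tz": -25, "ax": 0, "ay": 0.015, "az": 0}, {"gripper": 60, "tx": 24, "ty": 4, "tz": -24, "ax": 0, "ay": 0.015, "az": 0}, {"gripper": 60, "tx": 24, "ty": 3, "tz": -24, "ax": 0, "ay": 0.016, "az": 0}, {"gripper": 60, "tx": 0, "ty": 0, "tz": 0, "ax": 0, "ay": 0, "az": 0}])

```text
clock: 42.0
tcp_pos: [0.6649, -0.2246, 0.0968]
orientation: [-1.556, 0.287, -0.285]
contact_force: [0.5, -0.7, 0.1]
grip_width: 0.0598
```

Call:
jog_arm(motion=[{"gripper": 60, "tx": 0, "ty": 0, "tz": 0, "ax": 0, "ay": 0, "az": 0}])

```text
clock: 42.1
tcp_pos: [0.6646, -0.2191, 0.0968]
orientation: [-1.552, 0.284, -0.28]
contact_force: [-0.6, 0.3, -0.5]
grip_width: 0.0597
```

Run:
```python
from h import *
near(.008,"w36")
```

```text
blank [ 663.8 -217.4   60.1   45.7   68.5] tool offset x,z [-1.4  1.3] jaw wanted -21.5 have -20.6 ay 0.016 z 0.0968 n 1
```

Call:
jog_arm(motion=[{"gripper": 58, "tx": -2, "ty": 30, "tz": 0, "ax": 0, "ay": 0.016, "az": 0}, {"gripper": 58, "tx": 0, "ty": 30, "tz": 0, "ax": 0, "ay": 0, "az": 0}, {"gripper": 56, "tx": 0, "ty": 14, "tz": 0, "ax": 0, "ay": 0, "az": 0}, {"gripper": 55, "tx": 0, "ty": 2, "tz": 0, "ax": 0, "ay": 0, "az": 0}, {"gripper": 55, "tx": 0, "ty": 0, "tz": 0, "ax": 0, "ay": 0, "az": 0}, {"gripper": 55, "tx": 0, "ty": 0, "tz": 0, "ax": 0, "ay": 0, "az": 0}])

```text
clock: 42.75
tcp_pos: [0.6648, -0.218, 0.0238]
orientation: [-1.551, 0.291, -0.295]
contact_force: [-0.9, -1.2, -0.0]
grip_width: 0.055
```

Run:
```python
from h import *
near(.008,"w37"); print(get_obs()["contact_force"])
```

```text
blank [ 663.8 -217.3   60.5   45.7   68.7] tool offset x,z [-1.2  0.3] jaw wanted -21.3 have -21.4 ay -0.002 z 0.0238 n 1
[0.09944189 0.31904384 0.62280781]
```

Call:
jog_arm(motion=[{"gripper": 55, "tx": -1, "ty": 5, "tz": -1, "ax": 0, "ay": 0, "az": 0}, {"gripper": 55, "tx": 0, "ty": 6, "tz": 0, "ax": 0, "ay": 0, "az": 0}, {"gripper": 55, "tx": 0, "ty": 0, "tz": 0, "ax": 0, "ay": 0, "az": 0}, {"gripper": 30, "tx": 0, "ty": 0, "tz": 0, "ax": 0, "ay": 0, "az": 0}, {"gripper": 30, "tx": 0, "ty": 0, "tz": 0, "ax": 0, "ay": 0, "az": 0}, {"gripper": 30, "tx": 0, "ty": 0, "tz": 0, "ax": 0, "ay": 0, "az": 0}, {"gripper": 30, "tx": 0, "ty": 0, "tz": 0, "ax": 0, "ay": 0, "az": 0}])

```text
clock: 43.5
tcp_pos: [0.6632, -0.2188, 0.0123]
orientation: [-1.551, 0.292, -0.295]
contact_force: [-0.1, 0.2, 5.0]
grip_width: 0.044
```

Call:
jog_arm(motion=[{"gripper": 30, "tx": 0, "ty": -15, "tz": 0, "ax": 0, "ay": 0, "az": 0}, {"gripper": 30, "tx": 0, "ty": -35, "tz": 0, "ax": 0, "ay": 0, "az": 0}, {"gripper": 30, "tx": 0, "ty": -35, "tz": 0, "ax": 0, "ay": 0, "az": 0}, {"gripper": 30, "tx": 0, "ty": -30, "tz": 0, "ax": 0, "ay": 0, "az": 0}, {"gripper": 30, "tx": 0, "ty": 0, "tz": 0, "ax": 0, "ay": 0, "az": 0}])

```text
clock: 44.0
tcp_pos: [0.665, -0.2198, 0.1319]
orientation: [-1.551, 0.287, -0.3]
contact_force: [-0.2, -0.5, -1.5]
grip_width: 0.0443
```

Run:
```python
from h import *
near(tool()[0][2]-.0045,"w38"); 
plan((.5027,.1197,.125),-10.8,11)
```

```text
blank [ 665.  -217.9   60.7   45.6   68.4] tool offset x,z [-0.6  1.8] jaw wanted -21.6 have -21.5 ay 0.003 z 0.1319 n 1
start [ 0.6637 -0.2189  0.1292] yaw,tilt [-21.44   0.25] F [-0.8  0.2 -2.5] w 43.8 t 44.05
t [-24.9, 0.3, 23.3] a [-0.0, -0.017, 0.0]
t [-24.4, 0.3, 23.7] a [-0.0, -0.017, 0.001]
t [-24.1, 0.3, 24.2] a [-0.0, -0.017, 0.0]
t [-23.7, 0.3, 24.5] a [-0.0, -0.016, 0.001]
t [-23.2, 0.3, 24.9] a [-0.0, -0.017, -0.0]
t [-22.9, 0.4, 25.3] a [-0.0, -0.017, 0.0]
t [-22.3, 0.3, 25.7] a [-0.0, -0.017, 0.001]
t [-22.0, 0.4, 26.1] a [-0.0, -0.017, 0.0]
t [-21.5, 0.3, 26.4] a [-0.0, -0.017, 0.001]
t [-21.1, 0.4, 26.8] a [-0.0, -0.017, -0.0]
t [-20.6, 0.4, 27.2] a [-0.0, -0.017, 0.0]
end [0.5027 0.1197 0.125 ] [-10.8   0. ]
```

Call:
jog_arm(motion=[{"gripper": 30, "tx": -25, "ty": 0, "tz": 23, "ax": 0, "ay": -0.017, "az": 0}, {"gripper": 30, "tx": -24, "ty": 0, "tz": 24, "ax": 0, "ay": -0.017, "az": 0}, {"gripper": 30, "tx": -24, "ty": 0, "tz": 24, "ax": 0, "ay": -0.017, "az": 0}, {"gripper": 30, "tx": -24, "ty": 0, "tz": 24, "ax": 0, "ay": -0.017, "az": 0}, {"gripper": 30, "tx": -23, "ty": 0, "tz": 25, "ax": 0, "ay": -0.017, "az": 0}, {"gripper": 30, "tx": -23, "ty": 0, "tz": 25, "ax": 0, "ay": -0.017, "az": 0}, {"gripper": 30, "tx": -22, "ty": 0, "tz": 26, "ax": 0, "ay": -0.017, "az": 0}, {"gripper": 30, "tx": -22, "ty": 0, "tz": 26, "ax": 0, "ay": -0.017, "az": 0}, {"gripper": 30, "tx": -22, "ty": 0, "tz": 26, "ax": 0, "ay": -0.017, "az": 0}, {"gripper": 30, "tx": -21, "ty": 0, "tz": 27, "ax": 0, "ay": -0.017, "az": 0}, {"gripper": 30, "tx": -21, "ty": 0, "tz": 27, "ax": 0, "ay": -0.016, "az": 0}, {"gripper": 30, "tx": 0, "ty": 20, "tz": 0, "ax": 0, "ay": 0, "az": 0}])

```text
clock: 45.25
tcp_pos: [0.4988, 0.1249, 0.1064]
orientation: [-1.563, 0.142, -0.14]
contact_force: [0.4, 1.6, -3.2]
grip_width: 0.044
```

Call:
jog_arm(motion=[{"gripper": 30, "tx": 0, "ty": 22, "tz": 0, "ax": 0, "ay": 0, "az": 0}, {"gripper": 30, "tx": 0, "ty": 0, "tz": 0, "ax": 0, "ay": 0, "az": 0}, {"gripper": 30, "tx": 0, "ty": 0, "tz": 0, "ax": 0, "ay": 0, "az": 0}])

```text
clock: 45.55
tcp_pos: [0.4998, 0.1185, 0.0838]
orientation: [-1.567, 0.15, -0.146]
contact_force: [-0.0, -0.3, -2.1]
grip_width: 0.0439
```

Run:
```python
from h import *
plan((.5027,.1193,.0745),-10.8,2)
grab("wrist","w39")
```

```text
start [0.4998 0.1185 0.0838] yaw,tilt [-10.8    0.15] F [-0.  -0.3 -2.1] w 43.9 t 45.55
t [1.4, 4.6, 0.7] a [0.001, -0.0, -0.001]
t [1.4, 4.7, 0.6] a [0.001, -0.0, -0.001]
end [0.5027 0.1193 0.0745] [-10.8   0. ]
```

View pics/w39.png

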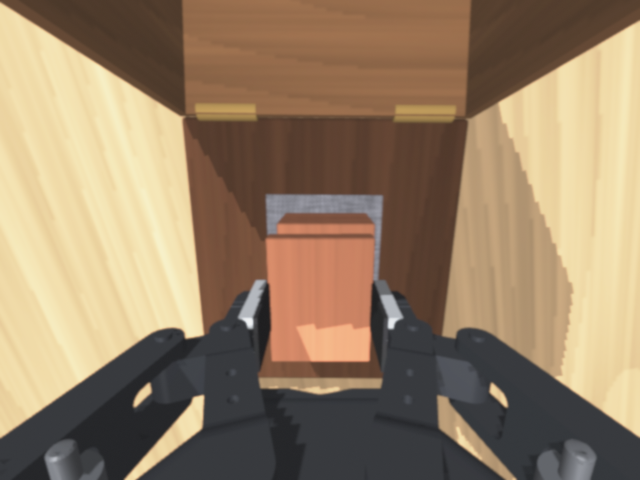

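Blank is ~3 mm left of the pile (matches the readout). Correcting, then lowering.

Call:
jog_arm(motion=[{"gripper": 30, "tx": 3, "ty": 0, "tz": 1, "ax": 0, "ay": 0, "az": 0}, {"gripper": 30, "tx": 0, "ty": 4, "tz": 0, "ax": 0, "ay": 0, "az": 0}, {"gripper": 30, "tx": 0, "ty": 3, "tz": 0, "ax": 0, "ay": 0, "az": 0}, {"gripper": 30, "tx": 0, "ty": 1, "tz": 0, "ax": 0, "ay": 0, "az": 0}, {"gripper": 30, "tx": 0, "ty": 0, "tz": 0, "ax": 0, "ay": 0, "az": 0}, {"gripper": 30, "tx": 0, "ty": 0, "tz": 0, "ax": 0, "ay": 0, "az": 0}])

```text
clock: 46.2
tcp_pos: [0.5037, 0.1195, 0.0763]
orientation: [-1.566, 0.148, -0.148]
contact_force: [0.1, 0.1, -2.1]
grip_width: 0.044
```

Run:
```python
from h import *
plan((.5027,.1193,.0745),-10.8,1)
grab("wrist","w40")
```

```text
start [0.5037 0.1195 0.0763] yaw,tilt [-1.078e+01  1.000e-02] F [ 0.1  0.1 -2.1] w 44.0 t 46.2
t [-0.9, 1.8, -0.4] a [-0.0, 0.0, -0.0]
end [0.5027 0.1193 0.0745] [-10.8   0. ]
```

View pics/w40.png

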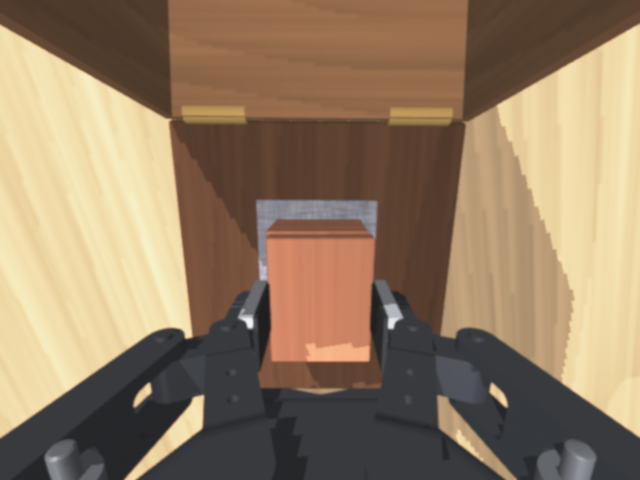

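Call:
jog_arm(motion=[{"gripper": 30, "tx": -1, "ty": 1, "tz": 0, "ax": 0, "ay": 0, "az": 0}, {"gripper": 30, "tx": 0, "ty": 1, "tz": 0, "ax": 0, "ay": 0, "az": 0}, {"gripper": 30, "tx": 0, "ty": 0, "tz": 0, "ax": 0, "ay": 0, "az": 0}, {"gripper": 54, "tx": 0, "ty": 0, "tz": 0, "ax": 0, "ay": 0, "az": 0}, {"gripper": 54, "tx": 0, "ty": 0, "tz": 0, "ax": 0, "ay": 0, "az": 0}, {"gripper": 54, "tx": 0, "ty": -10, "tz": 0, "ax": 0, "ay": 0, "az": 0}, {"gripper": 58, "tx": 0, "ty": -30, "tz": 0, "ax": 0, "ay": 0, "az": 0}, {"gripper": 60, "tx": 0, "ty": -45, "tz": 0, "ax": 0, "ay": 0, "az": 0}, {"gripper": 40, "tx": 0, "ty": -40, "tz": 0, "ax": 0, "ay": 0, "az": 0}, {"gripper": 20, "tx": 0, "ty": -40, "tz": 0, "ax": 0, "ay": 0, "az": 0}, {"gripper": 0, "tx": 0, "ty": -10, "tz": 0, "ax": 0, "ay": 0, "az": 0}, {"gripper": 0, "tx": 0, "ty": 0, "tz": 0, "ax": 0, "ay": 0, "az": 0}])

```text
clock: 47.45
tcp_pos: [0.5038, 0.12, 0.2515]
orientation: [-1.563, 0.145, -0.15]
contact_force: [-0.4, 0.5, -0.2]
grip_width: 0.0019
```

Run:
```python
from h import *
grab("wrist","w41"); grab("top","t41"); grab("scene","s41")
c=cal("wrist"); p,M,o=tool(); print(p,yawpitch(M))
im,c=grab("wrist")
for k in blobs(wmask(im),400): print(rect(c,k,.07),cv2.boundingRect(k))
s=cv2.imread("pics/s41.png"); cv2.imwrite("pics/s41c.png",cv2.resize(s[120:250,270:410],None,fx=4.5,fy=4.5,interpolation=cv2.INTER_CUBIC))
```

```text
[0.50173302 0.119527   0.24798168] (np.float64(-10.767658015991193), np.float64(0.14105916533499369))
[501.9 126.2 135.2 128.2  78.9] (248, 136, 138, 144)
```

View pics/w41.png

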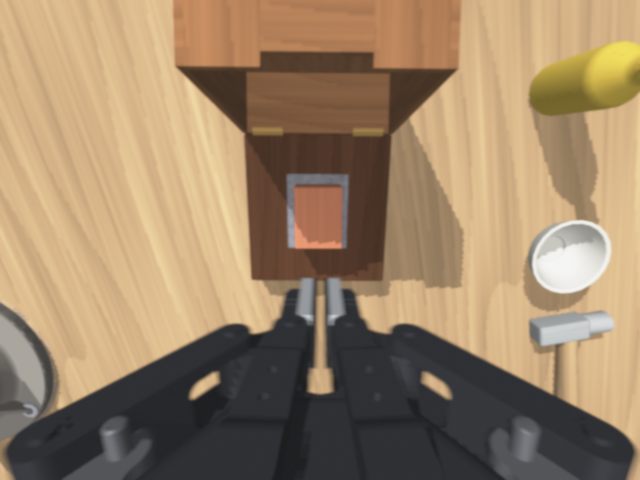

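View pics/s41c.png

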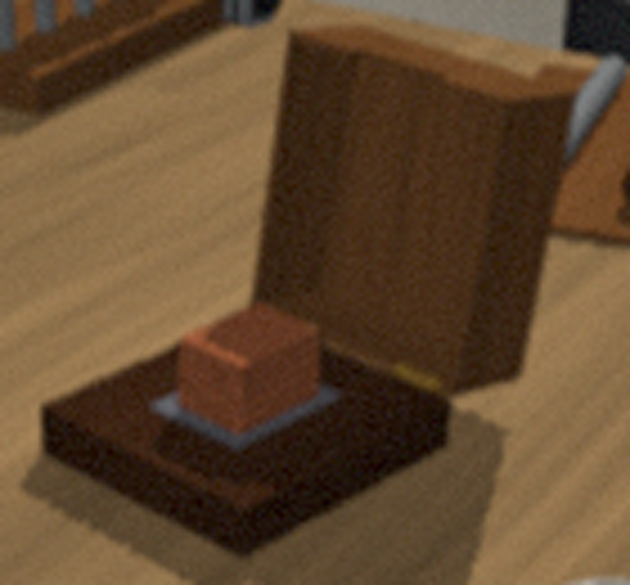

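View pics/t41.png

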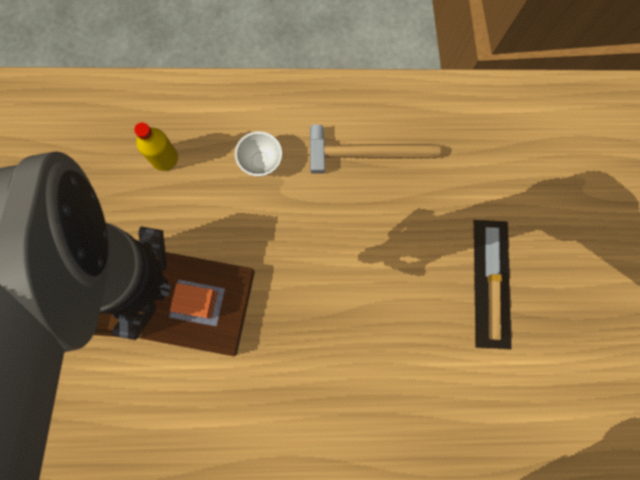

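All five are squared on the pad, with the knife on the mat and the bench clear of other copper. Now over and behind the cover with closed fingers.

Call:
jog_arm(motion=[{"gripper": 0, "tx": 0, "ty": -5, "tz": 25, "ax": 0, "ay": 0, "az": 0}, {"gripper": 0, "tx": 0, "ty": 0, "tz": 35, "ax": 0, "ay": 0, "az": 0}, {"gripper": 0, "tx": 0, "ty": 0, "tz": 35, "ax": 0, "ay": 0, "az": 0}, {"gripper": 0, "tx": 0, "ty": 0, "tz": 35, "ax": 0, "ay": 0, "az": 0}, {"gripper": 0, "tx": 0, "ty": 0, "tz": 35, "ax": 0, "ay": 0, "az": 0}, {"gripper": 0, "tx": 0, "ty": 0, "tz": 35, "ax": 0, "ay": 0, "az": 0}, {"gripper": 0, "tx": 0, "ty": 0, "tz": 28, "ax": 0, "ay": 0, "az": 0}, {"gripper": 0, "tx": 0, "ty": 0, "tz": 0, "ax": 0, "ay": 0, "az": 0}, {"gripper": 0, "tx": 0, "ty": 0, "tz": 0, "ax": 0, "ay": 0, "az": 0}])

```text
clock: 48.55
tcp_pos: [0.5447, 0.3434, 0.2523]
orientation: [-1.569, 0.149, -0.146]
contact_force: [0.1, -1.4, 0.3]
grip_width: 0.0
```

Run:
```python
from h import *
plan((.544,.3405,.155),-10.8,4)
grab("scene","s42"); grab("wrist","w42")
```

```text
start [0.5447 0.3434 0.2523] yaw,tilt [-10.73   0.21] F [ 0.1 -1.4  0.3] w 0.0 t 48.55
t [-0.0, 24.3, -0.7] a [0.001, 0.0, -0.0]
t [-0.0, 24.3, -0.7] a [0.001, 0.001, -0.001]
t [-0.0, 24.3, -0.7] a [0.0, -0.0, -0.0]
t [-0.1, 24.4, -0.7] a [0.001, 0.0, -0.001]
end [0.544  0.3405 0.155 ] [-10.8   0. ]
```

View pics/s42.png

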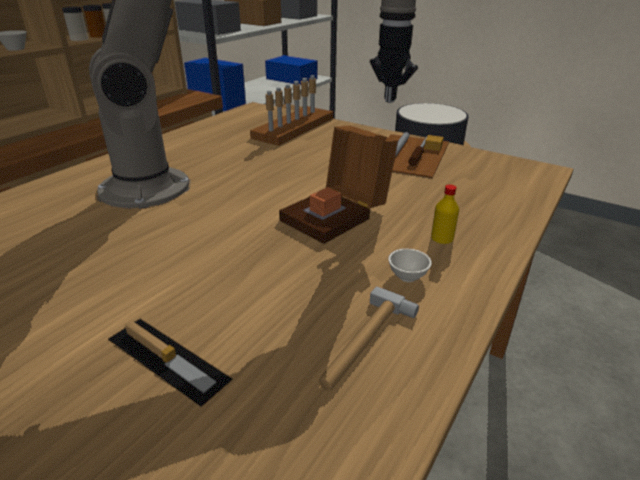

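View pics/w42.png

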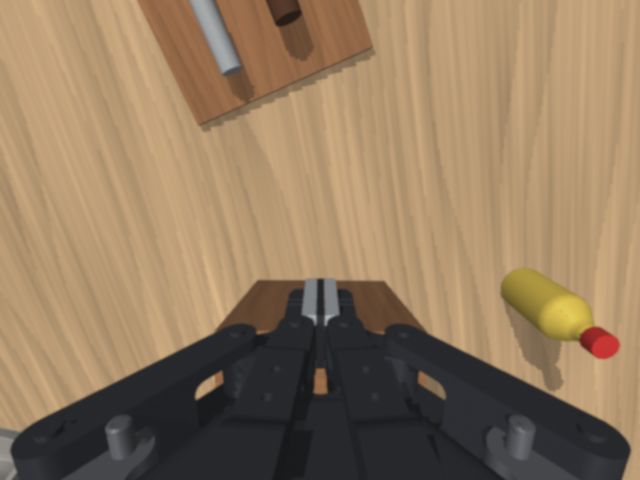

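Call:
jog_arm(motion=[{"gripper": 0, "tx": 0, "ty": 25, "tz": 0, "ax": 0, "ay": 0, "az": 0}, {"gripper": 0, "tx": 0, "ty": 25, "tz": 0, "ax": 0, "ay": 0, "az": 0}, {"gripper": 0, "tx": 0, "ty": 25, "tz": 0, "ax": 0, "ay": 0, "az": 0}, {"gripper": 0, "tx": 0, "ty": 22, "tz": 0, "ax": 0, "ay": 0, "az": 0}, {"gripper": 0, "tx": 0, "ty": 0, "tz": -15, "ax": 0, "ay": 0, "az": 0}, {"gripper": 0, "tx": 0, "ty": 0, "tz": -10, "ax": 0, "ay": 0, "az": 0}, {"gripper": 0, "tx": 0, "ty": 0, "tz": -8, "ax": 0, "ay": 0, "az": 0}, {"gripper": 0, "tx": 0, "ty": 0, "tz": 0, "ax": 0, "ay": 0, "az": 0}])

```text
clock: 49.45
tcp_pos: [0.5401, 0.3091, 0.1589]
orientation: [-1.565, 0.149, -0.151]
contact_force: [-0.0, 0.3, -0.0]
grip_width: 0.0004
```

Call:
jog_arm(motion=[{"gripper": 0, "tx": 0, "ty": 0, "tz": -8, "ax": 0, "ay": 0, "az": 0}, {"gripper": 0, "tx": 0, "ty": 0, "tz": -8, "ax": 0, "ay": 0, "az": 0}, {"gripper": 0, "tx": 0, "ty": 0, "tz": -8, "ax": 0, "ay": 0, "az": 0}, {"gripper": 0, "tx": 0, "ty": 0, "tz": -8, "ax": 0, "ay": 0, "az": 0}, {"gripper": 0, "tx": 0, "ty": 0, "tz": 0, "ax": 0, "ay": 0, "az": 0}])

```text
clock: 49.95
tcp_pos: [0.5342, 0.2821, 0.1598]
orientation: [-1.56, 0.145, -0.149]
contact_force: [-1.6, 5.5, 10.4]
grip_width: -0.0001
```

Run:
```python
from h import *
grab("scene","s43"); grab("wrist","w43"); p,M,o=tool(); print(p,yawpitch(M),o["contact_force"])
s=cv2.imread("pics/s43.png"); cv2.imwrite("pics/s43c.png",cv2.resize(s[60:250,270:430],None,fx=3.1,fy=3.1))
```

```text
[0.53425567 0.2825259  0.15957941] (np.float64(-10.687310901960261), np.float64(0.3538064911130762)) [-1.04454502  5.73009189 10.18053178]
```

View pics/s43c.png

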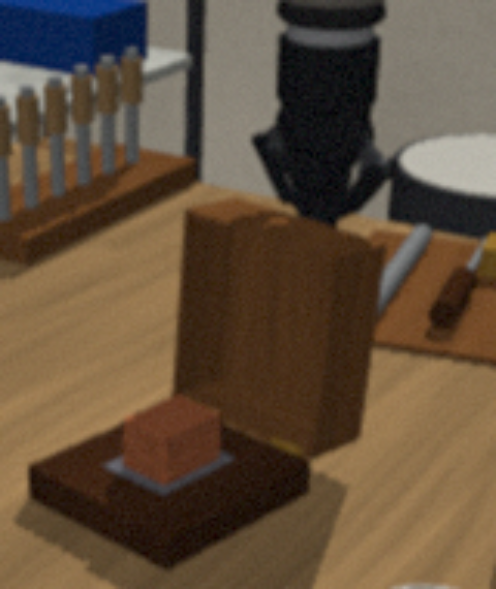

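Call:
jog_arm(motion=[{"gripper": 0, "tx": 0, "ty": -2, "tz": -8, "ax": 0, "ay": 0, "az": 0}, {"gripper": 0, "tx": 0, "ty": -2, "tz": -8, "ax": 0, "ay": 0, "az": 0}, {"gripper": 0, "tx": 0, "ty": 0, "tz": -8, "ax": 0, "ay": 0, "az": 0}, {"gripper": 0, "tx": 0, "ty": 0, "tz": -8, "ax": 0, "ay": 0, "az": 0}, {"gripper": 0, "tx": 0, "ty": 0, "tz": 0, "ax": 0, "ay": 0, "az": 0}])

```text
clock: 50.55
tcp_pos: [0.5275, 0.2475, 0.1621]
orientation: [-1.565, 0.148, -0.149]
contact_force: [-0.4, 0.2, 0.4]
grip_width: 0.0
```

Run:
```python
from h import *
s,_=grab("scene"); p,M,o=tool(); print(p,yawpitch(M),o["contact_force"])
cv2.imwrite("pics/s44c.png",cv2.resize(s[60:250,270:430,::-1],None,fx=3.1,fy=3.1))
```

```text
[0.52722743 0.2476326  0.16153732] (np.float64(-10.824039415567979), np.float64(0.009779700869822255)) [0.36000749 0.45889969 1.21195151]
```

View pics/s44c.png

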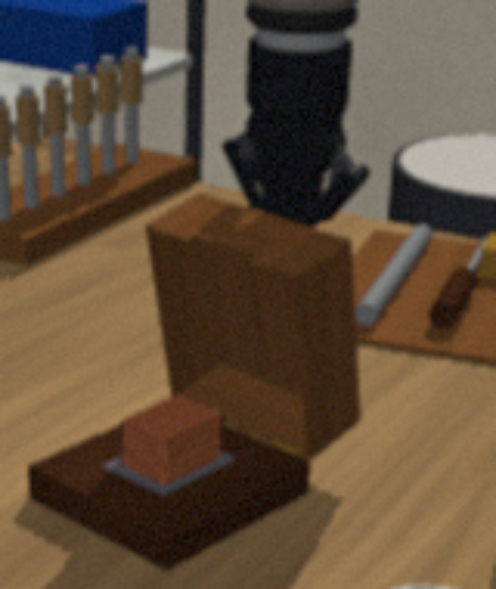

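Call:
jog_arm(motion=[{"gripper": 0, "tx": 0, "ty": 0, "tz": -8, "ax": 0, "ay": 0, "az": 0}, {"gripper": 0, "tx": 0, "ty": 0, "tz": -8, "ax": 0, "ay": 0, "az": 0}, {"gripper": 0, "tx": 0, "ty": 0, "tz": -8, "ax": 0, "ay": 0, "az": 0}, {"gripper": 0, "tx": 0, "ty": 0, "tz": -8, "ax": 0, "ay": 0, "az": 0}, {"gripper": 0, "tx": 0, "ty": 0, "tz": -8, "ax": 0, "ay": 0, "az": 0}, {"gripper": 0, "tx": 0, "ty": 0, "tz": -6, "ax": 0, "ay": 0, "az": 0}, {"gripper": 0, "tx": 0, "ty": 0, "tz": 0, "ax": 0, "ay": 0, "az": 0}])

```text
clock: 51.3
tcp_pos: [0.5183, 0.2016, 0.1611]
orientation: [-1.566, 0.149, -0.149]
contact_force: [-0.8, 0.2, 0.4]
grip_width: 0.0002
```

Run:
```python
from h import *
s,_=grab("scene"); p,M,o=tool(); print(p,yawpitch(M),o["contact_force"])
cv2.imwrite("pics/s45c.png",cv2.resize(s[60:250,270:430,::-1],None,fx=3.1,fy=3.1))
```

```text
[0.51846337 0.20250396 0.16117805] (np.float64(-10.826374234812123), np.float64(0.02858965555714969)) [0.44579492 0.51675281 0.38540264]
```

View pics/s45c.png

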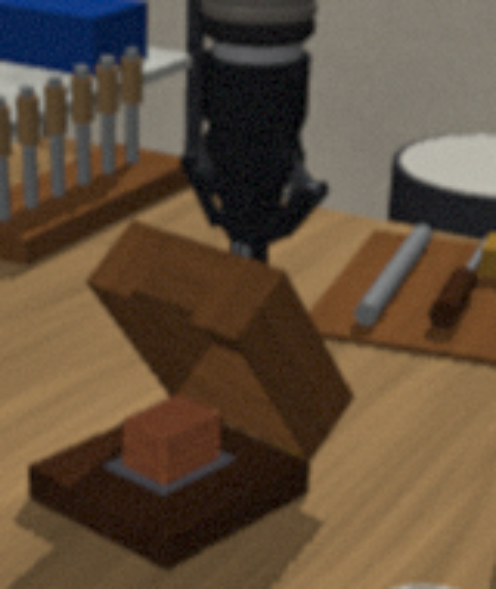

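It is past balance and falling shut by itself. Waiting, then backing up and away.

Call:
jog_arm(motion=[{"gripper": 0, "tx": 0, "ty": -10, "tz": 5, "ax": 0, "ay": 0, "az": 0}, {"gripper": 0, "tx": 0, "ty": -30, "tz": 5, "ax": 0, "ay": 0, "az": 0}, {"gripper": 0, "tx": 0, "ty": -40, "tz": 0, "ax": 0, "ay": 0, "az": 0}, {"gripper": 0, "tx": 0, "ty": -20, "tz": 40, "ax": 0, "ay": 0, "az": 0}, {"gripper": 0, "tx": 0, "ty": 0, "tz": 45, "ax": 0, "ay": 0, "az": 0}, {"gripper": 0, "tx": 0, "ty": 0, "tz": 45, "ax": 0, "ay": 0, "az": 0}, {"gripper": 0, "tx": 0, "ty": 0, "tz": 45, "ax": 0, "ay": 0, "az": 0}, {"gripper": 0, "tx": 0, "ty": 0, "tz": 45, "ax": 0, "ay": 0, "az": 0}, {"gripper": 0, "tx": 0, "ty": 0, "tz": 0, "ax": 0, "ay": 0, "az": 0}, {"gripper": 0, "tx": 0, "ty": 0, "tz": 0, "ax": 0, "ay": 0, "az": 0}, {"gripper": 0, "tx": 0, "ty": 0, "tz": 0, "ax": 0, "ay": 0, "az": 0}, {"gripper": 0, "tx": 0, "ty": 0, "tz": 0, "ax": 0, "ay": 0, "az": 0}])

```text
clock: 52.55
tcp_pos: [0.5621, 0.4276, 0.262]
orientation: [-1.566, 0.149, -0.15]
contact_force: [-0.0, -0.2, -0.5]
grip_width: -0.0001
```

Call:
jog_arm(motion=[{"gripper": 0, "tx": 0, "ty": 0, "tz": 0, "ax": 0, "ay": 0, "az": 0}, {"gripper": 0, "tx": 0, "ty": 0, "tz": 0, "ax": 0, "ay": 0, "az": 0}, {"gripper": 0, "tx": 0, "ty": 0, "tz": 0, "ax": 0, "ay": 0, "az": 0}, {"gripper": 0, "tx": 0, "ty": 0, "tz": 0, "ax": 0, "ay": 0, "az": 0}, {"gripper": 0, "tx": 0, "ty": 0, "tz": 0, "ax": 0, "ay": 0, "az": 0}, {"gripper": 0, "tx": 0, "ty": 0, "tz": 0, "ax": 0, "ay": 0, "az": 0}, {"gripper": 0, "tx": 0, "ty": 0, "tz": 0, "ax": 0, "ay": 0, "az": 0}, {"gripper": 0, "tx": 0, "ty": 0, "tz": 0, "ax": 0, "ay": 0, "az": 0}, {"gripper": 0, "tx": 0, "ty": 0, "tz": 0, "ax": 0, "ay": 0, "az": 0}, {"gripper": 0, "tx": 0, "ty": 0, "tz": 0, "ax": 0, "ay": 0, "az": 0}])

```text
clock: 53.55
tcp_pos: [0.5616, 0.4292, 0.2613]
orientation: [-1.566, 0.148, -0.148]
contact_force: [0.3, -0.2, -0.4]
grip_width: -0.0003
```

Run:
```python
from h import *
s,_=grab("scene","s46"); t,c=grab("top","t46"); p,M,o=tool(); print(p,o["contact_force"])
cv2.imwrite("pics/s46c.png",cv2.resize(s[150:250,260:390,::-1],None,fx=4.5,fy=4.5,interpolation=cv2.INTER_CUBIC))
a=cv2.imread("pics/s4.png")
cv2.imwrite("pics/s46d.png",cv2.resize(a[150:250,260:390],None,fx=4.5,fy=4.5,interpolation=cv2.INTER_CUBIC))
```

```text
[0.56162588 0.42918591 0.26130074] [ 0.14941296 -0.0956192  -0.05749312]
```

View pics/s46c.png

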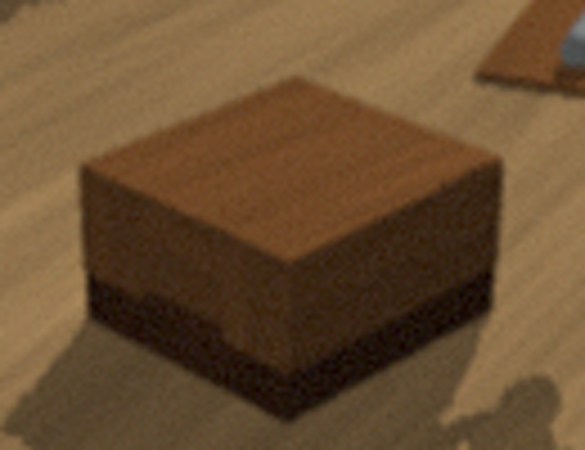

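View pics/s46d.png

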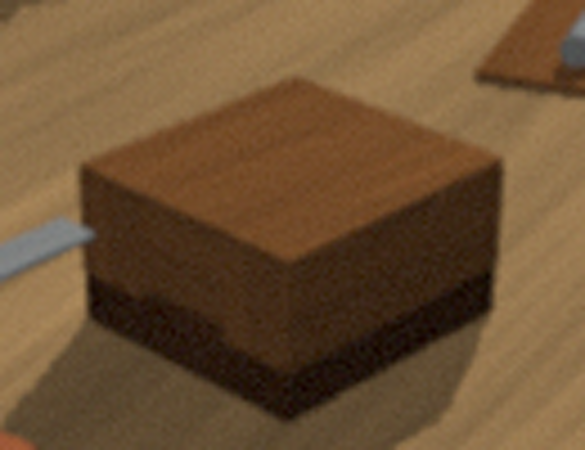

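View pics/t46.png

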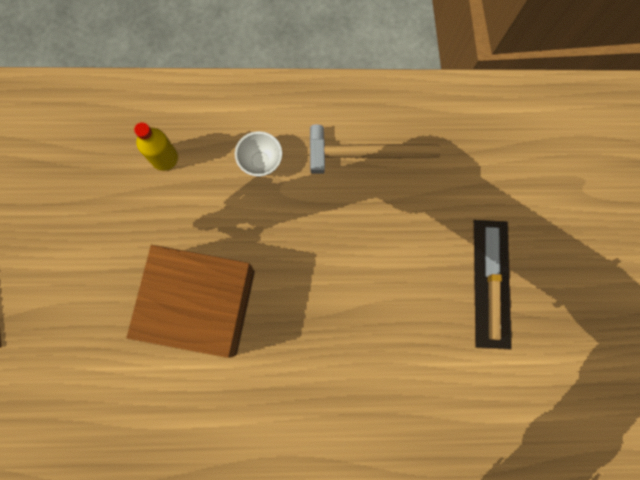

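The cover is shut, pixel-identical to the start view. The knife lies on the mat, the bystanders haven't moved, and the arm is clear. Handing in.

```bash
python3 -c "
from bench import ticket
print(ticket.hand_in())"
```

```text
the job is handed in; nothing more can be done
None
```

I levered the cover open with the knife in the notch until it leaned right back by itself, then laid the knife back on its mat. I stacked the five blanks that were present on the pad, long sides front to hinge, and pushed the cover shut from behind. I handed in at about 53.7 s.

- **Pile:** before closing, the wrist and scene views showed one squared pile in the middle of the pad. The blanks were within about 1–3 mm of each other by image and readout. I could not see the pile once the cover was shut.
- **Cover:** it matches the shut view from the start of the run, with no visible gap.
- **Rest of the scene:** the knife lies along the mat. The hammer, bowl and bottle are where they started. The arm was about 0.2 m clear of the case, with contact force near zero.
- **Disagreements:** the knife's height in the grip differed by about 3 mm between the cameras and the grasp, so I split the difference for the insertion and it went in without contact. One vision reading failed when a held blank merged with another in the mask, so I judged that one by eye.

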